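Clear out a dead centrifuge and lock it for transport

ROBOT

A 6-joint arm with a two-finger parallel gripper is mounted at the origin on the work surface. World frame = base frame: x ahead of the robot, y to its left, z up, the work surface at z = 0. Lengths are in m, angles in rad, forces in N, time in s.
With the tool pointing down it reaches from about 0.375 to 0.9 m from the base axis. Payload 3.1 kg.
Tool frame: the origin (TCP) lies midway between the tips of the shut fingers; the grasp point (between the pads) lies robot.tcp_to_grasp behind it (robot.tcp_to_grasp is the distance from the TCP to the grasp point, in m); z points along the fingers, y is the direction in which the jaws open and shut (so a half turn about z gives the same grasp; the last joint's range is limited). The gripper opens to 87 mm and grips with 3 to 60 N. Pads are 19 mm wide; open, the fingers measure 117 mm over their backs; the gripper's body (75 mm by 190 mm) begins 51 mm behind the grasp point.
Start: joints at [0.998, 0.527, 1.433, -0, 1.181, -0.178], TCP at [0.24, 0.577, 0.202] pointing down, gripper open.
Joint ranges: [-3.08, 3.08], [-0.75, 2.2], [0.22, 2.44], [-1.43, 4.57], [0, 2.65], [-2.85, 2.85]. Speed limits (rad/s): [2.79, 2.79, 3.14, 3.14, 3.14, 3.14].

INTERFACE

Orientations are given as a unit quaternion [x, y, z, w].
In Python, from rig import robot, cams, nets gives the robot as it stands. The module is installed in compiled form; this text tells all that it offers.
- The arm moves only by the tool play_rows, never from a script. Its argument "commands" is a list of rows, each an object of numbers: "x", "y", "z": the shift along the tool's x, y, z in mm; "spin": the turn about the tool's z in rad. In form: [{"x": .., "y": .., "z": .., "spin": ..}, ...]. A call has 1 to 8 rows; each row shifts and turns the pose as measured when the row begins, along the tool's axes as they then stand; what a row does not reach is not made up. A row lasts 1/10 s, in which the tool goes at most 50 mm and 8.59 degrees, less where a joint would pass 70% of its speed; a pose out of reach is approached as far as the arm can. A call is refused whole if a number of a shift passes 50 or a number of a turn 0.15, either way. A call with a gripper value outside its range is refused whole. "grip" is the opening, from 0 (shut) to 1 (fully open), set as the call begins (left out, the last holds). The fingers move at their own pace and stop on an object; "newtons" is the grip in N (left out, the last holds). Time passes only in rows, so rows that do not move let the fingers close. It gives the time, the measured TCP pose, the force and the opening at its end, in the units of the state.
- robot.get_obs(): the state, without advancing time (a new reading comes with each control period).
- cams.camera(name): name is "side" or "top" or "wrist"; returns a dict with "img" (420x560x3 uint8, red, green, blue), "fx", "fy", "cx", "cy" (pixels), "world_to_cam" (4x4, takes a point from world to camera coordinates); the wrist camera has in their place "mount" (4x4, takes a point from camera to tool coordinates, whose origin is the TCP and whose axes are the flange's). Camera axes: x right, y up, looking along -z (the intrinsics and any distortion apply to the point x, -y, -z); pixel columns grow to the right and rows downward; lengths in m; the calibration is good to about 2 mm. A picture is of the moment at which its call begins: read the wrist's pose just before it. There is no depth.
- robot.hand_in(): hands the job in, once; it reports no verdict.
Trained networks look in a picture, given as the dict that the camera call returned (one of the last four; its "shot" number tells which), for a name from the list of things; names that differ only in an ending like _2 or _b are one class to them, and where a whole thing is asked for, a point or a joint stands for the part that bears it (a point fixed in the world has none). Each returns a list of dicts, best first, with "conf" (0 to 1); they miss things now and then, are a little off and sometimes report something else, mostly with a low value. They report only what shows in the picture. A call takes as long as a camera call. They do not tell look-alikes from the thing itself.
- nets.outline_of(picture, name): "region" (420x560 bool, what is visible of it) and "pixel" ([column, row] in pixels, amid what is visible of it).
The state is a dict: "time": time; "q": joint angles; "joint_velocities": joint speeds; "joint_torque": joint torques, N m; "position": TCP position; "tool_rot": TCP orientation; "ft_force": force on the tool from outside, world axes, zero at the start; "moment": the same for the moment, N m; "grip_width": finger opening in m.
Only numpy, scipy, OpenCV 4.12 (cv2) and the standard library are available. Lean on these libraries where they do the work, as an engineer would, in place of code of your own. Each camera call takes 0.05 s, during which the arm holds its last target.

TASK

The centrifuge has lost power with samples inside and is going away for repair. Push the yellow-handled release rod down through the slot in the panel to trip the hidden latch so that the lid springs open, move every sample tube from the rotor into the blue rack, close the lid until it latches, then knock the red transport-lock pin all the way down with the mallet. Leave the rod back in its stand and the mallet on its mat; never work the latch or the pin with the fingers, do not tip a tube over, and leave the spray bottle, carton and beaker alone.

Things in the scene. Friction and masses are not known exactly. Their poses are not given: they have to be found in the camera images.
- centrifuge: White benchtop centrifuge, 250 x 320 x 120 mm (x, y, z), fixed. Origin: centre of its underside; x away from the robot, y to the left at yaw 0 (yaw within 0.15 rad). Left part, y -66 to 150 mm: chamber under the lid (inside 190 x 190 mm, centred at x 0, y 45 mm). Right part, y -160 to -68 mm: flat grey panel with slot and pin, top 120 mm above the bench.
- slot (a point): Centre of the yellow-edged slot in the panel, level with the panel's top (centrifuge frame x -30, y -100, z 120 mm). The slot is 28 mm long along the centrifuge's x, 15 mm wide along its y, cut through the 8 mm panel. The hidden latch tab, 24 x 28 mm (x, y), lies under it, its top 35 mm below the panel's top.
- latch (a joint): Hidden latch rocker, rad: 0 at rest, 0.4 fully pressed. Sprung: pushing its tab straight down through the slot takes 2 to 4 N; about 11 mm of push (0.26 rad) frees the lid, about 17 mm is its stop. It springs back when let go, and snaps over the lid's striker by itself when the lid is pressed shut.
- lid_hinge (a point): Middle of the lid's hinge line, which runs along the centrifuge's x at its left side (centrifuge frame x 0, y 150, z 120 mm).
- lid_edge (a point): Middle of the lid's free edge, on the lid's outer face (216 mm from the hinge line; when closed at centrifuge frame x 0, y -66, z 132 mm). It moves with the lid.
- lid (a joint): Lid angle, rad: 0 closed (rests at about 0.015 when latched), 1.65 fully open (just past upright). A 240 x 216 x 12 mm plate with a clear window, underside in the hinge line's plane. Once freed a spring opens it in 1 to 2 s and holds it. To close: push its outer (left) face over to the right and down, 2 to 4 N at the free edge, then 10 to 16 N down near the free edge to snap the latch over; unlatched it rises again.
- lock_pin (a joint): Travel of the red transport-lock pin, m: 0 to 0.003 at the start (up), 0.020 all the way down. A weak spring and a stiff friction of 6 N: needs about 6 to 10 N downwards and stays where it is driven to.
- pin_top (a point): Centre of the top face of the red pin, 24 mm across; it stands 30 mm above the panel when up and 10 mm when all the way down (centrifuge frame x 60, y -115 mm). Moves with the pin.
- rotor: Square aluminium rotor insert 125 x 125 x 50 mm on the chamber floor, fixed; origin: centre of its underside, 13.5 mm above the bench. Its yaw against the centrifuge varies. Four square pockets, 36 mm wide and 45 mm deep, at x, y = +-32 mm in its frame.
- rack: Loose blue rack 136 x 136 x 50 mm, 0.5 kg; origin: centre of its underside. Four square pockets 38 mm wide and 44 mm deep (floor 6 mm above the underside) at x, y = +-32 mm in its frame, open upwards.
- rod_mid (a point): Centre of the yellow handle (28 mm diameter, 75 mm long, upright) of the release rod, 80 g. Its z axis points up along the rod. Below the handle an 8 mm steel rod runs 95 mm down to its tip, so the tip is 132.5 mm below this point. At the start it hangs in its stand with the handle's lower face on the stand's top.
- rod_stand: Grey stand 60 x 60 x 100 mm, fixed, on a 90 x 80 mm base plate; origin: centre of its underside. A square hole 19 mm wide and 96 mm deep runs down its middle from the top, 100 mm above the bench. With the rod home, the centre of the handle is 137.5 mm above the bench.
- mallet_grip (a point): Point on the mallet's wooden handle (22 mm wide, 24 mm tall, flat sides, running from the head outwards along this frame's +x), 50 mm from the head's axis. Mallet about 0.3 kg, centre of mass about 8 mm from the head's axis. It stands on one face of its head with the handle level, 28 mm above the surface it stands on. z up.
- mallet_head (a point): Centre of the mallet's black head, an upright cylinder 66 mm across and 56 mm tall: its striking face is 28 mm below this point. The handle runs from it along +x, ending 162 mm from this point.
- mat: Blue fabric mat 180 x 180 x 3 mm, fixed, where the mallet belongs; origin: centre of its underside.
- spray: Black spray bottle, 84 mm across, 175 mm tall. Leave alone. Origin: centre of its underside.
- carton: Brown carton 120 x 200 x 70 mm. Leave alone. Origin: centre of its underside.
- beaker: Glass beaker 70 mm across, 85 mm tall. Leave alone. Origin: centre of its underside.
- tube0_mid (a point): Centre of a sealed sample tube (orange cap), 90 mm tall, flat-bottomed: translucent body 29 mm across, its upper 24 mm a cap 32 mm across; 50 g. z up along the tube. At the start it stands in a rotor pocket, its base 18.5 mm above the bench. May be absent.
- tube1_mid (a point): Centre of a sealed sample tube (blue cap), 90 mm tall, flat-bottomed: translucent body 29 mm across, its upper 24 mm a cap 32 mm across; 50 g. z up along the tube. At the start it stands in a rotor pocket, its base 18.5 mm above the bench. May be absent.
- tube2_mid (a point): Centre of a sealed sample tube (green cap), 90 mm tall, flat-bottomed: translucent body 29 mm across, its upper 24 mm a cap 32 mm across; 50 g. z up along the tube. At the start it stands in a rotor pocket, its base 18.5 mm above the bench. May be absent.
- tube3_mid (a point): Centre of a sealed sample tube (orange cap), 90 mm tall, flat-bottomed: translucent body 29 mm across, its upper 24 mm a cap 32 mm across; 50 g. z up along the tube. At the start it stands in a rotor pocket, its base 18.5 mm above the bench. May be absent.
Not all that is in view belongs to the job. There is more than one size of the rod_stand; the job needs the largest.

How it is judged:
By the outcome, as a careful person would: the job done as asked, in the order asked, and still so for the second after the job is handed in, with the robot touching nothing.
Of tube0, tube1, tube2, tube3 only 2 to 4 are there at a start; the rules pass over those that are not, and their reading is None.
At some moment in a run one of mallet, rack may be knocked a few centimetres aside while the robot is not near it.
It also fails if it takes over 210 s, if anything falls off the work surface, if the arm or the gripper's body presses on something with over 40 N, if the wrist force passes 120 N, or if a joint passes its speed limit or range.

## Working session

There is one attempt and no reset: what is moved stays moved. The work goes in short steps, Python scripts to look and compute and a tool call to move; the robot and the scene stay as the last step left them, time stands still between calls to the robot, and variables do not carry over. Pictures are saved under pics/ and viewed, and the job is handed in when it is done.

Besides the shell and the picture viewer there is one more tool, called after "Request:" by a JSON object that holds its "api" and its "payload". play_rows: Moves the arm, as the interface text tells. Its arguments: {"type":"object","properties":{"commands":{"type":"array"},"grip":{"type":"number"},"newtons":{"type":"number"}},"required":["commands"]}

```bash
ls; mkdir -p pics
python3 - <<'E'
from rig import robot,cams,nets
import cv2
o=robot.get_obs()
for k,v in o.items(): print(k,v)
print(robot.tcp_to_grasp)
for n in ["side","top","wrist"]:
    c=cams.camera(n)
    cv2.imwrite(f"pics/{n}0.png",c["img"][:,:,::-1])
    print(n,{k:v for k,v in c.items() if k!="img"})
E
```

```text
pics
time 0.0
q [ 9.97475420e-01  5.28478460e-01  1.43390959e+00  1.17281967e-06
  1.18138897e+00 -1.78508595e-01]
joint_velocities [ 1.07610690e-03 -5.37697657e-06 -2.26358223e-04  6.79308126e-04
 -5.29791328e-04 -3.06935924e-04]
joint_torque [-1.02297690e-03 -4.40044999e+01 -1.76588130e+01  6.30819728e-02
  5.81089477e-02 -1.52281268e-04]
position [0.23994384 0.57626073 0.20076182]
tool_rot [ 1.96126627e-01  9.80577969e-01 -1.01572046e-03 -4.01471017e-04]
ft_force [ 0.36005543  0.47185986 -0.17565693]
moment [ 0.06200063 -0.08903197  0.00394438]
grip_width 0.08686167370693834
0.0187
side {'fx': 530.0214393817231, 'fy': 530.0214393817231, 'cx': 279.24665395446164, 'cy': 209.6223795201126, 'world_to_cam': array([[ 0.99996884, -0.00745741, -0.00258783, -0.58059218],
       [ 0.00742356,  0.77699943,  0.62945753, -0.03801191],
       [-0.00268338, -0.62945713,  0.77703058, -1.60928123],
       [ 0.        ,  0.        ,  0.        ,  1.        ]]), 'shot': 1}
top {'fx': 436.30062762196474, 'fy': 436.30062762196474, 'cx': 285.0799243791597, 'cy': 204.07951443777122, 'world_to_cam': array([[ 0.01868356, -0.99963625,  0.01944996, -0.05007965],
       [ 0.99608487,  0.0202913 ,  0.08604182, -0.5823101 ],
       [-0.08640519,  0.01776624,  0.99610165, -1.39803783],
       [ 0.        ,  0.        ,  0.        ,  1.        ]]), 'shot': 2}
wrist {'fx': 330.0659413957587, 'fy': 330.0659413957587, 'cx': 282.22553849788596, 'cy': 219.36271458834648, 'mount': array([[ 7.66038123e-05,  9.59165875e-01,  2.82844160e-01,
         7.68334304e-02],
       [ 9.99999728e-01, -2.80910119e-04,  6.81773343e-04,
        -4.51220711e-05],
       [ 7.33387512e-04,  2.82844031e-01, -9.59165635e-01,
        -1.82307833e-01],
       [ 0.00000000e+00,  0.00000000e+00,  0.00000000e+00,
         1.00000000e+00]]), 'shot': 3}
```

```bash
cat > h.py <<'E'
from rig import robot,cams,nets
import numpy as np, cv2, time
from scipy.spatial.transform import Rotation as R
from scipy.optimize import least_squares
def cam(name):
    o=robot.get_obs(); c=cams.camera(name)
    if name=="wrist":
        T=np.eye(4);T[:3,:3]=R.from_quat(o["tool_rot"]).as_matrix();T[:3,3]=o["position"]
        c["c2w"]=T@c["mount"]
    else: c["c2w"]=np.linalg.inv(c["world_to_cam"])
    return c
def proj(c,p):
    p=np.atleast_2d(p); w=np.linalg.inv(c["c2w"]); q=p@w[:3,:3].T+w[:3,3]
    return np.c_[c["cx"]+c["fx"]*q[:,0]/-q[:,2], c["cy"]+c["fy"]*-q[:,1]/-q[:,2]]
def ray(c,uv):
    u,v=uv; d=np.array([(u-c["cx"])/c["fx"],-(v-c["cy"])/c["fy"],-1.])
    return c["c2w"][:3,3], c["c2w"][:3,:3]@d
def onz(c,uv,z):
    o,d=ray(c,uv); return o+d*(z-o[2])/d[2]
def tri(cl):
    A=np.zeros((3,3));b=np.zeros(3)
    for c,uv in cl:
        o,d=ray(c,uv);d=d/np.linalg.norm(d);P=np.eye(3)-np.outer(d,d);A+=P;b+=P@o
    x=np.linalg.solve(A,b)
    return x,[np.round(proj(c,x)[0]-uv,1) for c,uv in cl]
def save(c,name,crop=None,s=1):
    im=c["img"][:,:,::-1]
    if crop: a,b,w,h=crop; im=im[b:b+h,a:a+w]
    if s!=1: im=cv2.resize(im,None,fx=s,fy=s,interpolation=cv2.INTER_CUBIC)
    cv2.imwrite("pics/"+name+".png",im)
def st():
    o=robot.get_obs(); r=R.from_quat(o["tool_rot"]).as_matrix()
    print("t%.1f pos"%o["time"],np.round(o["position"]*1000,1),"xax yaw %.4f"%np.arctan2(r[1,0],r[0,0]),"tilt",np.round(r[:2,2],4),"F",np.round(o["ft_force"],1),"M",np.round(o["moment"],2),"w %.1f"%(o["grip_width"]*1000),"q",np.round(o["q"],2))
def to(x,y,z=None,yaw=None):
    """prints needed tool-frame shift (mm) to a target TCP (m) ; yaw=target yaw of tool x axis"""
    o=robot.get_obs(); r=R.from_quat(o["tool_rot"]).as_matrix(); p=o["position"]
    d=np.array([x,y,p[2] if z is None else z])-p
    s=r.T@d*1000; a=np.arctan2(r[1,0],r[0,0])
    out="shift tool "+str(np.round(s,1))
    if yaw is not None:
        e=(yaw-a+np.pi/2)%np.pi-np.pi/2
        out+=" spin %.3f (cw about tool z = -yaw)"%(-e)
    print(out)
E
python3 - <<'E'
from h import *
C={n:cam(n) for n in ("top","side")}
for n in C:
    for k in "centrifuge rotor rack rod_mid rod_stand mallet_head mat spray carton beaker tube0_mid tube1_mid tube2_mid tube3_mid lock_pin lid".split():
        L=nets.outline_of(C[n],k)
        print(n,k,[(round(d["conf"],2),np.round(d["pixel"]).tolist(),int(d["region"].sum())) for d in L[:4]])
save(C["top"],"topc",(200,120,240,180),3.3)
save(C["side"],"sidec",(180,140,200,250),2.4)
E
```

```text
top centrifuge [(0.62, [273.0, 218.0], 8836)]
top rotor []
top rack [(0.91, [382.0, 256.0], 1868)]
top rod_mid [(0.24, [271.0, 219.0], 8529)]
top rod_stand [(0.85, [371.0, 206.0], 556), (0.71, [352.0, 168.0], 260), (0.66, [413.0, 198.0], 344)]
top mallet_head [(0.69, [161.0, 226.0], 636)]
top mat [(0.92, [181.0, 228.0], 2589)]
top spray [(0.59, [300.0, 145.0], 612), (0.46, [161.0, 228.0], 657)]
top carton [(0.81, [142.0, 160.0], 2711)]
top beaker [(0.64, [262.0, 144.0], 389), (0.58, [164.0, 229.0], 695)]
top tube0_mid [(0.33, [262.0, 141.0], 405)]
top tube1_mid []
top tube2_mid []
top tube3_mid [(0.67, [260.0, 214.0], 5637)]
top lock_pin [(0.49, [316.0, 198.0], 65)]
top lid [(0.84, [258.0, 216.0], 5781), (0.25, [275.0, 218.0], 8507)]
side centrifuge [(0.95, [264.0, 210.0], 9806)]
side rotor [(0.55, [289.0, 214.0], 5), (0.43, [347.0, 225.0], 1352)]
side rack [(0.65, [223.0, 328.0], 3140)]
side rod_mid [(0.61, [287.0, 293.0], 236)]
side rod_stand [(0.96, [329.0, 292.0], 610), (0.94, [284.0, 314.0], 1168), (0.83, [293.0, 364.0], 650)]
side mallet_head [(0.83, [256.0, 136.0], 548), (0.52, [268.0, 188.0], 4755)]
side mat [(0.87, [262.0, 150.0], 964)]
side spray [(0.95, [348.0, 228.0], 1354)]
side carton [(0.7, [316.0, 122.0], 1988), (0.18, [223.0, 327.0], 3221)]
side beaker [(0.86, [345.0, 193.0], 383)]
side tube0_mid []
side tube1_mid []
side tube2_mid []
side tube3_mid []
side lock_pin [(0.26, [220.0, 329.0], 3124)]
side lid [(0.69, [269.0, 186.0], 4796)]
```

```bash
echo
python3 - <<'E'
from h import *
C={n:cam(n) for n in ("top","side")}
T=lambda u,v:np.array([200+u/3.3,120+v/3.3]); S=lambda u,v:np.array([180+u/2.4,140+v/2.4])
P={"slot":((347,360),(170,199)),"pin":((373,262),(247,197)),"rodtop":((607,257),(254,345)),
"rackA":((558,357),(53,376)),"rackB":((691,382),(155,512)),"rackC":((670,519),(24,488)),
}
for k,(a,b) in P.items():
    x,e=tri([(C["top"],T(*a)),(C["side"],S(*b))]); print(k,np.round(x*1000,1),[q.tolist() for q in e])
print("pin at150",onz(C["top"],T(373,262),.15),onz(C["side"],S(247,197),.15))
print("slot120",onz(C["top"],T(347,360),.12),onz(C["side"],S(170,199),.12))
print("rod 175",onz(C["top"],T(607,257),.175),onz(C["side"],S(254,345),.175))
for u in [(327,192),(424,200),(405,466),(305,459)]: print("panel",onz(C["top"],T(*u),.12).round(4))
for u in [(558,357),(691,382),(670,519),(537,493)]: print("racktop",onz(C["top"],T(*u),.05).round(4))
for u in [(53,376),(176,390),(155,512),(24,488)]: print("rack side",onz(C["side"],S(*u),.05).round(4))
# pockets top
for u in [(586,398),(652,411),(576,463),(640,473)]: print("pock",onz(C["top"],T(*u),.05).round(4))
E
```

```text
slot [501.1 -99.3 118.8] [[-0.0, -0.3], [-0.4, 0.0]]
pin [ 589.1 -119.7  147.9] [[-0.0, -0.3], [-0.3, 0.0]]
rodtop [ 594.5 -326.2  173.8] [[0.0, 0.0], [0.0, -0.0]]
rackA [ 446.9 -310.8  113.8] [[5.0, 19.8], [24.5, -5.3]]
rackB [ 489.9 -441.8   38.4] [[-0.1, -0.7], [-1.0, 0.1]]
rackC [ 356.  -418.1   47. ] [[-0.1, -0.3], [-0.4, 0.0]]
pin at150 [ 0.58811108 -0.11959866  0.15      ] [ 0.58991437 -0.12113898  0.15      ]
slot120 [ 0.50008848 -0.0993238   0.12      ] [ 0.50220429 -0.10004066  0.12      ]
rod 175 [ 0.59439695 -0.32591564  0.175     ] [ 0.59439651 -0.32695985  0.175     ]
panel [ 0.6555 -0.0784  0.12  ]
panel [ 0.6499 -0.1687  0.12  ]
panel [ 0.4043 -0.1538  0.12  ]
panel [ 0.4091 -0.0623  0.12  ]
racktop [ 0.5091 -0.3088  0.05  ]
racktop [ 0.4873 -0.4385  0.05  ]
racktop [ 0.3553 -0.4174  0.05  ]
racktop [ 0.3779 -0.2888  0.05  ]
rack side [ 0.3763 -0.2889  0.05  ]
rack side [ 0.5111 -0.3073  0.05  ]
rack side [ 0.493  -0.4467  0.05  ]
rack side [ 0.3575 -0.4195  0.05  ]
pock [ 0.4699 -0.3361  0.05  ]
pock [ 0.4585 -0.4004  0.05  ]
pock [ 0.4072 -0.3265  0.05  ]
pock [ 0.3987 -0.3885  0.05  ]
```

Request:
{"api": "play_rows", "payload": {"commands": [{"z": -20, "spin": 0.15}, {"z": -20, "spin": 0.15}, {"z": -20, "spin": 0.15}, {"z": -20, "spin": 0.15}, {"z": -20, "spin": 0.15}, {"z": -20, "spin": 0.15}, {"z": -20, "spin": 0.15}, {"z": -20, "spin": 0.15}], "grip": 0.7}}

```text
invalid input
```

Run:
```python
from h import *
st(); to(.45,0.08,.36,1.508); to(.594,-.326,.30,1.508)
```

```text
t1.9 pos [240.4 576.9 201.8] xax yaw 2.7468 tilt [0. 0.] F [-0.7 -0.8  0.1] M [-0.02  0.01 -0.03] w 86.9 q [ 1.    0.53  1.43 -0.    1.18 -0.18]
shift tool [-384.6 -378.1 -158.2] spin 1.239 (cw about tool z = -yaw)
shift tool [-673.7 -697.4  -98.2] spin 1.239 (cw about tool z = -yaw)
```

Request:
{"api": "play_rows", "payload": {"commands": [{"x": 0, "y": 0, "z": -20, "spin": 0.15}, {"x": 0, "y": 0, "z": -20, "spin": 0.15}, {"x": 0, "y": 0, "z": -20, "spin": 0.15}, {"x": 0, "y": 0, "z": -20, "spin": 0.15}, {"x": 0, "y": 0, "z": -20, "spin": 0.15}, {"x": 0, "y": 0, "z": -20, "spin": 0.15}, {"x": 0, "y": 0, "z": -20, "spin": 0.15}, {"x": 0, "y": 0, "z": -20, "spin": 0.15}], "grip": 0.7}}

```text
time: 2.75
position: [0.2389, 0.5746, 0.363]
tool_rot: [0.718, 0.696, -0.005, 0.001]
ft_force: [-0.3, 0.8, -0.3]
grip_width: 0.0614
```

Run:
```python
from h import *
st(); to(.48,0.08,.36,1.508); to(.594,-.326,.30,1.508)
```

```text
t2.8 pos [238.9 574.6 363. ] xax yaw 1.5408 tilt [-0.0059 -0.0091] F [-0.3  0.8 -0.3] M [-0.09  0.11  0.04] w 61.4 q [1.   0.4  1.21 0.   1.55 1.03]
shift tool [-487.1  255.8    6.1] spin 0.033 (cw about tool z = -yaw)
shift tool [-888.9  382.3   69.1] spin 0.033 (cw about tool z = -yaw)
```

Request:
{"api": "play_rows", "payload": {"commands": [{"x": -44, "y": 22, "z": 0, "spin": 0.03}, {"x": -44, "y": 22, "z": 0, "spin": 0}, {"x": -44, "y": 22, "z": 0, "spin": 0}, {"x": -44, "y": 22, "z": 0, "spin": 0}, {"x": -44, "y": 22, "z": 0, "spin": 0}, {"x": -44, "y": 22, "z": 0, "spin": 0}, {"x": -44, "y": 22, "z": 0, "spin": 0}, {"x": -44, "y": 22, "z": 0, "spin": 0}]}}

```text
time: 3.55
position: [0.3971, 0.2123, 0.3679]
tool_rot: [0.725, 0.689, 0.003, 0.001]
ft_force: [0.1, 0.8, -0.5]
grip_width: 0.0612
```

Request:
{"api": "play_rows", "payload": {"commands": [{"x": -44, "y": 22, "z": 0, "spin": 0}, {"x": -44, "y": 22, "z": 0, "spin": 0}, {"x": -44, "y": 22, "z": 0, "spin": 0}, {"x": -44, "y": 18, "z": 0, "spin": 0}, {"x": -44, "y": 18, "z": 0, "spin": 0}, {"x": -44, "y": 18, "z": 0, "spin": 0}, {"x": -44, "y": 18, "z": 0, "spin": 0}, {"x": 0, "y": 0, "z": 0, "spin": 0}]}}

```text
time: 4.35
position: [0.5223, -0.1193, 0.3695]
tool_rot: [0.728, 0.686, 0.005, 0.004]
ft_force: [-0.9, 0.8, -0.7]
grip_width: 0.0608
```

Run:
```python
from h import *
st(); to(.594,-.326,.30,1.508)
c=cam("wrist"); save(c,"w1"); print(proj(c,[[.5945,-.3263,.175],[.589,-.12,.148],[.501,-.0995,.12]]))
```

```text
t4.3 pos [ 522.3 -119.3  369.5] xax yaw 1.5122 tilt [0.0126 0.0006] F [-0.9  0.8 -0.7] M [-0.03  0.1  -0.02] w 60.8 q [-0.44  0.24  1.42  0.01  1.47 -0.38]
shift tool [-202.3   82.8   70.3] spin 0.004 (cw about tool z = -yaw)
[[342.77791063 340.24105967]
 [333.09229239 184.51625346]
 [262.02205728 169.19500055]]
```

Request:
{"api": "play_rows", "payload": {"commands": [{"x": -34, "y": 14, "z": 0, "spin": 0}, {"x": -34, "y": 14, "z": 0, "spin": 0}, {"x": -34, "y": 14, "z": 0, "spin": 0}, {"x": -34, "y": 14, "z": 0, "spin": 0}, {"x": -34, "y": 14, "z": 0, "spin": 0}, {"x": -32, "y": 13, "z": 0, "spin": 0}, {"x": 0, "y": 0, "z": 40, "spin": 0}, {"x": 0, "y": 0, "z": 30, "spin": 0}]}}

```text
time: 5.2
position: [0.5979, -0.3177, 0.3037]
tool_rot: [0.723, 0.691, 0.008, 0.006]
ft_force: [-0.3, 0.7, 0.2]
grip_width: 0.0612
```

Run:
```python
from h import *
st(); to(.5945,-.3263,.30,1.508)
c=cam("wrist"); save(c,"w2"); print(proj(c,[[.5945,-.3263,.175]]))
```

```text
t5.2 pos [ 597.9 -317.7  303.7] xax yaw 1.5257 tilt [0.0197 0.0034] F [-0.3  0.7  0.2] M [-0.09  0.05 -0.01] w 61.2 q [-0.66  0.51  1.18  0.01  1.44 -0.62]
shift tool [-8.8 -3.1  3.6] spin 0.018 (cw about tool z = -yaw)
[[275.81017601 214.29754375]]
```

The three stands in this picture: (275,195) holding the rod, (362,133) and (291,285). The one holding the rod is clearly the largest and has the wide base, so it is the one meant.

Request:
{"api": "play_rows", "payload": {"commands": [{"x": -8, "y": -3, "z": 3, "spin": 0.02}, {"x": 0, "y": 0, "z": 0, "spin": 0}, {"x": 0, "y": 0, "z": 0, "spin": 0}]}}

```text
time: 5.55
position: [0.5929, -0.3211, 0.2967]
tool_rot: [0.729, 0.684, 0.008, 0.001]
ft_force: [-0.4, 0.3, 0.6]
grip_width: 0.0607
```

Run:
```python
from h import *
st(); to(.5945,-.3263,.30,1.508)
c=cam("wrist"); save(c,"w3",(180,100,240,180),3.3); print(proj(c,[[.5945,-.3263,.175],[.5945,-.3263,.1]]))
```

```text
t5.5 pos [ 592.9 -321.1  296.7] xax yaw 1.5075 tilt [0.0122 0.0098] F [-0.4  0.3  0.6] M [-0.1   0.1   0.04] w 60.7 q [-0.67  0.51  1.18  0.02  1.44 -0.61]
shift tool [-5.   2.  -3.4] spin -0.000 (cw about tool z = -yaw)
[[281.98928596 213.21934989]
 [281.24968056 196.93202763]]
```

Run:
```python
from h import *
c=cam("wrist"); st()
px=(288.5,221.8)
print(onz(c,px,.175))
o=robot.get_obs(); T=np.eye(4);T[:3,3]=o["position"]; r=R.from_quat(o["tool_rot"]).as_matrix(); a=np.arctan2(r[1,0],r[0,0])
T[:3,:3]=(R.from_euler("z",a)*R.from_euler("x",np.pi)).as_matrix()
c["c2w"]=T@c["mount"]; print(onz(c,px,.175))
C={n:cam(n) for n in ("top","side")}
save(C["top"],"t4",(340,170,80,60),9); save(C["side"],"s4",(250,250,80,60),9)
```

```text
t5.7 pos [ 593.  -321.4  297. ] xax yaw 1.5075 tilt [0.0128 0.009 ] F [0.1 0.3 0.1] M [-0.07  0.05  0.05] w 61.1 q [-0.67  0.51  1.18  0.02  1.44 -0.61]
[ 0.60035282 -0.33561427  0.175     ]
[ 0.59884805 -0.33686021  0.175     ]
```

Run:
```python
from h import *
for n,f in (("side","side0"),("top","top0")):
    im=cv2.imread(f"pics/{f}.png"); hsv=cv2.cvtColor(im,cv2.COLOR_BGR2HSV)
    m=((hsv[...,0]>20)&(hsv[...,0]<35)&(hsv[...,1]>120)).astype(np.uint8)
    nn,l,s,ce=cv2.connectedComponentsWithStats(m)
    for i in range(1,nn):
        if s[i,4]>15:
            v=hsv[...,2][l==i]; b=(l==i)&(hsv[...,2]>0.75*v.max())
            ys,xs=np.where(b); print(n,s[i],ce[i].round(1),"bright",xs.mean().round(1),ys.mean().round(1),xs.min(),xs.max(),ys.min(),ys.max(),len(xs))
c=cam("side")
print(proj(c,[.5945,-.3263,.175]),proj(c,[.6,-.336,.175]))
print(proj(cam("top"),[[.5945,-.3263,.175],[.6,-.336,.175]]))
```

```text
side [  33   39   39   87 1802] [47.8 73.9] bright 46.4 65.9 36 63 39 92 958
side [ 11 157  14  15  87] [ 18.1 164.5] bright 18.1 164.8 11 23 158 171 81
side [244 220  13   7  36] [250.2 222.7] bright 249.8 223.1 244 256 220 225 20
side [281 279  10  24 117] [284.4 287.4] bright 285.4 283.6 281 290 279 288 73
top [374 194  15  10 112] [381.4 198.6] bright 383.8 197.8 380 388 194 202 62
top [123 223  20   4  37] [133.5 224.1] bright 133.9 224.3 123 142 223 226 31
top [144 223  13   4  36] [150.2 224.5] bright 150.2 224.5 144 156 223 226 36
top [301 223   8  12  45] [304.7 229.2] bright 304.7 229.1 301 308 223 234 41
[[285.87232882 283.51135694]] [[288.24188118 287.01229443]]
[[384.06971032 197.84655757]
 [387.35586063 196.05156062]]
```

Run:
```python
from h import *
c=cam("side"); st()
a=cv2.imread("pics/side0.png")[250:330,255:345]; b=c["img"][250:330,255:345,::-1]
cv2.imwrite("pics/cmp.png",cv2.resize(np.hstack([a,b]),None,fx=4.4,fy=4.4,interpolation=cv2.INTER_CUBIC))
```

```text
t5.9 pos [ 592.6 -321.5  295.7] xax yaw 1.5071 tilt [0.0113 0.01  ] F [-0.8 -1.  -0.2] M [-0.08  0.06 -0.04] w 60.7 q [-0.67  0.52  1.19  0.01  1.44 -0.61]
```

Run:
```python
from h import *
to(.600,-.336,.119,1.508)
```

```text
shift tool [-15.9   6.5 176.7] spin -0.001 (cw about tool z = -yaw)
```

Request:
{"api": "play_rows", "payload": {"commands": [{"x": -15, "y": 6, "z": 0, "spin": 0}, {"x": 0, "y": 0, "z": 40, "spin": 0}, {"x": 0, "y": 0, "z": 40, "spin": 0}, {"x": 0, "y": 0, "z": 20, "spin": 0}, {"x": 0, "y": 0, "z": 0, "spin": 0}]}}

```text
time: 6.4
position: [0.6012, -0.338, 0.1964]
tool_rot: [0.729, 0.684, 0.008, 0.004]
ft_force: [-0.2, -0.2, 0.5]
grip_width: 0.061
```

Run:
```python
from h import *
st();to(.600,-.336,.119,1.508)
c=cam("wrist"); save(c,"w5"); print(proj(c,[[.6,-.336,.175],[.6,-.336,.1]]))
```

```text
t6.4 pos [ 601.2 -338.   196.4] xax yaw 1.5072 tilt [0.0179 0.0049] F [-0.2 -0.2  0.5] M [-0.11  0.05  0.01] w 61.0 q [-0.68  0.62  1.27  0.02  1.24 -0.62]
shift tool [ 1.5 -2.6 77.4] spin -0.001 (cw about tool z = -yaw)
[[278.69225117 241.64332731]
 [278.01148338 212.33186858]]
```

Request:
{"api": "play_rows", "payload": {"commands": [{"x": 0, "y": -1, "z": 30, "spin": 0}, {"x": 0, "y": -1, "z": 30, "spin": 0}, {"x": 0, "y": 0, "z": 14, "spin": 0}, {"x": 0, "y": 0, "z": 0, "spin": 0}]}}

```text
time: 6.85
position: [0.6068, -0.3424, 0.1307]
tool_rot: [0.729, 0.684, 0.01, 0.013]
ft_force: [0.6, 1.0, 0.2]
grip_width: 0.0607
```

Request:
{"api": "play_rows", "payload": {"commands": [{"x": 0, "y": 0, "z": 0, "spin": 0}, {"x": 0, "y": 0, "z": 0, "spin": 0}, {"x": 0, "y": 0, "z": 0, "spin": 0}, {"x": 0, "y": 0, "z": 0, "spin": 0}], "grip": 0.0, "newtons": 30}}

```text
time: 7.25
position: [0.6099, -0.3448, 0.1372]
tool_rot: [0.729, 0.684, 0.01, 0.018]
ft_force: [-0.0, -0.3, -0.1]
grip_width: 0.037
```

Run:
```python
from h import *
st()
```

```text
t7.2 pos [ 609.9 -344.8  137.2] xax yaw 1.5075 tilt [ 0.04   -0.0129] F [-0.  -0.3 -0.1] M [-0.09  0.17  0.05] w 37.0 q [-0.68  0.68  1.32  0.02  1.1  -0.63]
```

Request:
{"api": "play_rows", "payload": {"commands": [{"x": 0, "y": 0, "z": 0, "spin": 0}]}}

```text
time: 7.35
position: [0.61, -0.3449, 0.138]
tool_rot: [0.729, 0.684, 0.01, 0.019]
ft_force: [-0.6, -1.0, -1.5]
grip_width: 0.0292
```

Run:
```python
from h import *
o=robot.get_obs();print(o["joint_velocities"].round(3),o["joint_torque"].round(1));st()
o=robot.get_obs();print(o["q"])
cams.camera("top");st()
o=robot.get_obs();print(o["q"],o["joint_velocities"].round(3))
```

```text
[ 0.002 -0.008 -0.001 -0.009  0.013 -0.002] [  0.  -50.5 -17.6   0.2  -0.2   0. ]
t7.3 pos [ 610.  -344.9  138. ] xax yaw 1.5076 tilt [ 0.0406 -0.0135] F [-0.6 -1.  -1.5] M [-0.06  0.36  0.03] w 29.2 q [-0.68  0.68  1.32  0.02  1.1  -0.63]
[-0.68073613  0.68033025  1.32150994  0.01686049  1.0997812  -0.62514799]
t7.4 pos [ 609.7 -344.8  137.8] xax yaw 1.5077 tilt [ 0.0398 -0.0133] F [-0.1  0.   0.6] M [-0.05  0.24  0.04] w 27.4 q [-0.68  0.68  1.32  0.02  1.1  -0.63]
[-0.68076397  0.68042584  1.32179475  0.01653281  1.1000713  -0.62514277] [-0.001  0.004  0.004 -0.    -0.006  0.   ]
```

Request:
{"api": "play_rows", "payload": {"commands": [{"x": 0, "y": 0, "z": -5, "spin": 0}, {"x": 0, "y": 0, "z": -10, "spin": 0}, {"x": 0, "y": 0, "z": -15, "spin": 0}, {"x": 0, "y": 0, "z": -20, "spin": 0}, {"x": 0, "y": 0, "z": -20, "spin": 0}, {"x": 0, "y": 0, "z": -15, "spin": 0}, {"x": 0, "y": 0, "z": -10, "spin": 0}, {"x": 0, "y": 0, "z": -5, "spin": 0}]}}

```text
time: 8.2
position: [0.6072, -0.3438, 0.2478]
tool_rot: [0.729, 0.684, 0.011, 0.021]
ft_force: [-0.2, -0.6, -1.4]
grip_width: 0.0277
```

Run:
```python
from h import *
st()
c=cam("side"); save(c,"s6",(180,140,200,200),3); st()
```

```text
t8.2 pos [ 607.2 -343.8  247.8] xax yaw 1.5072 tilt [ 0.0458 -0.0157] F [-0.2 -0.6 -1.4] M [-0.06  0.07 -0.03] w 27.7 q [-0.68  0.57  1.22  0.02  1.31 -0.62]
t8.2 pos [ 607.6 -344.1  248.6] xax yaw 1.5073 tilt [ 0.0469 -0.0166] F [ 0.2 -0.  -0.4] M [-0.13  0.06 -0.02] w 27.6 q [-0.68  0.57  1.22  0.02  1.31 -0.62]
```

Request:
{"api": "play_rows", "payload": {"commands": [{"x": 0, "y": 0, "z": -30, "spin": 0}]}}

```text
time: 8.35
position: [0.6035, -0.3416, 0.2738]
tool_rot: [0.729, 0.684, 0.011, 0.017]
ft_force: [-0.1, 0.2, -2.0]
grip_width: 0.0276
```

Request:
{"api": "play_rows", "payload": {"commands": [{"x": 0, "y": 0, "z": -30, "spin": 0}]}}

```text
time: 8.45
position: [0.6019, -0.3409, 0.3038]
tool_rot: [0.729, 0.684, 0.011, 0.016]
ft_force: [-0.0, 0.3, -1.1]
grip_width: 0.0274
```

Request:
{"api": "play_rows", "payload": {"commands": [{"x": 0, "y": 0, "z": 0, "spin": 0}]}}

```text
time: 8.55
position: [0.6035, -0.3422, 0.308]
tool_rot: [0.729, 0.684, 0.011, 0.019]
ft_force: [0.5, -0.3, -0.4]
grip_width: 0.0277
```

Run:
```python
from h import *
st()
c=cam("side"); save(c,"s7",(220,200,130,130),4.6); st()
c=cam("wrist"); save(c,"w7")
o=robot.get_obs(); print(proj(cam("side"),o["position"]))
```

```text
t8.6 pos [ 603.5 -342.2  308. ] xax yaw 1.5072 tilt [ 0.0426 -0.0133] F [ 0.5 -0.3 -0.4] M [-0.05  0.03  0.05] w 27.7 q [-0.68  0.52  1.15  0.02  1.43 -0.62]
t8.6 pos [ 602.5 -341.4  305.4] xax yaw 1.5073 tilt [ 0.0394 -0.0106] F [ 0.3 -0.5 -1.1] M [-0.07  0.06  0.01] w 27.6 q [-0.68  0.52  1.15  0.02  1.43 -0.62]
[[289.65682347 258.65255368]]
```

Run:
```python
from h import *
s=cam("side"); w=cam("wrist"); st(); save(w,"w8",(220,150,120,150),4)
x,e=tri([(s,np.array([282,282.])),(w,np.array([257,189.]))]); print(x.round(4),e)
print(onz(w,(285,268),.343))
```

```text
t8.8 pos [ 601.  -340.2  301.4] xax yaw 1.5073 tilt [ 0.0333 -0.0057] F [-0.2  0.2 -0.8] M [-0.18  0.07  0.03] w 27.6 q [-0.68  0.52  1.16  0.02  1.43 -0.62]
[ 0.5842 -0.3229  0.1767] [array([-0.4, -0. ]), array([1.1, 0. ])]
[ 0.60223401 -0.32802251  0.343     ]
```

Run:
```python
from h import *
st(); w=cam("wrist"); M=np.linalg.inv(w["c2w"])
o=robot.get_obs(); r=R.from_quat(o["tool_rot"]).as_matrix()
for z in (0,-.0187,-.04): print(z,proj(w,o["position"]+r@[0,0,z]))
for z in (0,-.0187): print(proj(w,o["position"]+r@[0.0095,.014,z]),proj(w,o["position"]+r@[0.0095,-.014,z]))
```

```text
t8.8 pos [ 601.  -340.2  301.4] xax yaw 1.5073 tilt [ 0.0333 -0.0057] F [-0.2  0.2 -0.8] M [-0.18  0.07  0.03] w 27.6 q [-0.68  0.52  1.16  0.02  1.43 -0.62]
0 [[281.42307498 257.27687294]]
-0.0187 [[281.35807013 270.8514051 ]]
-0.04 [[281.2660694  290.06330373]]
[[305.24649354 242.2876333 ]] [[257.57943023 242.29015383]]
[[307.60915226 254.5407817 ]] [[255.08253611 254.54446366]]
```

Run:
```python
from h import *
st(); w=cam("wrist"); s=cam("side")
save(w,"w9",(220,150,120,150),4)
print(onz(w,(270,177.5),.1),onz(s,(285.9,299.3),.1))
# stand top corners in w8 / s7
for u in [(80,38),(285,-5),(325,185),(118,225)]: print(onz(w,(220+u[0]/4,150+u[1]/4),.1).round(4))
for u in [(240,422),(346,405),(370,498),(252,515)]: print(onz(s,(220+u[0]/4.6,200+u[1]/4.6),.1).round(4))
```

```text
t8.8 pos [ 601.1 -340.3  301.5] xax yaw 1.5073 tilt [ 0.0335 -0.0059] F [ 0.3  0.5 -0.9] M [-0.1   0.06 -0.01] w 27.8 q [-0.68  0.52  1.16  0.02  1.43 -0.62]
[ 0.59536375 -0.32561118  0.1       ] [ 0.59509557 -0.32683485  0.1       ]
[ 0.5626 -0.3026  0.1   ]
[ 0.622  -0.2944  0.1   ]
[ 0.6308 -0.3506  0.1   ]
[ 0.5684 -0.3584  0.1   ]
[ 0.5607 -0.3049  0.1   ]
[ 0.6193 -0.2947  0.1   ]
[ 0.6307 -0.3522  0.1   ]
[ 0.5672 -0.3619  0.1   ]
```

Request:
{"api": "play_rows", "payload": {"commands": [{"x": -1, "y": 4, "z": 5, "spin": 0}, {"x": -1, "y": 5, "z": 10, "spin": 0}, {"x": -1, "y": 2, "z": 10, "spin": 0}, {"x": 0, "y": 0, "z": 10, "spin": 0}, {"x": 0, "y": 0, "z": 10, "spin": 0}, {"x": 0, "y": 0, "z": 8, "spin": 0}, {"x": 0, "y": 0, "z": 4, "spin": 0}], "newtons": 40}}

```text
time: 9.65
position: [0.6146, -0.3443, 0.2375]
tool_rot: [0.729, 0.684, 0.01, 0.012]
ft_force: [-0.3, -1.4, -0.5]
grip_width: 0.027
```

Run:
```python
from h import *
st(); w=cam("wrist"); s=cam("side")
save(w,"w10",(220,150,120,150),4);save(s,"s10",(240,240,90,90),6)
st()
```

```text
t9.7 pos [ 614.6 -344.3  237.5] xax yaw 1.5075 tilt [ 0.0308 -0.0037] F [-0.3 -1.4 -0.5] M [-0.06  0.08 -0.02] w 27.0 q [-0.68  0.59  1.2   0.02  1.32 -0.62]
t9.8 pos [ 614.5 -344.3  237.8] xax yaw 1.5074 tilt [ 0.0306 -0.0035] F [-0.2 -0.6 -0.8] M [-0.11  0.14  0.01] w 27.4 q [-0.68  0.59  1.2   0.02  1.32 -0.62]
```

Request:
{"api": "play_rows", "payload": {"commands": [{"x": 0, "y": 0, "z": 5, "spin": 0}, {"x": 0, "y": -1, "z": 9, "spin": 0}, {"x": 0, "y": -1, "z": 10, "spin": 0}, {"x": 0, "y": -1, "z": 10, "spin": 0}, {"x": 0, "y": 0, "z": 8, "spin": 0}, {"x": 0, "y": 0, "z": 4, "spin": 0}]}}

```text
time: 10.35
position: [0.6137, -0.3451, 0.1902]
tool_rot: [0.729, 0.684, 0.01, 0.014]
ft_force: [-0.3, 0.2, -0.2]
grip_width: 0.0273
```

Run:
```python
from h import *
st(); w=cam("wrist"); s=cam("side")
a=w["img"][150:300,220:340,::-1]; b=s["img"][240:330,240:330,::-1]
cv2.imwrite("pics/c11.png",np.hstack([cv2.resize(a,(480,600)),cv2.resize(b,(320,600))])) 
st()
```

```text
t10.3 pos [ 613.7 -345.1  190.2] xax yaw 1.5072 tilt [ 0.034  -0.0063] F [-0.3  0.2 -0.2] M [-0.09  0.11 -0.02] w 27.3 q [-0.68  0.63  1.26  0.02  1.22 -0.62]
t10.4 pos [ 613.6 -345.   190.3] xax yaw 1.5073 tilt [ 0.0336 -0.006 ] F [ 0.  -0.2 -1.5] M [-0.14  0.08 -0.01] w 27.0 q [-0.68  0.63  1.26  0.02  1.22 -0.62]
```

Request:
{"api": "play_rows", "payload": {"commands": [{"x": 0, "y": -2, "z": 4, "spin": 0}, {"x": 0, "y": -2, "z": 8, "spin": 0}, {"x": 0, "y": -2, "z": 9, "spin": 0}, {"x": 0, "y": -1, "z": 8, "spin": 0}, {"x": 0, "y": -1, "z": 6, "spin": 0}, {"x": 0, "y": 0, "z": 4, "spin": 0}, {"x": 0, "y": 0, "z": 2, "spin": 0}]}}

```text
time: 11.15
position: [0.6076, -0.3454, 0.1467]
tool_rot: [0.729, 0.684, 0.011, 0.015]
ft_force: [-0.3, 0.7, -0.4]
grip_width: 0.0271
```

Run:
```python
from h import *
st(); w=cam("wrist"); s=cam("side")
a=w["img"][150:300,220:340,::-1]; b=s["img"][240:330,240:330,::-1]
cv2.imwrite("pics/c12.png",np.hstack([cv2.resize(a,(480,600)),cv2.resize(b,(320,600))])) 
st()
```

```text
t11.2 pos [ 607.6 -345.4  146.7] xax yaw 1.5070 tilt [ 0.0366 -0.0077] F [-0.3  0.7 -0.4] M [-0.12  0.03 -0.  ] w 27.1 q [-0.68  0.67  1.31  0.02  1.12 -0.63]
t11.2 pos [ 607.6 -345.4  146.9] xax yaw 1.5071 tilt [ 0.0364 -0.0076] F [ 0.5 -0.  -0.1] M [-0.05  0.05  0.  ] w 27.5 q [-0.68  0.67  1.31  0.02  1.12 -0.63]
```

Request:
{"api": "play_rows", "payload": {"commands": [{"x": 0, "y": 0, "z": 0, "spin": 0}, {"x": 0, "y": 0, "z": 0, "spin": 0}, {"x": 0, "y": 0, "z": 0, "spin": 0}], "grip": 0.75}}

```text
time: 11.55
position: [0.6081, -0.3459, 0.148]
tool_rot: [0.729, 0.684, 0.011, 0.016]
ft_force: [0.0, 0.5, -0.2]
grip_width: 0.0435
```

Request:
{"api": "play_rows", "payload": {"commands": [{"x": 0, "y": 0, "z": -6, "spin": 0}, {"x": 0, "y": 0, "z": -12, "spin": 0}, {"x": 0, "y": 0, "z": -18, "spin": 0}, {"x": 0, "y": 0, "z": -20, "spin": 0}, {"x": 0, "y": 0, "z": -18, "spin": 0}, {"x": 0, "y": 0, "z": -12, "spin": 0}, {"x": 0, "y": 0, "z": -6, "spin": 0}]}}

```text
time: 12.25
position: [0.6048, -0.3455, 0.2491]
tool_rot: [0.729, 0.684, 0.011, 0.018]
ft_force: [-1.1, -0.8, -0.9]
grip_width: 0.0651
```

Run:
```python
from h import *
st(); w=cam("wrist"); s=cam("side")
a=w["img"][150:300,220:340,::-1]; b=s["img"][240:330,240:330,::-1]
cv2.imwrite("pics/c13.png",np.hstack([cv2.resize(a,(480,600)),cv2.resize(b,(320,600))])) 
st()
```

```text
t12.2 pos [ 604.8 -345.5  249.1] xax yaw 1.5075 tilt [ 0.0403 -0.0117] F [-1.1 -0.8 -0.9] M [-0.12  0.1   0.03] w 65.1 q [-0.69  0.57  1.22  0.02  1.32 -0.63]
t12.3 pos [ 604.9 -345.6  248.6] xax yaw 1.5074 tilt [ 0.0405 -0.0118] F [-0.5  0.4 -0.3] M [-0.06  0.04  0.01] w 65.5 q [-0.69  0.57  1.22  0.02  1.32 -0.63]
```

Request:
{"api": "play_rows", "payload": {"commands": [{"x": 0, "y": 0, "z": -40, "spin": 0}, {"x": 0, "y": 0, "z": -40, "spin": 0}]}}

```text
time: 12.55
position: [0.5979, -0.3417, 0.3208]
tool_rot: [0.729, 0.684, 0.009, 0.008]
ft_force: [-0.5, -0.3, 0.8]
grip_width: 0.0651
```

Run:
```python
from h import *
st()
for i in range(6): cam("top"); st()
```

```text
t12.6 pos [ 597.9 -341.7  320.8] xax yaw 1.5074 tilt [0.0253 0.0006] F [-0.5 -0.3  0.8] M [-0.08  0.07  0.03] w 65.1 q [-0.69  0.51  1.12  0.02  1.49 -0.63]
t12.6 pos [ 600.2 -343.6  328.5] xax yaw 1.5075 tilt [ 0.0344 -0.0071] F [ 1.4 -0.5  4.3] M [-0.06  0.   -0.01] w 65.0 q [-0.69  0.51  1.11  0.02  1.49 -0.63]
t12.7 pos [ 600.6 -343.8  326.6] xax yaw 1.5075 tilt [ 0.0354 -0.0078] F [-0.5 -0.5  0.3] M [-0.09  0.09  0.06] w 65.1 q [-0.69  0.51  1.12  0.02  1.48 -0.63]
t12.7 pos [ 599.5 -343.   323.6] xax yaw 1.5075 tilt [ 0.0318 -0.0048] F [ 0.5  0.2 -0.2] M [-0.02  0.06  0.01] w 65.3 q [-0.69  0.51  1.12  0.02  1.48 -0.63]
t12.8 pos [ 598.5 -342.3  321.3] xax yaw 1.5074 tilt [ 0.0283 -0.002 ] F [-0.1 -0.6 -0.6] M [-0.12  0.12  0.04] w 65.3 q [-0.69  0.51  1.12  0.02  1.48 -0.63]
t12.8 pos [ 598.  -341.8  319.9] xax yaw 1.5074 tilt [ 0.0261 -0.0002] F [-0.4 -0.  -0.7] M [-0.11  0.1  -0.  ] w 65.3 q [-0.69  0.51  1.12  0.02  1.48 -0.63]
t12.8 pos [ 597.7 -341.6  319.1] xax yaw 1.5074 tilt [0.0249 0.0008] F [-0.2  0.1 -0. ] M [-0.09  0.04 -0.02] w 65.2 q [-0.69  0.51  1.12  0.02  1.48 -0.63]
```

Request:
{"api": "play_rows", "payload": {"commands": [{"x": 0, "y": 0, "z": -45, "spin": 0}, {"x": 0, "y": 0, "z": -45, "spin": 0}]}}

```text
time: 13.05
position: [0.5914, -0.3384, 0.3969]
tool_rot: [0.729, 0.684, 0.008, -0.006]
ft_force: [0.8, -0.3, 0.2]
grip_width: 0.0655
```

Run:
```python
from h import *
for i in range(6): cam("top")
st()
```

```text
t13.3 pos [ 591.7 -338.6  396.2] xax yaw 1.5070 tilt [0.0047 0.0173] F [-0.2 -0.5 -0.9] M [-0.1   0.1   0.01] w 65.3 q [-0.69  0.48  0.98  0.02  1.68 -0.63]
```

Request:
{"api": "play_rows", "payload": {"commands": [{"x": 0, "y": 0, "z": -1, "spin": 0}, {"x": 0, "y": 0, "z": 6, "spin": 0}, {"x": 0, "y": 0, "z": 12, "spin": 0}, {"x": 0, "y": 0, "z": 18, "spin": 0}, {"x": 0, "y": 0, "z": 24, "spin": 0}, {"x": 0, "y": 0, "z": 24, "spin": 0}, {"x": 0, "y": 0, "z": 12, "spin": 0}, {"x": 0, "y": 0, "z": 6, "spin": 0}]}}

```text
time: 14.15
position: [0.5882, -0.3335, 0.2796]
tool_rot: [0.729, 0.684, 0.007, -0.013]
ft_force: [0.5, -0.0, 0.7]
grip_width: 0.065
```

Run:
```python
from h import *
st()
for i in range(4): cam("top")
st()
```

```text
t14.2 pos [ 588.2 -333.5  279.6] xax yaw 1.5068 tilt [-0.0077  0.0275] F [ 0.5 -0.   0.7] M [-0.08  0.05 -0.01] w 65.0 q [-0.69  0.54  1.18  0.02  1.44 -0.63]
t14.3 pos [ 589.5 -334.6  282.7] xax yaw 1.5069 tilt [-0.0038  0.0243] F [ 1.1 -0.8  0.3] M [-0.18  0.02  0.04] w 65.5 q [-0.69  0.54  1.18  0.02  1.44 -0.63]
```

Run:
```python
from h import *
w=cam("wrist"); s=cam("side"); st()
a=w["img"][150:300,220:340,::-1]; b=s["img"][260:310,260:310,::-1]
cv2.imwrite("pics/c14.png",np.hstack([cv2.resize(a,(480,600)),cv2.resize(b,(320,600))])) 
def bright(c):
    hsv=cv2.cvtColor(c["img"],cv2.COLOR_RGB2HSV)
    m=((hsv[...,0]>20)&(hsv[...,0]<35)&(hsv[...,1]>120)).astype(np.uint8)
    nn,l,sx,ce=cv2.connectedComponentsWithStats(m)
    for i in range(1,nn):
        if sx[i,4]>30: 
            v=hsv[...,2][l==i]; bb=(l==i)&(hsv[...,2]>0.75*v.max()); ys,xs=np.where(bb); print(sx[i],xs.mean().round(1),ys.mean().round(1),len(xs))
bright(w);print();bright(s)
```

```text
t14.4 pos [ 589.8 -334.8  283.5] xax yaw 1.5068 tilt [-0.0026  0.0233] F [-0.5  0.6  0.1] M [-0.08  0.03  0.  ] w 65.2 q [-0.69  0.54  1.17  0.02  1.44 -0.63]
[282 183  32  41 897] 298.9 209.9 612

[   0   39   72  123 5765] 27.5 65.5 2948
[283 282  12  22 104] 289.7 286.3 74
```

Run:
```python
from h import *
w=cam("wrist"); s=cam("side"); st()
x,e=tri([(w,np.array([298.9,209.9])),(s,np.array([289.7,286.3]))]);print(x,e)
print(onz(w,(298.9,209.9),.175),onz(s,(289.7,286.3),.175),"bottom",onz(w,(293.2,192.5),.1))
# side bottom: (665,515) region in crop: lower ellipse
print(onz(s,(260+(664-480)/6.4,260+513/12),.1))
to(x[0],x[1],.2,1.507)
```

```text
t14.6 pos [ 589.6 -334.7  283.3] xax yaw 1.5069 tilt [-0.0029  0.0236] F [ 0.9 -0.3  0.5] M [-0.12  0.09 -0.02] w 65.4 q [-0.69  0.54  1.17  0.02  1.44 -0.63]
[ 0.60450298 -0.33324749  0.173655  ] [array([-1. ,  0.1]), array([ 0.4, -0. ])]
[ 0.60541421 -0.33291917  0.175     ] [ 0.60351426 -0.33407566  0.175     ] bottom [ 0.60250933 -0.33050941  0.1       ]
[ 0.60205036 -0.33663149  0.1       ]
shift tool [ 0.4 15.2 83.3] spin -0.000 (cw about tool z = -yaw)
```

Request:
{"api": "play_rows", "payload": {"commands": [{"x": 0, "y": 4, "z": 6, "spin": 0}, {"x": 0, "y": 6, "z": 12, "spin": 0}, {"x": -1, "y": 4, "z": 16, "spin": 0}, {"x": -1, "y": 0, "z": 18, "spin": 0}, {"x": -1, "y": 0, "z": 16, "spin": 0}, {"x": 0, "y": 0, "z": 10, "spin": 0}, {"x": 0, "y": 0, "z": 5, "spin": 0}]}}

```text
time: 15.25
position: [0.6059, -0.3367, 0.1934]
tool_rot: [0.729, 0.684, 0.007, -0.009]
ft_force: [0.0, -0.5, -0.4]
grip_width: 0.0653
```

Run:
```python
from h import *
for i in range(2): cam("top")
st();to(.6035,-.3335,.121,1.507)
w=cam("wrist"); save(w,"w15"); print(proj(w,[.6045,-.3332,.174]))
```

```text
t15.3 pos [ 605.7 -336.7  193.8] xax yaw 1.5076 tilt [-0.0018  0.023 ] F [-0.1 -0.1  0.3] M [-0.07  0.04 -0.02] w 65.3 q [-0.68  0.64  1.24  0.02  1.28 -0.62]
shift tool [ 1.4 -2.2 72.9] spin 0.001 (cw about tool z = -yaw)
[[279.03976295 240.8667561 ]]
```

Request:
{"api": "play_rows", "payload": {"commands": [{"x": 1, "y": -1, "z": 6, "spin": 0}, {"x": 1, "y": -1, "z": 12, "spin": 0}, {"x": 0, "y": 0, "z": 16, "spin": 0}, {"x": 0, "y": 0, "z": 16, "spin": 0}, {"x": 0, "y": 0, "z": 10, "spin": 0}, {"x": 0, "y": 0, "z": 6, "spin": 0}, {"x": 0, "y": 0, "z": 4, "spin": 0}, {"x": 0, "y": 0, "z": 2, "spin": 0}]}}

```text
time: 16.2
position: [0.6068, -0.335, 0.1231]
tool_rot: [0.729, 0.684, 0.008, -0.003]
ft_force: [-0.0, 0.9, -0.1]
grip_width: 0.0651
```

Run:
```python
from h import *
cam("top")
st();to(.6035,-.3335,.121,1.507)
w=cam("wrist"); save(w,"w16",(160,150,240,170),3.3); print(proj(w,[.6045,-.3332,.174]))
```

```text
t16.2 pos [ 606.7 -335.   122.9] xax yaw 1.5078 tilt [0.0076 0.0156] F [-0.2 -0.1 -0.5] M [-0.06  0.03  0.02] w 65.7 q [-0.67  0.71  1.31  0.02  1.13 -0.62]
shift tool [ 1.2 -3.3  1.9] spin 0.001 (cw about tool z = -yaw)
[[276.30462892 296.90655696]]
```

Request:
{"api": "play_rows", "payload": {"commands": [{"x": 1, "y": -3, "z": 1, "spin": 0}, {"x": 0, "y": 0, "z": 0, "spin": 0}, {"x": 0, "y": 0, "z": 0, "spin": 0}, {"x": 0, "y": 0, "z": 0, "spin": 0}, {"x": 0, "y": 0, "z": 0, "spin": 0}, {"x": 0, "y": 0, "z": 0, "spin": 0}, {"x": 0, "y": 0, "z": 0, "spin": 0}], "grip": 0.0, "newtons": 40}}

```text
time: 17.0
position: [0.6039, -0.3346, 0.1246]
tool_rot: [0.729, 0.685, 0.008, -0.002]
ft_force: [0.8, 0.2, -0.6]
grip_width: 0.0277
```

Run:
```python
from h import *
st();cam("top")
st();
w=cam("wrist"); save(w,"w17",(160,150,240,170),3.3); print(proj(w,[.6045,-.3332,.174]))
```

```text
t17.0 pos [ 603.9 -334.6  124.6] xax yaw 1.5081 tilt [0.0092 0.013 ] F [ 0.8  0.2 -0.6] M [-0.13  0.1   0.02] w 27.7 q [-0.68  0.7   1.32  0.02  1.12 -0.62]
t17.1 pos [ 603.9 -334.6  124.6] xax yaw 1.5080 tilt [0.0092 0.013 ] F [-1.6  1.2  0.7] M [-0.11  0.26  0.01] w 28.1 q [-0.68  0.7   1.32  0.02  1.12 -0.62]
[[282.84988428 295.78066565]]
```

Request:
{"api": "play_rows", "payload": {"commands": [{"x": 0, "y": 0, "z": -6, "spin": 0}, {"x": 0, "y": 0, "z": -14, "spin": 0}, {"x": 0, "y": 0, "z": -24, "spin": 0}, {"x": 0, "y": 0, "z": -30, "spin": 0}, {"x": 0, "y": 0, "z": -30, "spin": 0}, {"x": 0, "y": 0, "z": -26, "spin": 0}, {"x": 0, "y": 0, "z": -18, "spin": 0}, {"x": 0, "y": 0, "z": -8, "spin": 0}]}}

```text
time: 17.9
position: [0.6033, -0.3363, 0.2911]
tool_rot: [0.729, 0.685, 0.009, -0.0]
ft_force: [-0.3, 0.8, -1.1]
grip_width: 0.0275
```

Run:
```python
from h import *
cam("top"); cam("top")
st();to(.501,-.0995,.28,1.507)
s=cam("side"); save(s,"s18",(220,180,130,130),4.6)
w=cam("wrist"); save(w,"w18")
```

```text
t18.0 pos [ 603.3 -336.2  290.2] xax yaw 1.5081 tilt [0.0121 0.0131] F [ 0.2 -0.7 -1.6] M [-0.16  0.09 -0.01] w 27.6 q [-0.68  0.55  1.15  0.02  1.45 -0.62]
shift tool [ 229.7 -117.1   12.1] spin 0.001 (cw about tool z = -yaw)
```

Run:
```python
from h import *
w=cam("wrist"); s=cam("side"); st(); save(w,"w19",(240,180,80,80),6)
x,e=tri([(s,np.array([286.7,286.1])),(w,np.array([272,205.]))]); print(x.round(4),e)
o=robot.get_obs();r=R.from_quat(o["tool_rot"]).as_matrix();print("tip in tool",r.T@(x-o["position"]))
```

```text
t18.2 pos [ 601.5 -334.9  285.4] xax yaw 1.5079 tilt [0.005  0.0186] F [-1.3  0.  -1.2] M [-0.11  0.    0.06] w 27.8 q [-0.68  0.55  1.15  0.02  1.45 -0.62]
[ 0.5952 -0.33    0.1693] [array([-0.5, -0. ]), array([1.3, 0. ])]
tip in tool [ 0.00238362 -0.00697482  0.11614383]
```

Request:
{"api": "play_rows", "payload": {"commands": [{"x": 12, "y": -6, "z": 0, "spin": 0}, {"x": 26, "y": -13, "z": 0, "spin": 0}, {"x": 36, "y": -18, "z": 0, "spin": 0}, {"x": 38, "y": -18, "z": 0, "spin": 0}, {"x": 38, "y": -18, "z": 0, "spin": 0}, {"x": 34, "y": -17, "z": 0, "spin": 0}, {"x": 24, "y": -12, "z": 0, "spin": 0}, {"x": 12, "y": -6, "z": 0, "spin": 0}]}}

```text
time: 19.0
position: [0.4991, -0.1006, 0.2767]
tool_rot: [0.731, 0.682, 0.005, -0.016]
ft_force: [-0.5, -0.6, -1.0]
grip_width: 0.0279
```

Run:
```python
from h import *
cam("top"); cam("top")
st()
w=cam("wrist"); save(w,"w20"); s=cam("side"); save(s,"s20",(200,140,160,120),4.5)
o=robot.get_obs();r=R.from_quat(o["tool_rot"]).as_matrix();t=o["position"]+r@[.0024,-.007,.116]
print("tip",t,"proj",proj(w,t),proj(s,t),"slot",proj(w,[.501,-.0995,.12]),proj(s,[.501,-.0995,.12]))
```

```text
t19.1 pos [ 499.8 -101.5  277. ] xax yaw 1.5025 tilt [-0.0142  0.0301] F [ 0.1 -1.2 -1.1] M [-0.12  0.03 -0.  ] w 27.6 q [-0.43  0.29  1.6   0.02  1.27 -0.37]
tip [ 0.49375235 -0.0980128   0.16175809] proj [[276.6892898  208.73598455]] [[247.01721698 212.85584922]] slot [[284.90193806 200.81801285]] [[250.39969167 222.76378715]]
```

Request:
{"api": "play_rows", "payload": {"commands": [{"x": -1, "y": 3, "z": 3, "spin": 0}, {"x": -1, "y": 4, "z": 8, "spin": 0}, {"x": -1, "y": 1, "z": 10, "spin": 0}, {"x": 0, "y": 0, "z": 8, "spin": 0}, {"x": 0, "y": 0, "z": 5, "spin": 0}, {"x": 0, "y": 0, "z": 2, "spin": 0}]}}

```text
time: 19.8
position: [0.5125, -0.1125, 0.2366]
tool_rot: [0.733, 0.68, 0.005, -0.014]
ft_force: [0.6, -0.2, -1.0]
grip_width: 0.0279
```

```bash
cat > tip.py <<'E'
from h import *
cam("top"); cam("top"); cam("top")
st()
w=cam("wrist"); s=cam("side")
a=w["img"][180:260,240:340,::-1]; b=s["img"][200:250,215:280,::-1]
cv2.imwrite("pics/tip.png",np.hstack([cv2.resize(a,(400,400),interpolation=2),cv2.resize(b,(400,400),interpolation=2)]))
o=robot.get_obs();r=R.from_quat(o["tool_rot"]).as_matrix();t=o["position"]+r@[.0024,-.007,.116]
print("tip",t.round(4),"proj",proj(w,t).round(1),proj(s,t).round(1),"slot",proj(w,[.501,-.0995,.12]).round(1),proj(s,[.501,-.0995,.12]).round(1))
print("shift to slot tool mm",(r.T@(np.array([.501,-.0995,.07])-t)*1000).round(1))
E
python3 tip.py; cp pics/tip.png pics/tip1.png
```

```text
t19.9 pos [ 512.9 -112.5  237.6] xax yaw 1.4951 tilt [-0.0095  0.026 ] F [-0.1  1.2 -1.9] M [-0.1   0.01 -0.01] w 27.5 q [-0.44  0.36  1.63  0.02  1.18 -0.37]
tip [ 0.5055 -0.1067  0.1223] proj [[274.4 206. ]] [[251.9 224.3]] slot [[269.  198.2]] [[250.4 222.8]]
shift to slot tool mm [ 5.6 -4.5 52.5]
```

Request:
{"api": "play_rows", "payload": {"commands": [{"x": 2, "y": -1, "z": -1, "spin": 0}, {"x": 2, "y": -1, "z": -1, "spin": 0}, {"x": 0, "y": 0, "z": 0, "spin": 0}]}}

```text
time: 20.35
position: [0.512, -0.1081, 0.2417]
tool_rot: [0.733, 0.68, 0.006, -0.011]
ft_force: [-0.5, -0.3, -0.3]
grip_width: 0.0276
```

```bash
python3 tip.py; cp pics/tip.png pics/tip2.png
```

```text
t20.5 pos [ 512.  -108.4  241.4] xax yaw 1.4955 tilt [-0.0063  0.0245] F [ 0.9 -0.6 -1.6] M [-0.12  0.07  0.01] w 27.7 q [-0.43  0.35  1.63  0.02  1.18 -0.37]
tip [ 0.5044 -0.1027  0.1254] proj [[273.8 205.7]] [[251.5 222.5]] slot [[270.1 201.5]] [[250.4 222.8]]
shift to slot tool mm [ 1.6 -3.1 55.4]
```

Request:
{"api": "play_rows", "payload": {"commands": [{"x": 1, "y": -1, "z": 3, "spin": 0}, {"x": 0, "y": -1, "z": 6, "spin": 0}, {"x": 0, "y": 0, "z": 8, "spin": 0}, {"x": 0, "y": 0, "z": 8, "spin": 0}, {"x": 0, "y": 0, "z": 6, "spin": 0}, {"x": 0, "y": 0, "z": 3, "spin": 0}]}}

```text
time: 21.2
position: [0.5092, -0.1063, 0.2038]
tool_rot: [0.733, 0.68, 0.006, -0.012]
ft_force: [-0.3, 0.3, -0.5]
grip_width: 0.0278
```

```bash
python3 tip.py; cp pics/tip.png pics/tip3.png
```

```text
t21.4 pos [ 509.6 -106.5  204.5] xax yaw 1.4950 tilt [-0.0069  0.0247] F [ 0.1  0.1 -0.8] M [-0.12  0.05  0.05] w 27.8 q [-0.43  0.39  1.68  0.02  1.09 -0.37]
tip [ 0.5025 -0.101   0.0893] proj [[274.5 206.1]] [[251.4 229.9]] slot [[271.4 212.7]] [[250.4 222.8]]
shift to slot tool mm [ 0.9 -1.5 19.3]
```

Request:
{"api": "play_rows", "payload": {"commands": [{"x": 0, "y": 0, "z": 3, "spin": 0}, {"x": 0, "y": 0, "z": 5, "spin": 0}, {"x": 0, "y": 0, "z": 5, "spin": 0}, {"x": 0, "y": 0, "z": 4, "spin": 0}, {"x": 0, "y": 0, "z": 3, "spin": 0}]}}

```text
time: 21.95
position: [0.511, -0.1071, 0.1861]
tool_rot: [0.733, 0.68, 0.007, -0.009]
ft_force: [-1.0, -0.5, 10.3]
grip_width: 0.0277
```

Run:
```python
from h import *
st(); s=cam("side"); save(s,"s22",(180,80,200,160),3.8); st()
```

```text
t21.9 pos [ 511.  -107.1  186.1] xax yaw 1.4957 tilt [-0.0022  0.0215] F [-1.  -0.5 10.3] M [-0.08  0.3   0.05] w 27.7 q [-0.43  0.41  1.7   0.02  1.04 -0.37]
t22.0 pos [ 511.2 -107.2  186.2] xax yaw 1.4957 tilt [-0.0019  0.0213] F [-0.5  0.4  5.4] M [-0.09  0.4   0.02] w 27.5 q [-0.43  0.41  1.7   0.02  1.04 -0.37]
```

Run:
```python
from h import *
for i in range(8): cam("top")
st(); s=cam("side"); save(s,"s23",(180,80,200,160),3.8); st()
```

```text
t22.4 pos [ 511.1 -107.1  186.4] xax yaw 1.4956 tilt [-0.0019  0.0214] F [-1.  -1.1  3.7] M [-0.1   0.34 -0.  ] w 27.7 q [-0.43  0.41  1.7   0.02  1.04 -0.37]
t22.4 pos [ 511.  -107.1  186.4] xax yaw 1.4957 tilt [-0.002   0.0215] F [-1.   0.   3.7] M [-0.12  0.33  0.  ] w 27.6 q [-0.43  0.41  1.7   0.02  1.04 -0.37]
```

Request:
{"api": "play_rows", "payload": {"commands": [{"x": 0, "y": 0, "z": -4, "spin": 0}, {"x": 0, "y": 0, "z": -10, "spin": 0}, {"x": 0, "y": 0, "z": -16, "spin": 0}, {"x": 0, "y": 0, "z": -20, "spin": 0}, {"x": 0, "y": 0, "z": -20, "spin": 0}, {"x": 0, "y": 0, "z": -16, "spin": 0}, {"x": 0, "y": 0, "z": -10, "spin": 0}, {"x": 0, "y": 0, "z": -4, "spin": 0}]}}

```text
time: 23.25
position: [0.5097, -0.1076, 0.2892]
tool_rot: [0.733, 0.68, 0.006, -0.012]
ft_force: [-0.9, -0.4, -0.2]
grip_width: 0.0274
```

Run:
```python
from h import *
cam("top");cam("top")
st(); w=cam("wrist"); save(w,"w24"); s=cam("side"); save(s,"s24",(180,80,200,160),3.8); st()
o=robot.get_obs();r=R.from_quat(o["tool_rot"]).as_matrix();t=o["position"]+r@[.0024,-.007,.116]
print("tip",t.round(4)); print("shift tip to hole tool mm",(r.T@(np.array([.5953,-.3262,.165])-t)*1000).round(1))
```

```text
t23.4 pos [ 509.5 -107.6  288.6] xax yaw 1.4950 tilt [-0.0073  0.0263] F [ 0.4 -1.  -1.9] M [-0.09  0.04 -0.02] w 27.7 q [-0.44  0.29  1.57  0.02  1.3  -0.37]
t23.4 pos [ 508.8 -107.3  287.4] xax yaw 1.4950 tilt [-0.0098  0.0273] F [-0.2 -0.8 -0.6] M [-0.08  0.09 -0.01] w 27.3 q [-0.44  0.3   1.57  0.02  1.3  -0.37]
tip [ 0.5009 -0.1012  0.1716]
shift tip to hole tool mm [-217.3  111.2   -0.4]
```

Request:
{"api": "play_rows", "payload": {"commands": [{"x": -12, "y": 6, "z": 0, "spin": 0}, {"x": -25, "y": 13, "z": 0, "spin": 0}, {"x": -34, "y": 17, "z": 0, "spin": 0}, {"x": -36, "y": 18, "z": 0, "spin": 0}, {"x": -36, "y": 18, "z": 0, "spin": 0}, {"x": -33, "y": 17, "z": 0, "spin": 0}, {"x": -22, "y": 11, "z": 0, "spin": 0}, {"x": -10, "y": 5, "z": 0, "spin": 0}]}}

```text
time: 24.25
position: [0.5986, -0.3335, 0.2698]
tool_rot: [0.733, 0.68, 0.004, -0.019]
ft_force: [-0.6, 0.3, 0.1]
grip_width: 0.0274
```

```bash
cat > tip2.py <<'E'
from h import *
import sys
for i in range(3): cam("top")
st()
w=cam("wrist"); s=cam("side")
a=w["img"][150:270,230:330,::-1]; b=s["img"][250:325,255:320,::-1]
cv2.imwrite("pics/%s.png"%sys.argv[1],np.hstack([cv2.resize(a,(400,480),interpolation=2),cv2.resize(b,(400,480),interpolation=2)]))
o=robot.get_obs();r=R.from_quat(o["tool_rot"]).as_matrix();t=o["position"]+r@[.0024,-.007,.116]
print("tip",t.round(4),"proj",proj(w,t).round(1),proj(s,t).round(1),"hole",proj(w,[.5953,-.3262,.1]).round(1),proj(s,[.5953,-.3262,.1]).round(1))
print("shift to hole tool mm",(r.T@(np.array([.5953,-.3262,.110])-t)*1000).round(1))
E
python3 tip2.py h1
```

```text
t24.4 pos [ 597.8 -330.3  270.4] xax yaw 1.4980 tilt [-0.0218  0.0349] F [-0.5 -0.1 -1. ] M [-0.11  0.07  0.01] w 27.4 q [-0.67  0.57  1.16  0.01  1.45 -0.6 ]
tip [ 0.5887 -0.3219  0.1559] proj [[273.9 204.4]] [[283.4 286. ]] hole [[282.7 197.3]] [[286.  299.1]]
shift to hole tool mm [-5.4  8.  45.6]
```

Request:
{"api": "play_rows", "payload": {"commands": [{"x": -1, "y": 2, "z": 3, "spin": 0}, {"x": -2, "y": 3, "z": 7, "spin": 0}, {"x": -1, "y": 2, "z": 9, "spin": 0}, {"x": 0, "y": 0, "z": 8, "spin": 0}, {"x": 0, "y": 0, "z": 4, "spin": 0}, {"x": 0, "y": 0, "z": 2, "spin": 0}]}}

```text
time: 25.1
position: [0.6042, -0.3269, 0.2372]
tool_rot: [0.73, 0.684, 0.004, -0.02]
ft_force: [0.2, 0.2, -1.1]
grip_width: 0.0273
```

```bash
python3 tip2.py h2
```

```text
t25.2 pos [ 604.3 -327.4  237.9] xax yaw 1.5050 tilt [-0.0203  0.0343] F [ 0.2  0.7 -0.6] M [-0.13  0.01  0.02] w 27.3 q [-0.67  0.6   1.19  0.01  1.39 -0.6 ]
tip [ 0.5956 -0.321   0.1229] proj [[274.4 206.3]] [[286.1 292.6]] hole [[275.5 206.6]] [[286.  299.1]]
shift to hole tool mm [-5.7  0.3 12.7]
```

Request:
{"api": "play_rows", "payload": {"commands": [{"x": -2, "y": 0, "z": 2, "spin": 0}, {"x": -2, "y": 0, "z": 4, "spin": 0}, {"x": -1, "y": 0, "z": 6, "spin": 0}, {"x": 0, "y": 0, "z": 8, "spin": 0}, {"x": 0, "y": 0, "z": 8, "spin": 0}, {"x": 0, "y": 0, "z": 5, "spin": 0}, {"x": 0, "y": 0, "z": 3, "spin": 0}]}}

```text
time: 26.05
position: [0.6037, -0.3326, 0.2002]
tool_rot: [0.73, 0.683, 0.005, -0.018]
ft_force: [-0.2, -0.8, -0.1]
grip_width: 0.0274
```

```bash
python3 tip2.py h3
```

```text
t26.2 pos [ 603.9 -332.7  200.8] xax yaw 1.5043 tilt [-0.0174  0.0319] F [ 0.  -0.2 -0.1] M [-0.12 -0.04 -0.01] w 27.6 q [-0.67  0.63  1.23  0.01  1.31 -0.61]
tip [ 0.5956 -0.3266  0.0859] proj [[274.5 206.3]] [[286.1 302. ]] hole [[273.4 209.3]] [[286.  299.1]]
shift to hole tool mm [  1.1  -0.8 -24.1]
```

Request:
{"api": "play_rows", "payload": {"commands": [{"x": 0, "y": 0, "z": 4, "spin": 0}, {"x": 0, "y": -1, "z": 8, "spin": 0}, {"x": 0, "y": -1, "z": 11, "spin": 0}, {"x": 0, "y": -1, "z": 12, "spin": 0}, {"x": 0, "y": -1, "z": 12, "spin": 0}, {"x": 0, "y": 0, "z": 10, "spin": 0}, {"x": 0, "y": 0, "z": 6, "spin": 0}, {"x": 0, "y": 0, "z": 3, "spin": 0}]}}

```text
time: 27.1
position: [0.5987, -0.3304, 0.13]
tool_rot: [0.73, 0.683, 0.005, -0.017]
ft_force: [0.5, -0.5, -0.6]
grip_width: 0.0275
```

```bash
python3 tip2.py h4
```

```text
t27.2 pos [ 599.2 -330.8  131.1] xax yaw 1.5045 tilt [-0.0151  0.03  ] F [-0.5  0.4 -0.3] M [-0.08  0.07 -0.06] w 27.4 q [-0.67  0.7   1.31  0.02  1.17 -0.61]
tip [ 0.5912 -0.3249  0.0162] proj [[274.5 206.4]] [[284.2 314.6]] hole [[275.9 234.4]] [[286.  299.1]]
shift to hole tool mm [  1.7   2.7 -93.9]
```

Request:
{"api": "play_rows", "payload": {"commands": [{"x": 0, "y": 0, "z": 3, "spin": 0}, {"x": 0, "y": 0, "z": 3, "spin": 0}, {"x": 0, "y": 0, "z": 2, "spin": 0}, {"x": 0, "y": 0, "z": 0, "spin": 0}]}}

```text
time: 27.75
position: [0.6005, -0.3316, 0.1252]
tool_rot: [0.73, 0.683, 0.005, -0.014]
ft_force: [-0.1, 0.0, -0.7]
grip_width: 0.0275
```

Request:
{"api": "play_rows", "payload": {"commands": [{"x": 0, "y": 0, "z": 0, "spin": 0}, {"x": 0, "y": 0, "z": 0, "spin": 0}, {"x": 0, "y": 0, "z": 0, "spin": 0}, {"x": 0, "y": 0, "z": 0, "spin": 0}], "grip": 0.8}}

```text
time: 28.15
position: [0.6009, -0.3319, 0.1259]
tool_rot: [0.73, 0.683, 0.005, -0.013]
ft_force: [0.1, -0.1, -0.5]
grip_width: 0.0515
```

Request:
{"api": "play_rows", "payload": {"commands": [{"x": 0, "y": 0, "z": -6, "spin": 0}, {"x": 0, "y": 0, "z": -16, "spin": 0}, {"x": 0, "y": 0, "z": -26, "spin": 0}, {"x": 0, "y": 0, "z": -34, "spin": 0}, {"x": 0, "y": 0, "z": -34, "spin": 0}, {"x": 0, "y": 0, "z": -30, "spin": 0}, {"x": 0, "y": 0, "z": -20, "spin": 0}, {"x": 0, "y": 0, "z": -10, "spin": 0}]}}

```text
time: 28.95
position: [0.6019, -0.336, 0.3094]
tool_rot: [0.73, 0.683, 0.005, -0.015]
ft_force: [0.1, -0.3, 0.1]
grip_width: 0.0695
```

```bash
python3 tip2.py h5
```

```text
t29.1 pos [ 601.2 -335.5  306.7] xax yaw 1.5045 tilt [-0.0151  0.0301] F [-0.3  0.8 -1.3] M [-0.14  0.02  0.02] w 69.6 q [-0.68  0.55  1.1   0.01  1.53 -0.61]
tip [ 0.5913 -0.3281  0.1887] proj [[272.5 204.2]] [[284.6 281.2]] hole [[279.1 186.8]] [[286.  299.1]]
shift to hole tool mm [-0.3  5.5 78.6]
```

Run:
```python
import cv2,numpy as np
a=cv2.imread("pics/side0.png")[0:70,130:220]; b=cv2.imread("pics/top0.png")[280:370,0:110]
cv2.imwrite("pics/g.png",np.hstack([cv2.resize(a,(400,311),interpolation=2),cv2.resize(b,(380,311),interpolation=2)]))
```

Request:
{"api": "play_rows", "payload": {"commands": [{"x": 0, "y": 0, "z": -10, "spin": 0.08}, {"x": 0, "y": 0, "z": -10, "spin": 0.15}, {"x": 0, "y": 0, "z": 0, "spin": 0.15}, {"x": 0, "y": 0, "z": 0, "spin": 0.15}, {"x": 0, "y": 0, "z": 0, "spin": 0.15}, {"x": 0, "y": 0, "z": 0, "spin": 0.15}, {"x": 0, "y": 0, "z": 0, "spin": 0.15}, {"x": 0, "y": 0, "z": 0, "spin": 0.08}]}}

```text
time: 30.0
position: [0.5946, -0.3306, 0.3059]
tool_rot: [0.976, 0.215, -0.016, -0.031]
ft_force: [0.2, -0.5, 0.2]
grip_width: 0.0697
```

Run:
```python
from h import *
st()
s=cam("side"); t=cam("top"); o=robot.get_obs(); r=R.from_quat(o["tool_rot"]).as_matrix()
p=o["position"]+r@np.array([.0768,0,-.182]); print(proj(s,p),proj(t,p))
a=s["img"][140:300,220:380,::-1]; b=t["img"][140:260,330:450,::-1]
cv2.imwrite("pics/g2.png",np.hstack([cv2.resize(a,(400,400),interpolation=2),cv2.resize(b,(400,400),interpolation=2)]))
```

```text
t30.0 pos [ 594.6 -330.6  305.9] xax yaw 0.4350 tilt [-0.0451  0.0542] F [ 0.2 -0.5  0.2] M [-0.09  0.12 -0.02] w 69.7 q [-0.68  0.56  1.09  0.01  1.57  0.46]
[[326.49242997 192.47440191]] [[409.85898661 149.24126115]]
```

Request:
{"api": "play_rows", "payload": {"commands": [{"x": 0, "y": 0, "z": 0, "spin": -0.08}, {"x": 0, "y": 0, "z": 0, "spin": -0.15}, {"x": 0, "y": 0, "z": 0, "spin": -0.15}, {"x": 0, "y": 0, "z": 0, "spin": -0.15}, {"x": 0, "y": 0, "z": 0, "spin": -0.15}, {"x": 0, "y": 0, "z": 0, "spin": -0.15}, {"x": 0, "y": 0, "z": 0, "spin": -0.15}, {"x": 0, "y": 0, "z": 0, "spin": -0.08}]}}

```text
time: 30.9
position: [0.5911, -0.3279, 0.2947]
tool_rot: [0.726, 0.686, 0.001, -0.045]
ft_force: [0.0, 0.0, 0.3]
grip_width: 0.0696
```

Run:
```python
from h import *
st(); cam("top");cam("top");cam("top");st()
```

```text
t30.9 pos [ 591.1 -327.9  294.7] xax yaw 1.5126 tilt [-0.06    0.0662] F [0.  0.  0.3] M [-0.14 -0.01  0.02] w 69.6 q [-0.68  0.57  1.1   0.01  1.56 -0.62]
t31.1 pos [ 591.2 -327.9  294.9] xax yaw 1.5051 tilt [-0.0597  0.066 ] F [-0.4 -0.3 -0. ] M [-0.12  0.03  0.02] w 69.8 q [-0.68  0.57  1.1   0.01  1.56 -0.62]
```

Request:
{"api": "play_rows", "payload": {"commands": [{"x": 0, "y": 0, "z": 40, "spin": 0}, {"x": 0, "y": 0, "z": 40, "spin": 0}]}}

```text
time: 31.25
position: [0.5908, -0.3261, 0.2202]
tool_rot: [0.729, 0.683, 0.002, -0.036]
ft_force: [0.4, -0.4, -0.3]
grip_width: 0.0697
```

Run:
```python
from h import *
st(); 
for i in range(5): cam("top");st()
```

```text
t31.2 pos [ 590.8 -326.1  220.2] xax yaw 1.5038 tilt [-0.0467  0.0558] F [ 0.4 -0.4 -0.3] M [-0.14  0.06  0.04] w 69.7 q [-0.68  0.61  1.21  0.01  1.39 -0.61]
t31.3 pos [ 587.2 -323.2  212.8] xax yaw 1.5032 tilt [-0.0571  0.064 ] F [-1.7  0.9 -5. ] M [-0.09  0.11 -0.05] w 69.8 q [-0.68  0.62  1.22  0.01  1.38 -0.61]
t31.4 pos [ 587.1 -323.2  214.9] xax yaw 1.5035 tilt [-0.0582  0.0649] F [-0.5  0.7 -1. ] M [-0.07  0.07 -0.02] w 69.7 q [-0.68  0.62  1.22  0.01  1.39 -0.61]
t31.4 pos [ 588.9 -324.5  218.1] xax yaw 1.5039 tilt [-0.0538  0.0614] F [1.4 0.2 0.1] M [-0.15  0.02  0.03] w 69.4 q [-0.68  0.62  1.22  0.01  1.39 -0.61]
t31.4 pos [ 590.5 -325.8  220.6] xax yaw 1.5042 tilt [-0.0494  0.058 ] F [ 0.3 -0.6  0.4] M [-0.14  0.01  0.02] w 69.8 q [-0.68  0.61  1.21  0.01  1.39 -0.61]
t31.5 pos [ 591.4 -326.6  222.1] xax yaw 1.5045 tilt [-0.0466  0.0557] F [-0.7 -0.1  0.2] M [-0.12  0.01  0.  ] w 69.9 q [-0.68  0.61  1.21  0.01  1.39 -0.61]
```

Request:
{"api": "play_rows", "payload": {"commands": [{"x": 0, "y": 0, "z": -20, "spin": 0}, {"x": 0, "y": 0, "z": -20, "spin": 0}, {"x": 0, "y": 0, "z": -10, "spin": 0}, {"x": 0, "y": 0, "z": 50, "spin": 0}, {"x": 0, "y": 0, "z": -45, "spin": 0}]}}

```text
time: 32.0
position: [0.583, -0.3207, 0.2537]
tool_rot: [0.729, 0.682, 0.0, -0.049]
ft_force: [-3.4, 4.1, -8.4]
grip_width: 0.0698
```

Run:
```python
from h import *
st(); 
for i in range(5): cam("top")
st()
```

```text
t32.0 pos [ 583.  -320.7  253.7] xax yaw 1.5021 tilt [-0.0664  0.0714] F [-3.4  4.1 -8.4] M [-0.01  0.15  0.  ] w 69.8 q [-0.68  0.58  1.18  0.01  1.48 -0.61]
t32.2 pos [ 602.4 -336.2  281.2] xax yaw 1.5047 tilt [-0.014   0.0297] F [ 0.5 -1.3  0.5] M [-0.14  0.06 -0.01] w 69.8 q [-0.68  0.57  1.13  0.01  1.47 -0.61]
```

Request:
{"api": "play_rows", "payload": {"commands": [{"x": 15, "y": -4, "z": -10, "spin": 0}, {"x": 30, "y": -8, "z": -10, "spin": 0}, {"x": 40, "y": -12, "z": -10, "spin": 0}, {"x": 45, "y": -12, "z": -5, "spin": 0}, {"x": 45, "y": -12, "z": 0, "spin": 0}, {"x": 40, "y": -10, "z": 0, "spin": 0}, {"x": 28, "y": -6, "z": 0, "spin": 0}, {"x": 14, "y": -3, "z": 0, "spin": 0}]}}

```text
time: 33.05
position: [0.5569, -0.0679, 0.3373]
tool_rot: [0.731, 0.682, 0.011, -0.004]
ft_force: [0.5, -0.4, -0.4]
grip_width: 0.0697
```

Run:
```python
from h import *
st(); 
for i in range(5): cam("top")
st()
w=cam("wrist"); save(w,"w30")
s=cam("side"); save(s,"s30",(180,60,200,180),3.8)
```

```text
t33.0 pos [556.9 -67.9 337.3] xax yaw 1.5013 tilt [0.01   0.0209] F [ 0.5 -0.4 -0.4] M [-0.06  0.05  0.01] w 69.7 q [-0.33  0.31  1.41  0.02  1.42 -0.27]
t33.3 pos [557.7 -72.4 335.4] xax yaw 1.4975 tilt [0.0079 0.0199] F [ 0.1  0.5 -0.8] M [-0.04  0.08 -0.03] w 69.5 q [-0.34  0.31  1.41  0.02  1.42 -0.27]
```

Good tilt now. Measure the caps by colour in both views.

```bash
cat > caps.py <<'E'
from h import *
from itertools import combinations
HU={"o":(5,16),"b":(104,118),"g":(50,80)}
def caps(c,roi):
    hsv=cv2.cvtColor(c["img"],cv2.COLOR_RGB2HSV); x0,y0,x1,y1=roi; out=[]
    for k,(a,b) in HU.items():
        m=((hsv[...,0]>=a)&(hsv[...,0]<=b)&(hsv[...,1]>120)&(hsv[...,2]>40)).astype(np.uint8)
        mm=np.zeros_like(m); mm[y0:y1,x0:x1]=m[y0:y1,x0:x1]
        n,l,s,ce=cv2.connectedComponentsWithStats(mm)
        for i in range(1,n):
            if s[i,4]>25:
                v=hsv[...,2][l==i].max(); ys,xs=np.where((l==i)&(hsv[...,2]>.8*v)); out.append((k,ce[i].round(1),(xs.mean().round(1),ys.mean().round(1)),int(s[i,4])))
    return out
E
python3 - <<'E'
from caps import *
w=cam("wrist"); s=cam("side"); st()
for o in caps(w,(180,0,340,180)): print("w",o,onz(w,o[2],.1085).round(4))
for o in caps(s,(220,150,320,230)): print("s",o,onz(s,o[2],.1085).round(4))
E
```

```text
t33.5 pos [557.3 -72.5 334.7] xax yaw 1.4963 tilt [0.0064 0.0211] F [-0.2  0.8 -0.7] M [-0.11  0.09  0.01] w 70.0 q [-0.34  0.31  1.41  0.02  1.42 -0.27]
w ('o', array([221. ,  89.4]), (np.float64(220.2), np.float64(89.0)), 600) [0.4965 0.0509 0.1085]
w ('o', array([256.8, 132.3]), (np.float64(256.5), np.float64(132.1)), 533) [ 5.339e-01 -4.000e-04  1.085e-01]
w ('b', array([297.1,  96.2]), (np.float64(297.1), np.float64(95.3)), 543) [0.5852 0.0375 0.1085]
s ('o', array([249.7, 187.1]), (np.float64(249.2), np.float64(184.8)), 114) [0.4929 0.0502 0.1085]
s ('o', array([262.3, 200.5]), (np.float64(262.4), np.float64(197.9)), 123) [ 0.5324 -0.0006  0.1085]
s ('b', array([280.2, 188.2]), (np.float64(280.5), np.float64(188.1)), 65) [0.5848 0.0364 0.1085]
```

Run:
```python
from h import *
to(.533,-.0005,.18,1.507);to(.533,-.0005,.077,1.507)
```

```text
shift tool [ 66.7 -30.4 156. ] spin -0.011 (cw about tool z = -yaw)
shift tool [ 64.5 -30.9 259. ] spin -0.011 (cw about tool z = -yaw)
```

Request:
{"api": "play_rows", "payload": {"commands": [{"x": 4, "y": -2, "z": 8, "spin": 0}, {"x": 9, "y": -4, "z": 18, "spin": 0}, {"x": 12, "y": -6, "z": 26, "spin": 0}, {"x": 13, "y": -6, "z": 28, "spin": 0}, {"x": 11, "y": -5, "z": 28, "spin": 0}, {"x": 7, "y": -4, "z": 22, "spin": 0}, {"x": 4, "y": -2, "z": 14, "spin": 0}, {"x": 1, "y": 0, "z": 7, "spin": 0}], "grip": 0.6}}

```text
time: 34.3
position: [0.533, -0.0081, 0.1758]
tool_rot: [0.736, 0.677, 0.009, -0.006]
ft_force: [-0.4, 0.8, 0.7]
grip_width: 0.0523
```

```bash
cat > look.py <<'E'
from caps import *
import sys
def look(name,crop,s):
    w=cam("wrist"); save(w,name,crop,s); return w
for i in range(3): cam("top")
st(); 
x,y,z=map(float,sys.argv[2:5]); to(x,y,z,1.507)
w=look(sys.argv[1],(130,90,300,200),2.6)
o=robot.get_obs(); r=R.from_quat(o["tool_rot"]).as_matrix()
print("target px cap top",proj(w,[x,y,.1085]).round(1),"tcp",proj(w,o["position"]).round(1))
for o in caps(w,(100,0,460,290)): print("w",o,onz(w,o[2],.1085).round(4))
E
python3 look.py w31 .533 -.0005 .077
```

```text
t34.5 pos [534.7  -8.9 177.5] xax yaw 1.4873 tilt [0.0085 0.0195] F [0.3 0.4 1.4] M [-0.13  0.08 -0.  ] w 52.0 q [-0.24  0.44  1.69  0.02  1.01 -0.17]
shift tool [  6.2  -3.1 100.6] spin -0.020 (cw about tool z = -yaw)
target px cap top [[277.7 214.7]] tcp [[282.4 257.8]]
w ('o', array([224. , 151.7]), (np.float64(222.8), np.float64(151.8)), 1409) [0.4962 0.0516 0.1085]
w ('o', array([278.6, 212.2]), (np.float64(278.3), np.float64(213.9)), 1284) [5.335e-01 1.000e-04 1.085e-01]
w ('b', array([340.6, 160.4]), (np.float64(341.3), np.float64(160.7)), 1325) [0.5847 0.0375 0.1085]
w ('g', array([300.5,  97.7]), (np.float64(300.7), np.float64(97.6)), 246) [0.5571 0.085  0.1085]
```

Request:
{"api": "play_rows", "payload": {"commands": [{"x": 2, "y": -1, "z": 6, "spin": 0}, {"x": 2, "y": -1, "z": 14, "spin": 0}, {"x": 1, "y": 0, "z": 18, "spin": 0}, {"x": 0, "y": 0, "z": 18, "spin": 0}, {"x": 0, "y": 0, "z": 16, "spin": 0}, {"x": 0, "y": 0, "z": 12, "spin": 0}, {"x": 0, "y": 0, "z": 8, "spin": 0}, {"x": 0, "y": 0, "z": 4, "spin": 0}]}}

```text
time: 35.3
position: [0.5439, -0.0053, 0.0853]
tool_rot: [0.737, 0.676, 0.016, 0.005]
ft_force: [0.1, -0.6, 0.3]
grip_width: 0.0522
```

```bash
python3 look.py w32 .5335 -.000 .077
```

```text
t35.5 pos [544.1  -5.3  85.8] xax yaw 1.4845 tilt [0.0311 0.0142] F [ 0.2 -0.1  0.5] M [-0.04  0.09 -0.01] w 52.5 q [-0.23  0.58  1.76  0.03  0.77 -0.16]
shift tool [  4.3 -11.3   8.5] spin -0.023 (cw about tool z = -yaw)
target px cap top [[261.4 265.8]] tcp [[281.4 257.2]]
w ('o', array([176.4, 172.7]), (np.float64(173.4), np.float64(173.8)), 3663) [0.4963 0.0518 0.1085]
w ('o', array([263. , 259.7]), (np.float64(263.7), np.float64(259.6)), 3055) [0.5351 0.0033 0.1085]
w ('b', array([355. , 184.6]), (np.float64(357.0), np.float64(185.6)), 3174) [0.585  0.0379 0.1085]
w ('g', array([284.6,  78.7]), (np.float64(293.4), np.float64(89.6)), 1433) [0.557  0.0849 0.1085]
```

Request:
{"api": "play_rows", "payload": {"commands": [{"x": 1, "y": -3, "z": 1, "spin": 0}, {"x": 1, "y": -4, "z": 2, "spin": 0}, {"x": 1, "y": -3, "z": 2, "spin": 0}, {"x": 0, "y": -1, "z": 2, "spin": 0}]}}

```text
time: 35.9
position: [0.5342, -0.0012, 0.0802]
tool_rot: [0.737, 0.676, 0.018, 0.007]
ft_force: [0.1, 0.3, 0.1]
grip_width: 0.0522
```

```bash
python3 look.py w33 .5335 -.000 .077
```

```text
t36.0 pos [534.6  -1.4  80.1] xax yaw 1.4846 tilt [0.0356 0.0132] F [ 0.5 -0.3 -0.1] M [-0.09  0.07 -0.01] w 52.0 q [-0.22  0.58  1.8   0.03  0.74 -0.16]
shift tool [ 1.2 -1.3  3. ] spin -0.022 (cw about tool z = -yaw)
target px cap top [[280.6 275.7]] tcp [[281.6 257.2]]
w ('o', array([193.7, 180.7]), (np.float64(191.4), np.float64(181.9)), 3758) [0.4962 0.052  0.1085]
w ('o', array([280. , 264.8]), (np.float64(280.5), np.float64(268.1)), 2810) [0.5338 0.0042 0.1085]
w ('b', array([377. , 192.1]), (np.float64(379.8), np.float64(193.5)), 3454) [0.5849 0.0381 0.1085]
w ('g', array([306.6,  83.5]), (np.float64(316.5), np.float64(95.2)), 1736) [0.557  0.0851 0.1085]
```

Request:
{"api": "play_rows", "payload": {"commands": [{"x": 0, "y": 0, "z": 2, "spin": 0}, {"x": 0, "y": 0, "z": 1, "spin": 0}, {"x": 0, "y": 0, "z": 0, "spin": 0}, {"x": 0, "y": 0, "z": 0, "spin": 0}, {"x": 0, "y": 0, "z": 0, "spin": 0}], "grip": 0.0, "newtons": 25}}

```text
time: 36.6
position: [0.5355, -0.0017, 0.0769]
tool_rot: [0.737, 0.676, 0.018, 0.008]
ft_force: [-0.1, -1.3, -0.3]
grip_width: 0.031
```

Request:
{"api": "play_rows", "payload": {"commands": [{"x": 0, "y": 0, "z": -4, "spin": 0}, {"x": 0, "y": 0, "z": -8, "spin": 0}, {"x": 0, "y": 0, "z": -14, "spin": 0}, {"x": 0, "y": 0, "z": -20, "spin": 0}, {"x": 0, "y": 0, "z": -26, "spin": 0}, {"x": 0, "y": 0, "z": -26, "spin": 0}, {"x": 0, "y": 0, "z": -22, "spin": 0}, {"x": 0, "y": 0, "z": -14, "spin": 0}]}}

```text
time: 37.4
position: [0.5284, -0.0031, 0.217]
tool_rot: [0.737, 0.676, 0.016, 0.006]
ft_force: [0.0, 0.5, -1.0]
grip_width: 0.0311
```

Run:
```python
from h import *
for i in range(2): cam("top")
st(); to(.46,-.3963,.235,1.507); s=cam("side"); save(s,"s34",(200,100,170,150),4)
```

```text
t37.5 pos [529.6  -3.3 217.5] xax yaw 1.4843 tilt [0.0352 0.0131] F [ 0.2  0.5 -1.3] M [-0.13  0.05 -0.01] w 31.3 q [-0.23  0.36  1.68  0.02  1.07 -0.15]
shift tool [-397.2  -34.5  -25.1] spin -0.023 (cw about tool z = -yaw)
```

Request:
{"api": "play_rows", "payload": {"commands": [{"x": -12, "y": -1, "z": -5, "spin": 0}, {"x": -26, "y": -2, "z": -5, "spin": 0}, {"x": -38, "y": -3, "z": -5, "spin": 0}, {"x": -42, "y": -4, "z": -3, "spin": 0}, {"x": -45, "y": -4, "z": 0, "spin": 0}, {"x": -45, "y": -4, "z": 0, "spin": 0}, {"x": -45, "y": -4, "z": 0, "spin": 0}, {"x": -40, "y": -4, "z": 0, "spin": 0}]}}

```text
time: 38.35
position: [0.4695, -0.3007, 0.2212]
tool_rot: [0.734, 0.679, 0.014, -0.002]
ft_force: [0.4, 0.7, -0.0]
grip_width: 0.0309
```

Request:
{"api": "play_rows", "payload": {"commands": [{"x": -34, "y": -3, "z": 0, "spin": 0}, {"x": -24, "y": -2, "z": 0, "spin": 0}, {"x": -12, "y": -1, "z": 0, "spin": 0}, {"x": -5, "y": 0, "z": 0, "spin": 0}]}}

```text
time: 38.75
position: [0.4511, -0.3845, 0.2144]
tool_rot: [0.737, 0.676, 0.013, -0.006]
ft_force: [0.1, 0.7, -0.9]
grip_width: 0.0311
```

Run:
```python
from h import *
for i in range(3): cam("top")
st(); to(.4605,-.3996,.15,1.507); s=cam("side"); save(s,"s35",(170,240,150,130),4.5); w=cam("wrist"); save(w,"w35")
```

```text
t38.9 pos [ 452.  -382.4  215. ] xax yaw 1.4870 tilt [0.0117 0.0258] F [ 0.7  0.4 -0.2] M [-0.07  0.09 -0.03] w 31.3 q [-0.9   0.47  1.5   0.03  1.19 -0.83]
shift tool [-18.1   9.3  64.6] spin -0.020 (cw about tool z = -yaw)
```

```bash
cat > rk.py <<'E'
from h import *
def fit(P):
    """P: 4 corners order (-,+),(+,+),(+,-),(-,-) -> centre,yaw"""
    P=np.array(P)[:,:2]; c=P.mean(0); a=[np.arctan2(*(P[1]-P[0])[::-1]),np.arctan2(*(P[2]-P[3])[::-1]),np.arctan2(*(P[0]-P[3])[::-1])-np.pi/2,np.arctan2(*(P[1]-P[2])[::-1])-np.pi/2]
    return c,np.round(a,3),np.linalg.norm(P[1]-P[0]),np.linalg.norm(P[0]-P[3])
E
python3 - <<'E'
from rk import *
w=cam("wrist");s=cam("side")
print(fit([onz(s,(170+u/4.5,240+v/4.5),.05) for u,v in [(148,250),(376,282),(335,500),(88,465)]]))
print(fit([onz(w,p,.05) for p in [(198,113),(330,122),(318,246),(197,240)]]))
# pocket by wrist: seen pockets (+,+) px (293,155), (+,-) (288,213)
print(onz(w,(293,155),.05),onz(w,(288,213),.05))
hsv=cv2.cvtColor(w["img"],cv2.COLOR_RGB2HSV)
m=((hsv[...,0]>100)&(hsv[...,0]<125)&(hsv[...,1]>150)).astype(np.uint8); m[260:]=0
ct=max(cv2.findContours(m,0,2)[0],key=cv2.contourArea); print(cv2.approxPolyDP(ct,8,True)[:,0].tolist())
save(w,"w36",(180,100,170,170),3.5)
E
```

```text
(array([ 0.43464931, -0.36344868]), array([-0.165, -0.156, -0.161, -0.143]), np.float64(0.1353718343645603), np.float64(0.13562270248430286))
(array([ 0.43387639, -0.36135518]), array([-0.147, -0.139, -0.156, -0.146]), np.float64(0.1337618398101895), np.float64(0.13496376942125898))
[ 0.47014854 -0.33458553  0.05      ] [ 0.46009656 -0.39622956  0.05      ]
[[244, 154], [227, 183], [234, 201], [220, 206], [236, 224], [243, 215], [243, 227], [214, 236], [254, 241], [264, 212], [300, 220], [301, 203], [284, 198], [304, 197], [314, 244], [318, 162], [311, 157], [307, 176], [276, 174], [267, 157]]
```

Run:
```python
from h import *
s=cam("side"); st()
b=onz(s,(224.2,311),.157); print(b)
o=robot.get_obs(); r=R.from_quat(o["tool_rot"]).as_matrix()
print("bottom est along tool z",o["position"]+r@[0,0,.058]); print("bottom in tool",r.T@(b-o["position"]))
to(.4608,-.3989,.13,1.507)
```

```text
t39.1 pos [ 452.7 -382.2  215.8] xax yaw 1.4886 tilt [0.0127 0.0241] F [-1.2 -0.4 -0.2] M [-0.08  0.01  0.01] w 30.9 q [-0.9   0.47  1.5   0.03  1.19 -0.83]
[ 0.44893574 -0.38873653  0.157     ]
bottom est along tool z [ 0.45347916 -0.38079163  0.15784134]
bottom in tool [-0.0083094  -0.00388269  0.05859208]
shift tool [-18.1   8.5  85.5] spin -0.018 (cw about tool z = -yaw)
```

Request:
{"api": "play_rows", "payload": {"commands": [{"x": -3, "y": 1, "z": 4, "spin": 0}, {"x": -5, "y": 2, "z": 10, "spin": 0}, {"x": -4, "y": 2, "z": 14, "spin": 0}, {"x": -2, "y": 1, "z": 16, "spin": 0}, {"x": 0, "y": 0, "z": 14, "spin": 0}, {"x": 0, "y": 0, "z": 10, "spin": 0}, {"x": 0, "y": 0, "z": 6, "spin": 0}, {"x": 0, "y": 0, "z": 3, "spin": 0}]}}

```text
time: 39.95
position: [0.4599, -0.3948, 0.1309]
tool_rot: [0.735, 0.678, 0.013, -0.005]
ft_force: [-0.1, -0.2, 0.2]
grip_width: 0.0312
```

```bash
cat > pl.py <<'E'
from h import *
import sys
for i in range(3): cam("top")
st(); x,y=float(sys.argv[2]),float(sys.argv[3]); to(x,y,.066,1.507)
s=cam("side");w=cam("wrist")
a=w["img"][110:280,190:390,::-1].copy(); p=proj(s,[x,y,.05])[0].astype(int)
b=s["img"][p[1]-60:p[1]+40,p[0]-50:p[0]+50,::-1].copy()
def mk(im,c,off,k):
    pass
A=cv2.resize(a,(400,340),interpolation=2);B=cv2.resize(b,(400,400),interpolation=2)
q=(proj(w,[x,y,.05])[0]-[190,110])*2; cv2.drawMarker(A,tuple(int(v) for v in q),(0,255,255),0,8,1)
q=(proj(s,[x,y,.05])[0]-[p[0]-50,p[1]-60])*4; cv2.drawMarker(B,tuple(int(v) for v in q),(0,255,255),0,8,1)
A=cv2.copyMakeBorder(A,0,60,0,0,0)
o=robot.get_obs(); r=R.from_quat(o["tool_rot"]).as_matrix(); print("bottom along tool z",(o["position"]+r@[0,0,.058]).round(4))
cv2.imwrite("pics/%s.png"%sys.argv[1],np.hstack([A,B]))
E
python3 pl.py p1 .4608 -.3989
```

```text
t40.1 pos [ 460.3 -395.3  132.1] xax yaw 1.4910 tilt [0.0129 0.0237] F [-0.3 -0.3  0.6] M [-0.08  0.1  -0.02] w 31.0 q [-0.91  0.59  1.54  0.03  1.02 -0.84]
shift tool [-5.2  0.1 66. ] spin -0.016 (cw about tool z = -yaw)
bottom along tool z [ 0.4614 -0.3943  0.0749]
```

Run:
```python
from h import *
s=cam("side");w=cam("wrist")
p=proj(s,[.4608,-.3989,.05])[0].astype(int)
us=np.array([p[0]-50+191/4,p[1]-60+224/4]); uw=np.array([190+177/2,110+241/2])
print(onz(s,us,.075),onz(w,uw,.075),tri([(s,us),(w,uw)]))
```

```text
[ 0.45635131 -0.39955934  0.075     ] [ 0.45910627 -0.39676434  0.075     ] (array([ 0.45753625, -0.3978994 ,  0.07183514]), [array([ 0.6, -0. ]), array([-1.9,  0.4])])
```

Request:
{"api": "play_rows", "payload": {"commands": [{"x": -1, "y": 1, "z": 3, "spin": 0}, {"x": 0, "y": 1, "z": 7, "spin": 0}, {"x": 0, "y": 0, "z": 9, "spin": 0}, {"x": 0, "y": 0, "z": 8, "spin": 0}, {"x": 0, "y": 0, "z": 5, "spin": 0}, {"x": 0, "y": 0, "z": 3, "spin": 0}]}}

```text
time: 40.9
position: [0.4637, -0.3965, 0.0961]
tool_rot: [0.735, 0.678, 0.013, -0.002]
ft_force: [0.7, 0.8, -0.5]
grip_width: 0.0311
```

```bash
python3 pl.py p2 .4608 -.3989
```

```text
t41.0 pos [ 463.8 -396.7   96.7] xax yaw 1.4912 tilt [0.0158 0.0201] F [-0.5  0.3 -1.1] M [-0.15  0.07  0.  ] w 31.2 q [-0.9   0.64  1.56  0.03  0.95 -0.84]
shift tool [-3.1 -3.3 30.6] spin -0.016 (cw about tool z = -yaw)
bottom along tool z [ 0.4651 -0.396   0.0394]
```

Run:
```python
from h import *
s=cam("side");w=cam("wrist")
a=cv2.resize(w["img"][150:280,200:360,::-1],(480,390),interpolation=2); b=cv2.resize(s["img"][285:345,190:250,::-1],(390,390),interpolation=2)
im=np.hstack([a,b]).astype(float); im=(255*(im/255)**.45).clip(0,255).astype(np.uint8); cv2.imwrite("pics/p3.png",im[:,:800])
```

Request:
{"api": "play_rows", "payload": {"commands": [{"x": -1, "y": -1, "z": 3, "spin": 0}, {"x": -1, "y": -1, "z": 5, "spin": 0}, {"x": 0, "y": -1, "z": 6, "spin": 0}]}}

```text
time: 41.55
position: [0.462, -0.3999, 0.0844]
tool_rot: [0.735, 0.678, 0.012, 0.001]
ft_force: [0.5, -0.7, -1.1]
grip_width: 0.031
```

```bash
python3 pl.py p4 .4608 -.3989
```

```text
t41.7 pos [ 461.4 -399.1   83.7] xax yaw 1.4914 tilt [0.0177 0.0176] F [ 0.1 -0.1 -0.1] M [-0.15  0.1  -0.02] w 31.2 q [-0.91  0.66  1.57  0.03  0.92 -0.85]
shift tool [-0.2 -0.9 17.7] spin -0.016 (cw about tool z = -yaw)
bottom along tool z [ 0.463  -0.3985  0.0263]
```

Request:
{"api": "play_rows", "payload": {"commands": [{"x": 0, "y": -1, "z": 4, "spin": 0}, {"x": 0, "y": 0, "z": 5, "spin": 0}, {"x": 0, "y": 0, "z": 5, "spin": 0}, {"x": 0, "y": 0, "z": 3, "spin": 0}]}}

```text
time: 42.2
position: [0.4617, -0.3996, 0.0667]
tool_rot: [0.734, 0.678, 0.012, 0.001]
ft_force: [-0.9, 0.2, -1.1]
grip_width: 0.0311
```

```bash
python3 pl.py p5 .4608 -.3989
```

```text
t42.4 pos [ 461.7 -399.7   67. ] xax yaw 1.4917 tilt [0.0198 0.0151] F [-0.1  1.4  0.6] M [-0.09  0.08  0.  ] w 31.4 q [-0.91  0.68  1.58  0.03  0.88 -0.85]
shift tool [ 0.7 -1.   1. ] spin -0.015 (cw about tool z = -yaw)
bottom along tool z [ 0.4631 -0.3991  0.0094]
```

Request:
{"api": "play_rows", "payload": {"commands": [{"x": 0, "y": 0, "z": 2, "spin": 0}, {"x": 0, "y": 0, "z": 0, "spin": 0}, {"x": 0, "y": 0, "z": 0, "spin": 0}], "grip": 0.53}}

```text
time: 42.75
position: [0.4624, -0.4004, 0.066]
tool_rot: [0.734, 0.679, 0.012, 0.002]
ft_force: [-0.7, -0.2, 0.1]
grip_width: 0.0438
```

Request:
{"api": "play_rows", "payload": {"commands": [{"x": 0, "y": 0, "z": -6, "spin": 0}, {"x": 0, "y": 0, "z": -14, "spin": 0}, {"x": 0, "y": 0, "z": -24, "spin": 0}, {"x": 0, "y": 0, "z": -30, "spin": 0}, {"x": 0, "y": 0, "z": -30, "spin": 0}, {"x": 0, "y": 0, "z": -24, "spin": 0}, {"x": 0, "y": 0, "z": -14, "spin": 0}, {"x": 0, "y": 0, "z": -6, "spin": 0}]}}

```text
time: 43.55
position: [0.4592, -0.4027, 0.2267]
tool_rot: [0.734, 0.679, 0.012, 0.005]
ft_force: [-0.4, 0.2, 0.3]
grip_width: 0.0464
```

Run:
```python
from h import *
cam("top");cam("top"); st(); s=cam("side"); save(s,"s37",(170,240,150,130),4.5)
to(.4963,.0515,.20,1.507)
```

```text
t43.6 pos [ 459.2 -402.6  225.8] xax yaw 1.4918 tilt [0.0236 0.0101] F [-0.4  0.4  0.5] M [-0.04  0.05  0.01] w 46.2 q [-0.92  0.48  1.45  0.03  1.21 -0.85]
shift tool [454.6   1.1  30.7] spin -0.015 (cw about tool z = -yaw)
```

Request:
{"api": "play_rows", "payload": {"commands": [{"x": 12, "y": 0, "z": 0, "spin": 0}, {"x": 26, "y": 0, "z": 0, "spin": 0}, {"x": 38, "y": 0, "z": 0, "spin": 0}, {"x": 45, "y": 0, "z": 0, "spin": 0}, {"x": 48, "y": 0, "z": 0, "spin": 0}, {"x": 48, "y": 0, "z": 0, "spin": 0}, {"x": 48, "y": 0, "z": 0, "spin": 0}, {"x": 48, "y": 0, "z": 0, "spin": 0}]}}

```text
time: 44.5
position: [0.4781, -0.079, 0.2199]
tool_rot: [0.738, 0.674, 0.011, -0.008]
ft_force: [0.9, 0.2, 0.1]
grip_width: 0.0465
```

Request:
{"api": "play_rows", "payload": {"commands": [{"x": 44, "y": 0, "z": 0, "spin": 0}, {"x": 36, "y": 0, "z": 0, "spin": 0}, {"x": 24, "y": 0, "z": 0, "spin": 0}, {"x": 12, "y": 0, "z": 0, "spin": 0}, {"x": 5, "y": 0, "z": 0, "spin": 0}]}}

```text
time: 45.0
position: [0.4795, 0.057, 0.2178]
tool_rot: [0.735, 0.678, 0.007, -0.016]
ft_force: [-0.5, 0.2, 0.9]
grip_width: 0.0466
```

```bash
python3 look.py w40 .4963 .0515 .077
```

```text
t45.1 pos [480.4  55.  218.2] xax yaw 1.4871 tilt [-0.0093  0.0317] F [ 0.4 -0.1 -0.3] M [-0.15 -0.02  0.01] w 45.8 q [-0.14  0.32  1.75  0.03  1.08 -0.07]
shift tool [ -6.5  17.9 140.8] spin -0.020 (cw about tool z = -yaw)
target px cap top [[300.4 215.9]] tcp [[281.9 258. ]]
w ('o', array([299.9, 214.2]), (np.float64(300.0), np.float64(215.5)), 939) [0.4959 0.0519 0.1085]
w ('b', array([395.8, 221.2]), (np.float64(398.2), np.float64(223.4)), 976) [0.5855 0.0372 0.1085]
w ('g', array([365.5, 173.7]), (np.float64(365.9), np.float64(174.5)), 154) [0.5568 0.0846 0.1085]
```

Request:
{"api": "play_rows", "payload": {"commands": [{"x": -2, "y": 3, "z": 6, "spin": 0}, {"x": -2, "y": 5, "z": 14, "spin": 0}, {"x": -2, "y": 4, "z": 18, "spin": 0}, {"x": 0, "y": 2, "z": 18, "spin": 0}, {"x": 0, "y": 0, "z": 16, "spin": 0}, {"x": 0, "y": 0, "z": 12, "spin": 0}, {"x": 0, "y": 0, "z": 7, "spin": 0}, {"x": 0, "y": 0, "z": 3, "spin": 0}]}}

```text
time: 46.0
position: [0.4973, 0.0408, 0.1187]
tool_rot: [0.741, 0.672, 0.008, -0.013]
ft_force: [0.6, 0.1, 0.6]
grip_width: 0.046
```

```bash
python3 look.py w41 .496 .0517 .077
```

```text
t46.1 pos [497.8  41.2 119.7] xax yaw 1.4736 tilt [-0.0033  0.0293] F [-0.2 -0.4  0.5] M [-0.08 -0.   -0.04] w 46.2 q [-0.16  0.49  1.82  0.04  0.84 -0.09]
shift tool [ 9.1 -2.5 43. ] spin -0.033 (cw about tool z = -yaw)
target px cap top [[276.7 234.8]] tcp [[281.4 257.1]]
w ('o', array([277. , 231.8]), (np.float64(276.8), np.float64(234.3)), 2134) [0.4961 0.052  0.1085]
w ('b', array([415.8, 239. ]), (np.float64(419.5), np.float64(240.1)), 2345) [0.5841 0.0398 0.1085]
w ('g', array([372.8, 171.2]), (np.float64(373.2), np.float64(171.6)), 410) [0.5566 0.0851 0.1085]
```

Request:
{"api": "play_rows", "payload": {"commands": [{"x": 3, "y": -1, "z": 2, "spin": -0.02}, {"x": 3, "y": -1, "z": 3, "spin": -0.01}, {"x": 1, "y": -1, "z": 2, "spin": 0}]}}

```text
time: 46.5
position: [0.4969, 0.0491, 0.1146]
tool_rot: [0.729, 0.684, 0.01, -0.01]
ft_force: [1.3, 0.1, 0.4]
grip_width: 0.0463
```

```bash
python3 look.py w41 .496 .0517 .077
```

```text
t46.6 pos [496.7  48.9 114.5] xax yaw 1.5063 tilt [0.0011 0.0286] F [ 0.3  0.5 -0.3] M [-0.16  0.07 -0.02] w 46.1 q [-0.15  0.49  1.83  0.04  0.82 -0.11]
shift tool [ 1.7 -0.8 37.6] spin -0.001 (cw about tool z = -yaw)
target px cap top [[279.7 249.2]] tcp [[281.4 257.2]]
w ('o', array([279.8, 244.7]), (np.float64(279.8), np.float64(245.0)), 2189) [0.4962 0.0544 0.1085]
w ('b', array([418. , 250.2]), (np.float64(423.3), np.float64(250.6)), 1779) [0.5836 0.0451 0.1085]
w ('g', array([379.2, 188.3]), (np.float64(380.3), np.float64(188.8)), 416) [0.5569 0.0851 0.1085]
```

Well aligned. Descend, grip and lift.

Request:
{"api": "play_rows", "payload": {"commands": [{"x": 1, "y": 0, "z": 4, "spin": 0}, {"x": 1, "y": -1, "z": 8, "spin": 0}, {"x": 0, "y": -1, "z": 10, "spin": 0}, {"x": 0, "y": -1, "z": 8, "spin": 0}, {"x": 0, "y": 0, "z": 5, "spin": 0}, {"x": 0, "y": 0, "z": 3, "spin": 0}, {"x": 0, "y": 0, "z": 2, "spin": 0}]}}

```text
time: 47.4
position: [0.4935, 0.0523, 0.0705]
tool_rot: [0.73, 0.684, 0.01, -0.01]
ft_force: [-0.1, 0.1, -0.2]
grip_width: 0.0465
```

```bash
python3 look.py w42 .496 .0517 .077
```

```text
t47.5 pos [493.8  52.2  71. ] xax yaw 1.5058 tilt [0.0008 0.0285] F [1.  0.1 0.8] M [-0.09  0.02  0.03] w 46.2 q [-0.14  0.57  1.87  0.04  0.71 -0.11]
shift tool [-0.2  2.3 -6. ] spin -0.001 (cw about tool z = -yaw)
target px cap top [[285.5 285.9]] tcp [[281.4 257.1]]
w ('o', array([285. , 268.6]), (np.float64(285.5), np.float64(272.2)), 2467) [0.4964 0.0589 0.1085]
w ('b', array([444.9, 261.8]), (np.float64(438.3), np.float64(262.3)), 239) [0.5695 0.0593 0.1085]
w ('g', array([405.7, 201.4]), (np.float64(414.0), np.float64(211.0)), 1222) [0.557  0.0853 0.1085]
w ('g', array([374.8, 187.3]), (np.float64(374.8), np.float64(187.3)), 34) [0.539  0.0974 0.1085]
w ('g', array([386.3, 229.5]), (np.float64(386.4), np.float64(229.4)), 39) [0.5445 0.0773 0.1085]
```

Request:
{"api": "play_rows", "payload": {"commands": [{"x": 0, "y": 1, "z": -3, "spin": 0}, {"x": 0, "y": 1, "z": -2, "spin": 0}, {"x": 0, "y": 0, "z": 0, "spin": 0}, {"x": 0, "y": 0, "z": 0, "spin": 0}, {"x": 0, "y": 0, "z": 0, "spin": 0}], "grip": 0.0, "newtons": 25}}

```text
time: 48.1
position: [0.4972, 0.0518, 0.0779]
tool_rot: [0.73, 0.684, 0.011, -0.009]
ft_force: [0.1, -0.5, -0.2]
grip_width: 0.0311
```

Request:
{"api": "play_rows", "payload": {"commands": [{"x": 0, "y": 0, "z": -4, "spin": 0}, {"x": 0, "y": 0, "z": -8, "spin": 0}, {"x": 0, "y": 0, "z": -14, "spin": 0}, {"x": 0, "y": 0, "z": -22, "spin": 0}, {"x": 0, "y": 0, "z": -28, "spin": 0}, {"x": 0, "y": 0, "z": -28, "spin": 0}, {"x": 0, "y": 0, "z": -22, "spin": 0}, {"x": 0, "y": 0, "z": -14, "spin": 0}]}}

```text
time: 48.9
position: [0.4939, 0.0479, 0.224]
tool_rot: [0.73, 0.684, 0.009, -0.011]
ft_force: [-0.2, 1.0, -1.1]
grip_width: 0.0312
```

Run:
```python
from h import *
for i in range(3): cam("top")
st(); to(.3976,-.3893,.235,1.507);to(.4704,-.3357,.235,1.507);to(.4072,-.3261,.235,1.507)
```

```text
t49.0 pos [494.   48.  222.8] xax yaw 1.5057 tilt [-0.0018  0.0288] F [ 0.3 -0.3 -0.1] M [-0.13  0.08 -0.01] w 31.4 q [-0.15  0.33  1.72  0.03  1.1  -0.1 ]
shift tool [-442.1  -67.8  -24.6] spin -0.001 (cw about tool z = -yaw)
shift tool [-383.9    1.4  -23.1] spin -0.001 (cw about tool z = -yaw)
shift tool [-378.4  -62.3  -22.8] spin -0.001 (cw about tool z = -yaw)
```

Request:
{"api": "play_rows", "payload": {"commands": [{"x": -12, "y": -2, "z": 0, "spin": 0}, {"x": -26, "y": -4, "z": 0, "spin": 0}, {"x": -38, "y": -5, "z": 0, "spin": 0}, {"x": -45, "y": -6, "z": 0, "spin": 0}, {"x": -47, "y": -6, "z": 0, "spin": 0}, {"x": -47, "y": -6, "z": 0, "spin": 0}, {"x": -47, "y": -6, "z": 0, "spin": 0}, {"x": -46, "y": -6, "z": 0, "spin": 0}]}}

```text
time: 49.85
position: [0.4239, -0.2631, 0.2043]
tool_rot: [0.726, 0.688, 0.006, -0.02]
ft_force: [1.9, 0.6, 0.7]
grip_width: 0.0306
```

Request:
{"api": "play_rows", "payload": {"commands": [{"x": -42, "y": -5, "z": 0, "spin": 0}, {"x": -34, "y": -4, "z": 0, "spin": 0}, {"x": -23, "y": -3, "z": 0, "spin": 0}, {"x": -12, "y": -2, "z": 0, "spin": 0}, {"x": -5, "y": 0, "z": 0, "spin": 0}]}}

```text
time: 50.35
position: [0.3938, -0.3883, 0.1923]
tool_rot: [0.729, 0.684, 0.006, -0.027]
ft_force: [0.9, -0.1, -0.6]
grip_width: 0.0307
```

```bash
sed -i 's/o=robot.get_obs(); r=R/#&/' pl.py
cat >> pl.py <<'E'
o=robot.get_obs(); r=R.from_quat(o["tool_rot"]).as_matrix(); zb=o["position"][2]-.0590
print("zb",zb.round(4)," markers at rack-top target=yellow; expected bottom centre px: side",proj(s,[x,y,zb]).round(1),"wrist",proj(w,[x,y,zb]).round(1))
# grey-translucent tube bottom: draw expected bottom circle if at target (cyan) 
A=cv2.resize(a,(400,340),interpolation=2);B=cv2.resize(b,(400,400),interpolation=2)
th=np.linspace(0,2*np.pi,40); C=np.c_[x+.0145*np.cos(th),y+.0145*np.sin(th),np.full(40,zb)]
qa=((proj(w,C)-[190,110])*2).astype(np.int32); qb=((proj(s,C)-[p[0]-50,p[1]-60])*4).astype(np.int32)
cv2.polylines(A,[qa],True,(255,255,0),1); cv2.polylines(B,[qb],True,(255,255,0),1)
for sx in (1,):
    ux=np.array([np.cos(-.15),np.sin(-.15),0]);uy=np.array([-ux[1],ux[0],0]); S=np.array([x,y,.05])+.019*np.array([ux+uy,ux-uy,-ux-uy,-ux+uy])
    cv2.polylines(A,[((proj(w,S)-[190,110])*2).astype(np.int32)],True,(0,255,255),1); cv2.polylines(B,[((proj(s,S)-[p[0]-50,p[1]-60])*4).astype(np.int32)],True,(0,255,255),1)
A=cv2.copyMakeBorder(A,0,60,0,0,0); im=np.hstack([A,B]).astype(float); im=(255*(im/255)**.6).astype(np.uint8)
cv2.imwrite("pics/%s.png"%sys.argv[1],im)
E
sed -i '/print("bottom along/d;/^#o=robot/d' pl.py; python3 pl.py p6 .3976 -.3893
```

```text
t50.5 pos [ 394.8 -386.5  193. ] xax yaw 1.5081 tilt [-0.0277  0.0468] F [-0.1 -0.5 -0.1] M [-0.14  0.04  0.01] w 30.8 q [-0.98  0.46  1.58  0.    1.15 -0.92]
shift tool [ -8.3   6.8 126.6] spin 0.001 (cw about tool z = -yaw)
zb 0.1345  markers at rack-top target=yellow; expected bottom centre px: side [[203.4 315.9]] wrist [[287.  234.1]]
```

Request:
{"api": "play_rows", "payload": {"commands": [{"x": 0, "y": 2, "z": 25, "spin": 0}, {"x": 0, "y": 2, "z": 20, "spin": 0}, {"x": 0, "y": 0, "z": 8, "spin": 0}, {"x": 0, "y": 0, "z": 3, "spin": 0}]}}

```text
time: 51.0
position: [0.4008, -0.38, 0.1388]
tool_rot: [0.726, 0.688, 0.006, -0.024]
ft_force: [-0.0, -0.1, 0.9]
grip_width: 0.0312
```

```bash
python3 pl.py p7 .3976 -.3893
```

```text
t51.1 pos [ 401.  -381.2  139.7] xax yaw 1.5158 tilt [-0.0234  0.0408] F [0.1 0.1 0.4] M [-0.17  0.03 -0.01] w 31.1 q [-0.96  0.53  1.64  0.    1.02 -0.91]
shift tool [-11.1  -1.1  73.3] spin 0.009 (cw about tool z = -yaw)
zb 0.081  markers at rack-top target=yellow; expected bottom centre px: side [[205.9 326.2]] wrist [[279.2 239.3]]
```

Request:
{"api": "play_rows", "payload": {"commands": [{"x": -2, "y": 0, "z": 2, "spin": 0}, {"x": -2, "y": -1, "z": 3, "spin": 0}, {"x": 0, "y": 0, "z": 6, "spin": 0}, {"x": 0, "y": 0, "z": 8, "spin": 0}, {"x": 0, "y": 0, "z": 5, "spin": 0}, {"x": 0, "y": 0, "z": 3, "spin": 0}]}}

```text
time: 51.85
position: [0.3996, -0.3868, 0.1126]
tool_rot: [0.726, 0.687, 0.005, -0.02]
ft_force: [-0.5, 0.4, -0.8]
grip_width: 0.0309
```

```bash
python3 pl.py p8 .3976 -.3893
```

```text
t52.0 pos [ 399.8 -386.9  113. ] xax yaw 1.5146 tilt [-0.0201  0.036 ] F [ 0.6 -0.5 -0.8] M [-0.09  0.04 -0.02] w 31.0 q [-0.97  0.57  1.66  0.    0.95 -0.92]
shift tool [-4.1 -1.  47. ] spin 0.008 (cw about tool z = -yaw)
zb 0.0546  markers at rack-top target=yellow; expected bottom centre px: side [[207.  331.1]] wrist [[280.  232.3]]
```

Request:
{"api": "play_rows", "payload": {"commands": [{"x": 0, "y": 0, "z": 3, "spin": 0}, {"x": 0, "y": 0, "z": 6, "spin": 0}, {"x": 0, "y": 0, "z": 7, "spin": 0}, {"x": 0, "y": 0, "z": 5, "spin": 0}, {"x": 0, "y": 0, "z": 3, "spin": 0}]}}

```text
time: 52.6
position: [0.4001, -0.387, 0.0886]
tool_rot: [0.726, 0.687, 0.005, -0.018]
ft_force: [-0.6, -0.8, -1.1]
grip_width: 0.031
```

```bash
python3 pl.py p9 .3976 -.3893
```

```text
t52.8 pos [ 400.2 -387.1   89. ] xax yaw 1.5150 tilt [-0.018   0.0328] F [-0.2  0.1 -1. ] M [-0.09  0.05 -0.01] w 30.8 q [-0.97  0.61  1.68  0.    0.9  -0.92]
shift tool [-3.1 -2.  22.9] spin 0.008 (cw about tool z = -yaw)
zb 0.0305  markers at rack-top target=yellow; expected bottom centre px: side [[208.1 335.4]] wrist [[279.3 231.8]]
```

Entering cleanly. Lower, release and rise.

Request:
{"api": "play_rows", "payload": {"commands": [{"x": 0, "y": 0, "z": 3, "spin": 0}, {"x": 0, "y": -1, "z": 6, "spin": 0}, {"x": 0, "y": 0, "z": 6, "spin": 0}, {"x": 0, "y": 0, "z": 4, "spin": 0}, {"x": 0, "y": 0, "z": 3, "spin": 0}]}}

```text
time: 53.35
position: [0.3994, -0.3874, 0.0666]
tool_rot: [0.726, 0.687, 0.004, -0.016]
ft_force: [-0.0, -0.0, -1.0]
grip_width: 0.0312
```

```bash
python3 pl.py p10 .3976 -.3893
```

```text
t53.5 pos [ 399.5 -387.4   66.8] xax yaw 1.5151 tilt [-0.0161  0.03  ] F [-0.5 -0.7 -0.7] M [-0.09  0.08 -0.06] w 31.2 q [-0.97  0.64  1.69  0.    0.84 -0.92]
shift tool [-2.  -1.7  0.8] spin 0.008 (cw about tool z = -yaw)
zb 0.0083  markers at rack-top target=yellow; expected bottom centre px: side [[209.  339.2]] wrist [[280.2 231.3]]
```

Request:
{"api": "play_rows", "payload": {"commands": [{"x": 0, "y": 0, "z": 1, "spin": 0}, {"x": 0, "y": 0, "z": 0, "spin": 0}, {"x": 0, "y": 0, "z": 0, "spin": 0}], "grip": 0.52}}

```text
time: 53.9
position: [0.4001, -0.3882, 0.0669]
tool_rot: [0.726, 0.687, 0.004, -0.015]
ft_force: [-0.3, 0.6, 0.3]
grip_width: 0.0433
```

Request:
{"api": "play_rows", "payload": {"commands": [{"x": 0, "y": 0, "z": -6, "spin": 0}, {"x": 0, "y": 0, "z": -14, "spin": 0}, {"x": 0, "y": 0, "z": -24, "spin": 0}, {"x": 0, "y": 0, "z": -32, "spin": 0}, {"x": 0, "y": 0, "z": -32, "spin": 0}, {"x": 0, "y": 0, "z": -26, "spin": 0}, {"x": 0, "y": 0, "z": -16, "spin": 0}, {"x": 0, "y": 0, "z": -8, "spin": 0}]}}

```text
time: 54.7
position: [0.402, -0.392, 0.233]
tool_rot: [0.726, 0.687, 0.004, -0.016]
ft_force: [0.8, 0.4, 0.3]
grip_width: 0.045
```

Run:
```python
from h import *
cam("top");cam("top"); st(); s=cam("side"); save(s,"s43",(170,240,150,130),4.5)
to(.585,.0378,.20,1.507)
```

```text
t54.8 pos [ 402.  -392.1  232.3] xax yaw 1.5152 tilt [-0.0153  0.029 ] F [ 0.  -1.3  0.4] M [-0.09  0.07 -0.02] w 45.2 q [-0.97  0.42  1.53  0.    1.22 -0.92]
shift tool [437.5 160.2  41.3] spin 0.008 (cw about tool z = -yaw)
```

Request:
{"api": "play_rows", "payload": {"commands": [{"x": 12, "y": 4, "z": 0, "spin": 0}, {"x": 26, "y": 9, "z": 0, "spin": 0}, {"x": 36, "y": 14, "z": 0, "spin": 0}, {"x": 42, "y": 16, "z": 0, "spin": 0}, {"x": 44, "y": 17, "z": 0, "spin": 0}, {"x": 44, "y": 17, "z": 0, "spin": 0}, {"x": 44, "y": 17, "z": 0, "spin": 0}, {"x": 44, "y": 17, "z": 0, "spin": 0}]}}

```text
time: 55.65
position: [0.5267, -0.0928, 0.2275]
tool_rot: [0.73, 0.682, 0.004, -0.029]
ft_force: [0.7, -0.7, -0.2]
grip_width: 0.0456
```

Request:
{"api": "play_rows", "payload": {"commands": [{"x": 42, "y": 16, "z": 0, "spin": 0}, {"x": 34, "y": 12, "z": 0, "spin": 0}, {"x": 24, "y": 8, "z": 0, "spin": 0}, {"x": 14, "y": 4, "z": 0, "spin": 0}, {"x": 6, "y": 2, "z": 0, "spin": 0}]}}

```text
time: 56.15
position: [0.5727, 0.0413, 0.2237]
tool_rot: [0.727, 0.686, -0.0, -0.037]
ft_force: [-0.0, -0.8, 1.1]
grip_width: 0.0451
```

```bash
python3 look.py w50 .585 .0378 .077
```

```text
t56.3 pos [572.8  38.9 224.3] xax yaw 1.5094 tilt [-0.0501  0.0526] F [ 0.6 -0.3 -0.3] M [-0.12 -0.   -0.  ] w 45.4 q [-0.15  0.46  1.5   0.05  1.24 -0.11]
shift tool [ -7.6  20.1 146.2] spin 0.002 (cw about tool z = -yaw)
target px cap top [[301.1 214.8]] tcp [[281.5 258.2]]
w ('b', array([301.7, 214. ]), (np.float64(301.7), np.float64(214.9)), 852) [0.5856 0.0377 0.1085]
w ('g', array([267.8, 165.1]), (np.float64(268.0), np.float64(165.1)), 177) [0.5572 0.0854 0.1085]
```

Request:
{"api": "play_rows", "payload": {"commands": [{"x": 0, "y": 0, "z": 50, "spin": 0}, {"x": 0, "y": 0, "z": -40, "spin": 0}]}}

```text
time: 56.55
position: [0.5625, 0.0378, 0.1995]
tool_rot: [0.729, 0.683, -0.01, -0.049]
ft_force: [-2.5, 0.0, -2.6]
grip_width: 0.0451
```

```bash
python3 - <<'E'
from h import *
for i in range(5): cam("top")
st()
E
python3 look.py w51 .585 .0378 .077
```

```text
t56.8 pos [578.6  35.7 221.5] xax yaw 1.5062 tilt [-0.0305  0.0492] F [-0.5 -0.3  0.2] M [-0.1   0.01  0.02] w 45.0 q [-0.16  0.46  1.5   0.05  1.22 -0.11]
t57.0 pos [578.   36.4 221.6] xax yaw 1.5071 tilt [-0.031   0.0494] F [-0.7  0.3  0.3] M [-0.15 -0.    0.04] w 45.2 q [-0.16  0.46  1.5   0.05  1.22 -0.11]
shift tool [ -5.   11.8 144.2] spin 0.000 (cw about tool z = -yaw)
target px cap top [[293.  212.8]] tcp [[281.  256.7]]
w ('b', array([293.7, 211.9]), (np.float64(293.7), np.float64(212.7)), 858) [0.5857 0.0378 0.1085]
w ('g', array([259.1, 162.5]), (np.float64(259.5), np.float64(159.8)), 177) [0.5577 0.0879 0.1085]
```

Request:
{"api": "play_rows", "payload": {"commands": [{"x": -1, "y": 2, "z": 6, "spin": 0}, {"x": -1, "y": 3, "z": 14, "spin": 0}, {"x": -1, "y": 2, "z": 18, "spin": 0}, {"x": 0, "y": 0, "z": 20, "spin": 0}, {"x": 0, "y": 0, "z": 18, "spin": 0}, {"x": 0, "y": 0, "z": 14, "spin": 0}, {"x": 0, "y": 0, "z": 8, "spin": 0}, {"x": 0, "y": 0, "z": 4, "spin": 0}]}}

```text
time: 57.8
position: [0.5815, 0.0381, 0.1118]
tool_rot: [0.729, 0.684, 0.006, -0.028]
ft_force: [0.5, -0.9, -1.0]
grip_width: 0.0452
```

```bash
python3 look.py w52 .5855 .0378 .077
```

```text
t58.0 pos [582.3  37.9 113.1] xax yaw 1.5076 tilt [-0.0282  0.0485] F [-0.2  0.2  0.5] M [-0.13  0.03 -0.  ] w 45.5 q [-0.15  0.6   1.6   0.05  0.98 -0.12]
shift tool [-1.6  4.4 36. ] spin 0.001 (cw about tool z = -yaw)
target px cap top [[286.7 254.2]] tcp [[281.9 257.3]]
w ('b', array([286.7, 250.5]), (np.float64(286.9), np.float64(249.5)), 2132) [0.5858 0.0408 0.1085]
w ('g', array([229.9, 174.4]), (np.float64(233.5), np.float64(176.0)), 728) [0.5576 0.087  0.1085]
```

Request:
{"api": "play_rows", "payload": {"commands": [{"x": 0, "y": 1, "z": 4, "spin": 0}, {"x": -1, "y": 2, "z": 8, "spin": 0}, {"x": 0, "y": 0, "z": 9, "spin": 0}, {"x": 0, "y": 0, "z": 6, "spin": 0}, {"x": 0, "y": 0, "z": 4, "spin": 0}, {"x": 0, "y": 0, "z": 2, "spin": 0}]}}

```text
time: 58.6
position: [0.5871, 0.0379, 0.0801]
tool_rot: [0.729, 0.684, 0.008, -0.025]
ft_force: [-0.7, -0.3, -0.1]
grip_width: 0.0456
```

```bash
python3 look.py w53 .5855 .0378 .077
```

```text
t58.8 pos [587.4  37.9  80.7] xax yaw 1.5080 tilt [-0.0208  0.0474] F [-0.8 -0.7 -0. ] M [-0.15  0.04 -0.07] w 45.1 q [-0.15  0.65  1.61  0.06  0.91 -0.12]
shift tool [-0.4 -1.8  3.7] spin 0.001 (cw about tool z = -yaw)
target px cap top [[276.1 276.2]] tcp [[281.5 257.2]]
w ('b', array([276.2, 265.9]), (np.float64(276.7), np.float64(265.7)), 2586) [0.5862 0.0435 0.1085]
w ('g', array([206.7, 178.7]), (np.float64(212.6), np.float64(185.8)), 1142) [0.558  0.0862 0.1085]
```

Request:
{"api": "play_rows", "payload": {"commands": [{"x": 0, "y": -1, "z": 2, "spin": 0}, {"x": 0, "y": 0, "z": 2, "spin": 0}, {"x": 0, "y": 0, "z": 0, "spin": 0}, {"x": 0, "y": 0, "z": 0, "spin": 0}, {"x": 0, "y": 0, "z": 0, "spin": 0}], "grip": 0.0, "newtons": 25}}

```text
time: 59.3
position: [0.5869, 0.0381, 0.0774]
tool_rot: [0.729, 0.685, 0.009, -0.024]
ft_force: [-0.1, 0.0, -0.4]
grip_width: 0.0308
```

Request:
{"api": "play_rows", "payload": {"commands": [{"x": 0, "y": 0, "z": -4, "spin": 0}, {"x": 0, "y": 0, "z": -8, "spin": 0}, {"x": 0, "y": 0, "z": -14, "spin": 0}, {"x": 0, "y": 0, "z": -22, "spin": 0}, {"x": 0, "y": 0, "z": -28, "spin": 0}, {"x": 0, "y": 0, "z": -28, "spin": 0}, {"x": 0, "y": 0, "z": -24, "spin": 0}, {"x": 0, "y": 0, "z": -16, "spin": 0}]}}

```text
time: 60.1
position: [0.5879, 0.0312, 0.2277]
tool_rot: [0.729, 0.685, 0.008, -0.025]
ft_force: [0.0, 0.4, -0.6]
grip_width: 0.0311
```

Run:
```python
from h import *
for i in range(3): cam("top")
st(); to(.4704,-.3357,.235,1.507);to(.4072,-.3261,.235,1.507)
s=cam("side"); save(s,"s54",(200,100,170,150),4)
```

```text
t60.2 pos [588.   31.1 226.6] xax yaw 1.5078 tilt [-0.023   0.0475] F [-0.3  0.8 -1.1] M [-0.11  0.04  0.02] w 31.1 q [-0.16  0.46  1.48  0.05  1.23 -0.11]
shift tool [-372.7  -94.9  -23.1] spin 0.001 (cw about tool z = -yaw)
shift tool [-367.1 -158.6  -21.2] spin 0.001 (cw about tool z = -yaw)
```

Request:
{"api": "play_rows", "payload": {"commands": [{"x": -12, "y": -3, "z": -3, "spin": 0}, {"x": -26, "y": -6, "z": -3, "spin": 0}, {"x": -38, "y": -9, "z": -2, "spin": 0}, {"x": -42, "y": -10, "z": -2, "spin": 0}, {"x": -44, "y": -10, "z": -2, "spin": 0}, {"x": -44, "y": -10, "z": 0, "spin": 0}, {"x": -42, "y": -10, "z": 0, "spin": 0}, {"x": -38, "y": -9, "z": 0, "spin": 0}]}}

```text
time: 61.1
position: [0.4925, -0.257, 0.2157]
tool_rot: [0.725, 0.688, 0.002, -0.036]
ft_force: [0.5, -0.6, -0.4]
grip_width: 0.031
```

Request:
{"api": "play_rows", "payload": {"commands": [{"x": -32, "y": -8, "z": 0, "spin": 0}, {"x": -22, "y": -6, "z": 0, "spin": 0}, {"x": -12, "y": -3, "z": 0, "spin": 0}, {"x": -6, "y": -1, "z": 0, "spin": 0}]}}

```text
time: 61.5
position: [0.4627, -0.3356, 0.2073]
tool_rot: [0.728, 0.685, 0.001, -0.041]
ft_force: [-0.2, -0.0, 0.2]
grip_width: 0.031
```

```bash
python3 pl.py p20 .4704 -.3357
```

```text
t61.6 pos [ 463.8 -334.   207.8] xax yaw 1.5100 tilt [-0.0541  0.0614] F [ 0.8 -0.3 -0.3] M [-0.15  0.01 -0.01] w 31.3 q [-0.82  0.48  1.5   0.    1.24 -0.76]
shift tool [ -9.5  14.9 140.9] spin 0.003 (cw about tool z = -yaw)
zb 0.1493  markers at rack-top target=yellow; expected bottom centre px: side [[234.6 292.8]] wrist [[294.  233.5]]
```

Request:
{"api": "play_rows", "payload": {"commands": [{"x": 0, "y": 0, "z": -25, "spin": 0}, {"x": 0, "y": 0, "z": 50, "spin": 0}, {"x": 0, "y": 0, "z": -30, "spin": 0}]}}

```text
time: 62.05
position: [0.4599, -0.3229, 0.2058]
tool_rot: [0.724, 0.688, 0.002, -0.054]
ft_force: [-0.8, 2.3, -2.6]
grip_width: 0.031
```

Run:
```python
from h import *
st()
for i in range(5): cam("top")
st()
```

```text
t62.0 pos [ 459.9 -322.9  205.8] xax yaw 1.5160 tilt [-0.0721  0.0808] F [-0.8  2.3 -2.6] M [ 0.01  0.13 -0.  ] w 31.0 q [-0.81  0.49  1.5   0.    1.26 -0.76]
t62.3 pos [ 471.  -335.5  223.6] xax yaw 1.5173 tilt [-0.0402  0.047 ] F [-0.3 -0.3  0.4] M [-0.11  0.03 -0.01] w 31.0 q [-0.81  0.47  1.48  0.    1.26 -0.76]
```

Request:
{"api": "play_rows", "payload": {"commands": [{"x": 0, "y": 0, "z": 50, "spin": 0}, {"x": 0, "y": 0, "z": -48, "spin": 0}]}}

```text
time: 62.5
position: [0.464, -0.3274, 0.2009]
tool_rot: [0.724, 0.688, 0.002, -0.046]
ft_force: [-0.7, 2.2, -3.7]
grip_width: 0.0313
```

Run:
```python
from h import *
for i in range(6): cam("top")
st()
```

```text
t62.8 pos [ 475.3 -339.2  224.6] xax yaw 1.5188 tilt [-0.0238  0.0297] F [0.9 0.6 0.1] M [-0.12  0.05 -0.02] w 31.2 q [-0.81  0.46  1.48  0.    1.23 -0.76]
```

Request:
{"api": "play_rows", "payload": {"commands": [{"x": 0, "y": 0, "z": 50, "spin": 0}, {"x": 0, "y": 0, "z": -20, "spin": 0}]}}

```text
time: 63.0
position: [0.4725, -0.3362, 0.1903]
tool_rot: [0.725, 0.688, 0.002, -0.022]
ft_force: [-1.4, 0.7, -1.8]
grip_width: 0.031
```

```bash
python3 - <<'E'
from h import *
for i in range(5): cam("top")
st()
E
python3 pl.py p21 .4704 -.3357
```

```text
t63.2 pos [ 479.6 -343.3  203.6] xax yaw 1.5194 tilt [-0.0071  0.0121] F [ 0.5  0.2 -0.8] M [-0.1   0.02 -0.02] w 31.0 q [-0.81  0.48  1.51  0.    1.16 -0.76]
t63.4 pos [ 479.2 -342.9  202.9] xax yaw 1.5194 tilt [-0.0084  0.0135] F [-0.2 -0.5  0.6] M [-0.1   0.08  0.  ] w 31.2 q [-0.81  0.48  1.51  0.    1.16 -0.76]
shift tool [  4.9  -7.9 137.1] spin 0.012 (cw about tool z = -yaw)
zb 0.1434  markers at rack-top target=yellow; expected bottom centre px: side [[234.8 294. ]] wrist [[270.2 219.4]]
```

```bash
cat > bt.py <<'E'
from h import *
import sys
# usage: bt.py x y wristpx(in A) sidepx(in B)
x,y,a,b,c,d=map(float,sys.argv[1:7])
s=cam("side");w=cam("wrist"); p=proj(s,[x,y,.05])[0].astype(int)
us=np.array([p[0]-50+(c-400)/4,p[1]-60+d/4]); uw=np.array([190+a/2,110+b/2])
X,e=tri([(s,us),(w,uw)]); print("bottom",X.round(4),e); zb=robot.get_obs()["position"][2]-.0590
print(onz(s,us,zb).round(4),onz(w,uw,zb).round(4)); o=robot.get_obs(); r=R.from_quat(o["tool_rot"]).as_matrix()
print("tool shift",(r.T@(np.array([x,y,.05])-X)*1000).round(1))
E
python3 bt.py .4704 -.3357 185 246 600 189
```

```text
bottom [ 0.4776 -0.3481  0.1399] [array([ 0.6, -0. ]), array([-1.8,  0.2])]
[ 0.4764 -0.3499  0.143 ] [ 0.4791 -0.3469  0.143 ]
tool shift [10.7 -6.9 90.2]
```

Request:
{"api": "play_rows", "payload": {"commands": [{"x": 3, "y": -2, "z": 3, "spin": 0}, {"x": 3, "y": -2, "z": 8, "spin": 0}, {"x": 2, "y": -2, "z": 12, "spin": 0}, {"x": 0, "y": -1, "z": 13, "spin": 0}, {"x": 0, "y": 0, "z": 10, "spin": 0}, {"x": 0, "y": 0, "z": 6, "spin": 0}, {"x": 0, "y": 0, "z": 3, "spin": 0}]}}

```text
time: 64.3
position: [0.4706, -0.3314, 0.1431]
tool_rot: [0.725, 0.689, 0.002, -0.009]
ft_force: [0.2, -0.6, -0.5]
grip_width: 0.0307
```

```bash
python3 pl.py p22 .4704 -.3357
```

```text
t64.5 pos [ 471.  -331.9  144. ] xax yaw 1.5195 tilt [-0.0095  0.0149] F [ 0.4 -0.5 -0.1] M [-0.12  0.   -0.02] w 30.6 q [-0.81  0.54  1.6   0.    1.02 -0.76]
shift tool [-4.9  0.4 77.9] spin 0.013 (cw about tool z = -yaw)
zb 0.0856  markers at rack-top target=yellow; expected bottom centre px: side [[236.3 305.7]] wrist [[281.2 232.4]]
```

Request:
{"api": "play_rows", "payload": {"commands": [{"x": 0, "y": 0, "z": 4, "spin": 0}, {"x": 0, "y": 0, "z": 9, "spin": 0}, {"x": 0, "y": -1, "z": 10, "spin": 0}, {"x": 0, "y": 0, "z": 8, "spin": 0}, {"x": 0, "y": 0, "z": 5, "spin": 0}, {"x": 0, "y": 0, "z": 2, "spin": 0}]}}

```text
time: 65.15
position: [0.4705, -0.3323, 0.1043]
tool_rot: [0.725, 0.689, 0.002, -0.007]
ft_force: [0.1, 0.4, -0.8]
grip_width: 0.0309
```

```bash
python3 pl.py p23 .4704 -.3357
```

```text
t65.3 pos [ 470.9 -332.7  105.1] xax yaw 1.5196 tilt [-0.0061  0.0113] F [-0.7  0.3  0.4] M [-0.1   0.03  0.03] w 31.3 q [-0.81  0.59  1.63  0.    0.92 -0.76]
shift tool [-3.5 -0.  39.1] spin 0.013 (cw about tool z = -yaw)
zb 0.0467  markers at rack-top target=yellow; expected bottom centre px: side [[237.3 313.1]] wrist [[281.1 231.2]]
```

Perfectly centred. Lower the rest.

Request:
{"api": "play_rows", "payload": {"commands": [{"x": 0, "y": 0, "z": 4, "spin": 0}, {"x": 0, "y": -1, "z": 8, "spin": 0}, {"x": 0, "y": 0, "z": 9, "spin": 0}, {"x": 0, "y": 0, "z": 8, "spin": 0}, {"x": 0, "y": 0, "z": 5, "spin": 0}, {"x": 0, "y": 0, "z": 3, "spin": 0}]}}

```text
time: 66.0
position: [0.4704, -0.333, 0.0664]
tool_rot: [0.725, 0.689, 0.002, -0.005]
ft_force: [0.7, 0.3, -0.3]
grip_width: 0.031
```

```bash
python3 pl.py p24 .4704 -.3357
```

```text
t66.2 pos [ 470.6 -333.2   67. ] xax yaw 1.5196 tilt [-0.0034  0.0085] F [-0.2 -0.3 -0.6] M [-0.11  0.03  0.03] w 30.9 q [-0.81  0.65  1.66  0.    0.84 -0.76]
shift tool [-2.5 -0.   1. ] spin 0.013 (cw about tool z = -yaw)
zb 0.0086  markers at rack-top target=yellow; expected bottom centre px: side [[238.2 320. ]] wrist [[281.2 230.4]]
```

Request:
{"api": "play_rows", "payload": {"commands": [{"x": 0, "y": 0, "z": 1, "spin": 0}, {"x": 0, "y": 0, "z": 0, "spin": 0}, {"x": 0, "y": 0, "z": 0, "spin": 0}], "grip": 0.52}}

```text
time: 66.55
position: [0.4717, -0.3343, 0.0677]
tool_rot: [0.725, 0.689, 0.002, -0.002]
ft_force: [-0.6, 0.3, -0.2]
grip_width: 0.0435
```

Request:
{"api": "play_rows", "payload": {"commands": [{"x": 0, "y": 0, "z": -6, "spin": 0}, {"x": 0, "y": 0, "z": -14, "spin": 0}, {"x": 0, "y": 0, "z": -24, "spin": 0}, {"x": 0, "y": 0, "z": -32, "spin": 0}, {"x": 0, "y": 0, "z": -32, "spin": 0}, {"x": 0, "y": 0, "z": -26, "spin": 0}, {"x": 0, "y": 0, "z": -16, "spin": 0}, {"x": 0, "y": 0, "z": -8, "spin": 0}]}}

```text
time: 67.35
position: [0.4711, -0.3345, 0.234]
tool_rot: [0.725, 0.689, 0.002, -0.003]
ft_force: [0.6, -0.6, 0.8]
grip_width: 0.0451
```

Run:
```python
from h import *
cam("top");cam("top"); st(); s=cam("side"); save(s,"s60",(170,240,150,130),4.5)
to(.5475,.088,.20,1.507)
```

```text
t67.5 pos [ 471.2 -334.6  233.3] xax yaw 1.5197 tilt [-0.0013  0.0063] F [-0.1  0.4  0.4] M [-0.11  0.09  0.06] w 45.0 q [-0.81  0.43  1.51  0.    1.2  -0.76]
shift tool [425.   55.4  35.2] spin 0.013 (cw about tool z = -yaw)
```

Request:
{"api": "play_rows", "payload": {"commands": [{"x": 12, "y": 1, "z": 0, "spin": 0}, {"x": 26, "y": 3, "z": 0, "spin": 0}, {"x": 38, "y": 5, "z": 0, "spin": 0}, {"x": 44, "y": 5, "z": 0, "spin": 0}, {"x": 46, "y": 5, "z": 0, "spin": 0}, {"x": 46, "y": 5, "z": 0, "spin": 0}, {"x": 46, "y": 5, "z": 0, "spin": 0}, {"x": 42, "y": 5, "z": 0, "spin": 0}]}}

```text
time: 68.3
position: [0.5148, -0.0234, 0.2239]
tool_rot: [0.729, 0.684, -0.001, -0.016]
ft_force: [-0.2, -0.1, 0.4]
grip_width: 0.0452
```

Request:
{"api": "play_rows", "payload": {"commands": [{"x": 34, "y": 4, "z": 0, "spin": 0}, {"x": 26, "y": 3, "z": 0, "spin": 0}, {"x": 18, "y": 2, "z": 0, "spin": 0}, {"x": 10, "y": 1, "z": 0, "spin": 0}, {"x": 5, "y": 0, "z": 0, "spin": 0}]}}

```text
time: 68.8
position: [0.5231, 0.0825, 0.2189]
tool_rot: [0.726, 0.688, -0.006, -0.023]
ft_force: [0.6, -0.6, 0.2]
grip_width: 0.0453
```

```bash
python3 look.py w60 .5475 .088 .077
```

```text
t69.0 pos [523.6  81.  219.4] xax yaw 1.5156 tilt [-0.0384  0.0251] F [ 0.  -0.5 -0. ] M [-0.12  0.04 -0.02] w 45.1 q [-0.07  0.39  1.62  0.02  1.16 -0.03]
shift tool [  5.1  29.1 141.5] spin 0.009 (cw about tool z = -yaw)
target px cap top [[312.  203.7]] tcp [[281.6 257.8]]
w ('g', array([322.1, 206.4]), (np.float64(322.2), np.float64(206.5)), 148) [0.5567 0.085  0.1085]
```

Run:
```python
from h import *
s=cam("side"); save(s,"s61",(180,60,200,180),3.8); t=cam("top"); save(t,"t61",(190,150,160,140),4.5)
w=cam("wrist"); save(w,"w61"); st()
```

```text
t69.2 pos [524.3  80.2 220. ] xax yaw 1.5139 tilt [-0.037   0.0253] F [-0.3  0.5  0. ] M [-0.12 -0.02 -0.06] w 45.3 q [-0.07  0.39  1.62  0.02  1.16 -0.03]
```

Request:
{"api": "play_rows", "payload": {"commands": [{"x": 0, "y": 4, "z": 6, "spin": 0}, {"x": 1, "y": 6, "z": 14, "spin": 0}, {"x": 1, "y": 5, "z": 18, "spin": 0}, {"x": 0, "y": 3, "z": 20, "spin": 0}, {"x": 0, "y": 0, "z": 18, "spin": 0}, {"x": 0, "y": 0, "z": 14, "spin": 0}, {"x": 0, "y": 0, "z": 8, "spin": 0}, {"x": 0, "y": 0, "z": 4, "spin": 0}]}}

```text
time: 69.95
position: [0.5424, 0.0806, 0.1086]
tool_rot: [0.729, 0.685, -0.004, -0.021]
ft_force: [-0.0, 0.1, 0.8]
grip_width: 0.0451
```

```bash
python3 look.py w62 .5478 .089 .077
```

```text
t70.1 pos [543.   80.6 110. ] xax yaw 1.5083 tilt [-0.0334  0.0249] F [ 0.2 -0.7  0.2] M [-0.06  0.13 -0.05] w 45.3 q [-0.07  0.56  1.69  0.03  0.93 -0.03]
shift tool [ 7.9  5.5 33. ] spin 0.001 (cw about tool z = -yaw)
target px cap top [[288.4 242.5]] tcp [[281.7 257.3]]
w ('g', array([303.2, 247.6]), (np.float64(304.2), np.float64(248.0)), 434) [0.557  0.0851 0.1085]
w ('g', array([284. , 261.1]), (np.float64(284.4), np.float64(261.1)), 30) [0.5447 0.0773 0.1085]
```

Request:
{"api": "play_rows", "payload": {"commands": [{"x": 2, "y": 2, "z": 3, "spin": 0}, {"x": 2, "y": 1, "z": 7, "spin": 0}, {"x": 0, "y": 0, "z": 9, "spin": 0}, {"x": 0, "y": 0, "z": 7, "spin": 0}, {"x": 0, "y": 0, "z": 4, "spin": 0}, {"x": 0, "y": 0, "z": 2, "spin": 0}]}}

```text
time: 70.75
position: [0.5478, 0.0858, 0.0782]
tool_rot: [0.728, 0.685, -0.001, -0.018]
ft_force: [-0.4, 0.2, -1.0]
grip_width: 0.0451
```

```bash
python3 look.py w63 .5478 .089 .077
```

```text
t70.9 pos [548.1  85.7  78.7] xax yaw 1.5087 tilt [-0.026   0.0245] F [ 0.4  0.1 -0.6] M [-0.12  0.02 -0.  ] w 45.1 q [-0.06  0.62  1.7   0.03  0.85 -0.02]
shift tool [ 3.2 -0.4  1.8] spin 0.002 (cw about tool z = -yaw)
target px cap top [[278.4 272.9]] tcp [[281.6 257.2]]
w ('g', array([278.6, 264.7]), (np.float64(297.3), np.float64(281.2)), 2490) [0.5571 0.0839 0.1085]
```

Request:
{"api": "play_rows", "payload": {"commands": [{"x": 1, "y": 0, "z": 1, "spin": 0}, {"x": 0, "y": 0, "z": 1, "spin": 0}, {"x": 0, "y": 0, "z": 0, "spin": 0}, {"x": 0, "y": 0, "z": 0, "spin": 0}, {"x": 0, "y": 0, "z": 0, "spin": 0}], "grip": 0.0, "newtons": 25}}

```text
time: 71.45
position: [0.549, 0.0868, 0.0776]
tool_rot: [0.729, 0.685, -0.0, -0.017]
ft_force: [1.1, 0.2, -0.1]
grip_width: 0.0309
```

Request:
{"api": "play_rows", "payload": {"commands": [{"x": 0, "y": 0, "z": -4, "spin": 0}, {"x": 0, "y": 0, "z": -8, "spin": 0}, {"x": -1, "y": 0, "z": -14, "spin": 0}, {"x": -1, "y": 0, "z": -22, "spin": 0}, {"x": -1, "y": 0, "z": -28, "spin": 0}, {"x": -1, "y": 0, "z": -28, "spin": 0}, {"x": 0, "y": 0, "z": -24, "spin": 0}, {"x": 0, "y": 0, "z": -16, "spin": 0}]}}

```text
time: 72.25
position: [0.5502, 0.0789, 0.2279]
tool_rot: [0.729, 0.685, -0.002, -0.019]
ft_force: [0.3, 1.2, -1.3]
grip_width: 0.0314
```

Run:
```python
from h import *
for i in range(2): cam("top")
st(); to(.4072,-.3261,.235,1.507)
s=cam("side"); save(s,"s64",(170,90,180,150),4)
```

```text
t72.3 pos [551.6  78.9 228.7] xax yaw 1.5086 tilt [-0.0245  0.0242] F [ 0.2 -0.2 -0.3] M [-0.12 -0.02  0.01] w 30.8 q [-0.07  0.41  1.56  0.02  1.2  -0.02]
shift tool [-412.9 -119.3  -12.6] spin 0.002 (cw about tool z = -yaw)
```

Request:
{"api": "play_rows", "payload": {"commands": [{"x": -12, "y": -3, "z": -3, "spin": 0}, {"x": -26, "y": -7, "z": -3, "spin": 0}, {"x": -38, "y": -11, "z": -2, "spin": 0}, {"x": -43, "y": -12, "z": -2, "spin": 0}, {"x": -45, "y": -12, "z": -2, "spin": 0}, {"x": -45, "y": -12, "z": -2, "spin": 0}, {"x": -45, "y": -12, "z": 0, "spin": 0}, {"x": -42, "y": -12, "z": 0, "spin": 0}]}}

```text
time: 73.2
position: [0.4413, -0.2188, 0.2282]
tool_rot: [0.724, 0.689, -0.007, -0.027]
ft_force: [0.8, 0.0, -0.3]
grip_width: 0.0314
```

Request:
{"api": "play_rows", "payload": {"commands": [{"x": -36, "y": -10, "z": 0, "spin": 0}, {"x": -28, "y": -8, "z": 0, "spin": 0}, {"x": -19, "y": -5, "z": 0, "spin": 0}, {"x": -11, "y": -3, "z": 0, "spin": 0}, {"x": -5, "y": -1, "z": 0, "spin": 0}]}}

```text
time: 73.7
position: [0.3988, -0.3246, 0.2207]
tool_rot: [0.728, 0.685, -0.008, -0.034]
ft_force: [-0.3, 0.8, -0.7]
grip_width: 0.031
```

```bash
python3 pl.py p30 .4072 -.3261
```

```text
t73.8 pos [ 399.8 -323.2  221.2] xax yaw 1.5110 tilt [-0.0563  0.0382] F [ 0.1  0.3 -1. ] M [-0.07  0.01 -0.02] w 31.0 q [-0.88  0.39  1.63 -0.02  1.19 -0.82]
shift tool [ -7.9  16.6 154.3] spin 0.004 (cw about tool z = -yaw)
zb 0.1626  markers at rack-top target=yellow; expected bottom centre px: side [[208.2 286.7]] wrist [[295.2 233.2]]
```

Request:
{"api": "play_rows", "payload": {"commands": [{"x": 0, "y": 0, "z": 50, "spin": 0}, {"x": 0, "y": 0, "z": -45, "spin": 0}]}}

```text
time: 74.15
position: [0.3939, -0.3122, 0.1994]
tool_rot: [0.725, 0.687, -0.006, -0.051]
ft_force: [-1.3, 1.1, -2.5]
grip_width: 0.0307
```

Run:
```python
from h import *
for i in range(6): cam("top")
st()
```

```text
t74.5 pos [ 404.7 -325.5  222.2] xax yaw 1.5156 tilt [-0.0433  0.0225] F [ 0.1  0.3 -0.4] M [-0.08 -0.02 -0.07] w 31.1 q [-0.88  0.38  1.63 -0.02  1.17 -0.82]
```

Request:
{"api": "play_rows", "payload": {"commands": [{"x": 0, "y": 0, "z": 50, "spin": 0}, {"x": 0, "y": 0, "z": -25, "spin": 0}]}}

```text
time: 74.65
position: [0.4014, -0.3214, 0.1912]
tool_rot: [0.725, 0.688, -0.008, -0.028]
ft_force: [-1.4, 1.7, -1.1]
grip_width: 0.0306
```

```bash
python3 - <<'E'
from h import *
for i in range(5): cam("top")
st()
E
python3 pl.py p31 .4072 -.3261
```

```text
t74.9 pos [ 408.5 -329.9  205.1] xax yaw 1.5170 tilt [-0.028   0.0039] F [-0.2 -0.2 -0.7] M [-0.08  0.04  0.02] w 31.1 q [-0.88  0.4   1.66 -0.02  1.1  -0.82]
t75.0 pos [ 408.  -329.4  204.5] xax yaw 1.5169 tilt [-0.0292  0.0054] F [ 0.2  0.3 -0.2] M [-0.08  0.05  0.05] w 30.7 q [-0.88  0.4   1.66 -0.02  1.1  -0.82]
shift tool [  2.7   3.1 138.5] spin 0.010 (cw about tool z = -yaw)
zb 0.145  markers at rack-top target=yellow; expected bottom centre px: side [[209.  290.4]] wrist [[282.4 223. ]]
```

Request:
{"api": "play_rows", "payload": {"commands": [{"x": 0, "y": 0, "z": 4, "spin": 0}, {"x": 0, "y": 0, "z": 9, "spin": 0}, {"x": 0, "y": 0, "z": 13, "spin": 0}, {"x": 0, "y": 0, "z": 14, "spin": 0}, {"x": 0, "y": 0, "z": 10, "spin": 0}, {"x": 0, "y": 0, "z": 6, "spin": 0}, {"x": 0, "y": 0, "z": 3, "spin": 0}]}}

```text
time: 75.85
position: [0.4058, -0.3289, 0.1413]
tool_rot: [0.726, 0.688, -0.009, -0.012]
ft_force: [0.7, -0.5, 0.2]
grip_width: 0.0311
```

```bash
python3 pl.py p32 .4072 -.3261
```

```text
t76.0 pos [ 406.2 -329.3  142.1] xax yaw 1.5165 tilt [-0.0282  0.0043] F [ 0.8 -0.2 -0.9] M [-0.07 -0.02 -0.03] w 30.7 q [-0.88  0.48  1.73 -0.02  0.95 -0.81]
shift tool [ 3.1  3.  76.1] spin 0.009 (cw about tool z = -yaw)
zb 0.0837  markers at rack-top target=yellow; expected bottom centre px: side [[211.5 302.8]] wrist [[284.3 222.8]]
```

Request:
{"api": "play_rows", "payload": {"commands": [{"x": 1, "y": 1, "z": 4, "spin": 0}, {"x": 1, "y": 1, "z": 8, "spin": 0}, {"x": 0, "y": 0, "z": 9, "spin": 0}, {"x": 0, "y": 0, "z": 7, "spin": 0}, {"x": 0, "y": 0, "z": 4, "spin": 0}, {"x": 0, "y": 0, "z": 2, "spin": 0}]}}

```text
time: 76.7
position: [0.4085, -0.3281, 0.1068]
tool_rot: [0.726, 0.688, -0.009, -0.009]
ft_force: [0.5, -0.0, -0.7]
grip_width: 0.0309
```

```bash
python3 pl.py p33 .4072 -.3261
```

```text
t76.8 pos [ 408.7 -328.4  107.4] xax yaw 1.5168 tilt [-0.0251  0.0005] F [ 0.5 -0.1 -1.5] M [-0.1   0.02  0.02] w 30.8 q [-0.88  0.54  1.76 -0.02  0.86 -0.81]
shift tool [ 2.2 -0.6 41.4] spin 0.010 (cw about tool z = -yaw)
zb 0.0489  markers at rack-top target=yellow; expected bottom centre px: side [[212.9 309.5]] wrist [[280.8 223.9]]
```

Within about 2 mm. Continue down.

Request:
{"api": "play_rows", "payload": {"commands": [{"x": 1, "y": 0, "z": 4, "spin": 0}, {"x": 0, "y": 0, "z": 8, "spin": 0}, {"x": 0, "y": 0, "z": 9, "spin": 0}, {"x": 0, "y": 0, "z": 8, "spin": 0}, {"x": 0, "y": 0, "z": 6, "spin": 0}, {"x": 0, "y": 0, "z": 4, "spin": 0}]}}

```text
time: 77.55
position: [0.4084, -0.3282, 0.0664]
tool_rot: [0.726, 0.688, -0.009, -0.007]
ft_force: [0.0, 0.3, -0.4]
grip_width: 0.0313
```

```bash
python3 pl.py p34 .4072 -.3261
```

```text
t77.7 pos [ 408.6 -328.3   66.9] xax yaw 1.5167 tilt [-0.0228 -0.0021] F [-0.5 -0.7 -0.9] M [-0.09  0.06  0.  ] w 31.0 q [-0.88  0.61  1.79 -0.03  0.76 -0.8 ]
shift tool [ 2.1 -1.5  0.9] spin 0.010 (cw about tool z = -yaw)
zb 0.0085  markers at rack-top target=yellow; expected bottom centre px: side [[214.4 316.9]] wrist [[280.8 223.8]]
```

Request:
{"api": "play_rows", "payload": {"commands": [{"x": 0, "y": 0, "z": 1, "spin": 0}, {"x": 0, "y": 0, "z": 0, "spin": 0}, {"x": 0, "y": 0, "z": 0, "spin": 0}], "grip": 0.52}}

```text
time: 78.1
position: [0.4095, -0.3294, 0.0675]
tool_rot: [0.726, 0.688, -0.009, -0.005]
ft_force: [-0.7, 0.2, -1.2]
grip_width: 0.0433
```

Request:
{"api": "play_rows", "payload": {"commands": [{"x": 0, "y": 0, "z": -6, "spin": 0}, {"x": 0, "y": 0, "z": -14, "spin": 0}, {"x": 0, "y": 0, "z": -24, "spin": 0}, {"x": 0, "y": 0, "z": -32, "spin": 0}, {"x": 0, "y": 0, "z": -34, "spin": 0}, {"x": 0, "y": 0, "z": -34, "spin": 0}, {"x": 0, "y": 0, "z": -34, "spin": 0}, {"x": 0, "y": 0, "z": -34, "spin": 0}]}}

```text
time: 78.9
position: [0.4115, -0.3254, 0.2859]
tool_rot: [0.726, 0.688, -0.009, -0.01]
ft_force: [0.7, 0.0, 0.5]
grip_width: 0.0454
```

Request:
{"api": "play_rows", "payload": {"commands": [{"x": 0, "y": 0, "z": -34, "spin": 0}, {"x": 0, "y": 0, "z": -30, "spin": 0}, {"x": 0, "y": 0, "z": -22, "spin": 0}, {"x": 0, "y": 0, "z": -14, "spin": 0}, {"x": 0, "y": 0, "z": -6, "spin": 0}], "grip": 0.0}}

```text
time: 79.4
position: [0.4144, -0.3251, 0.405]
tool_rot: [0.726, 0.688, -0.009, -0.003]
ft_force: [0.3, -0.9, -0.1]
grip_width: 0.0132
```

Run:
```python
from h import *
for i in range(3): cam("top")
st(); s=cam("side"); save(s,"s70",(170,240,150,130),4.5); save(s,"s70b")
to(.5515,.22,.38,1.507)
```

```text
t79.5 pos [ 414.  -324.7  402.7] xax yaw 1.5171 tilt [-0.0198 -0.0052] F [ 0.2 -0.7 -0.8] M [-0.08  0.06 -0.03] w 3.5 q [-0.87  0.22  1.36 -0.02  1.57 -0.81]
shift tool [551.2 108.7  16.9] spin 0.010 (cw about tool z = -yaw)
```

```bash
cat h.py | head -60
python3 - <<'E'
from h import *
st(); to(0.5515,0.22,0.39,1.507)
E
```

```text
from rig import robot,cams,nets
import numpy as np, cv2, time
from scipy.spatial.transform import Rotation as R
from scipy.optimize import least_squares
def cam(name):
    o=robot.get_obs(); c=cams.camera(name)
    if name=="wrist":
        T=np.eye(4);T[:3,:3]=R.from_quat(o["tool_rot"]).as_matrix();T[:3,3]=o["position"]
        c["c2w"]=T@c["mount"]
    else: c["c2w"]=np.linalg.inv(c["world_to_cam"])
    return c
def proj(c,p):
    p=np.atleast_2d(p); w=np.linalg.inv(c["c2w"]); q=p@w[:3,:3].T+w[:3,3]
    return np.c_[c["cx"]+c["fx"]*q[:,0]/-q[:,2], c["cy"]+c["fy"]*-q[:,1]/-q[:,2]]
def ray(c,uv):
    u,v=uv; d=np.array([(u-c["cx"])/c["fx"],-(v-c["cy"])/c["fy"],-1.])
    return c["c2w"][:3,3], c["c2w"][:3,:3]@d
def onz(c,uv,z):
    o,d=ray(c,uv); return o+d*(z-o[2])/d[2]
def tri(cl):
    A=np.zeros((3,3));b=np.zeros(3)
    for c,uv in cl:
        o,d=ray(c,uv);d=d/np.linalg.norm(d);P=np.eye(3)-np.outer(d,d);A+=P;b+=P@o
    x=np.linalg.solve(A,b)
    return x,[np.round(proj(c,x)[0]-uv,1) for c,uv in cl]
def save(c,name,crop=None,s=1):
    im=c["img"][:,:,::-1]
    if crop: a,b,w,h=crop
[... 459 characters left out ...]
 to(x,y,z=None,yaw=None):
    """prints needed tool-frame shift (mm) to a target TCP (m) ; yaw=target yaw of tool x axis"""
    o=robot.get_obs(); r=R.from_quat(o["tool_rot"]).as_matrix(); p=o["position"]
    d=np.array([x,y,p[2] if z is None else z])-p
    s=r.T@d*1000; a=np.arctan2(r[1,0],r[0,0])
    out="shift tool "+str(np.round(s,1))
    if yaw is not None:
        e=(yaw-a+np.pi/2)%np.pi-np.pi/2
        out+=" spin %.3f (cw about tool z = -yaw)"%(-e)
    print(out)
t79.6 pos [ 413.8 -324.5  401.9] xax yaw 1.5170 tilt [-0.021  -0.0038] F [ 0.1  0.1 -0.5] M [-0.12  0.07 -0.02] w 2.2 q [-0.87  0.22  1.36 -0.02  1.57 -0.81]
shift tool [551.1 108.5   6.9] spin 0.010 (cw about tool z = -yaw)
```

Request:
{"api": "play_rows", "payload": {"commands": [{"x": 12, "y": 3, "z": 0, "spin": 0}, {"x": 25, "y": 6, "z": 0, "spin": 0}, {"x": 35, "y": 8, "z": 0, "spin": 0}, {"x": 40, "y": 9, "z": 0, "spin": 0}, {"x": 40, "y": 9, "z": 0, "spin": 0}, {"x": 40, "y": 9, "z": 0, "spin": 0}, {"x": 40, "y": 9, "z": 0, "spin": 0}, {"x": 40, "y": 9, "z": 0, "spin": 0}]}}

```text
time: 80.4
position: [0.4888, -0.0442, 0.3895]
tool_rot: [0.729, 0.684, -0.01, -0.017]
ft_force: [1.2, -0.4, 0.2]
grip_width: 0.0002
```

Run:
```python
from h import *
st(); to(0.5515,0.22,0.39,1.507)
```

```text
t80.4 pos [488.8 -44.2 389.5] xax yaw 1.5066 tilt [-0.0386  0.0108] F [ 1.2 -0.4  0.2] M [-0.08 -0.02 -0.04] w 0.2 q [-0.32  0.18  1.45 -0.    1.55 -0.25]
shift tool [ 2.677e+02  4.570e+01 -1.000e-01] spin -0.000 (cw about tool z = -yaw)
```

Request:
{"api": "play_rows", "payload": {"commands": [{"x": 40, "y": 7, "z": -2, "spin": 0}, {"x": 40, "y": 7, "z": -2, "spin": 0}, {"x": 40, "y": 7, "z": -2, "spin": 0}, {"x": 40, "y": 7, "z": 0, "spin": 0}, {"x": 35, "y": 6, "z": 0, "spin": 0}, {"x": 25, "y": 4, "z": 0, "spin": 0}, {"x": 12, "y": 2, "z": 0, "spin": 0}, {"x": 4, "y": 0, "z": 0, "spin": 0}]}}

```text
time: 81.2
position: [0.5366, 0.2097, 0.3857]
tool_rot: [0.726, 0.687, -0.018, -0.026]
ft_force: [-0.6, -1.0, 0.2]
grip_width: 0.0006
```

Run:
```python
from h import *
for i in range(2): c=cam("side")
save(c,"lc0"); w=cam("wrist"); save(w,"lc0w"); t=cam("top"); save(t,"lc0t")
st(); to(0.5515,0.22,0.29,1.507)
```

```text
t81.4 pos [537.1 207.3 386.7] xax yaw 1.5136 tilt [-0.0594  0.0132] F [ 0.3 -0.1  0.6] M [-0.05  0.02  0.01] w 0.4 q [0.16 0.33 1.25 0.02 1.62 0.22]
shift tool [12.6 19.4 95.8] spin 0.007 (cw about tool z = -yaw)
```

View pics/lc0.png

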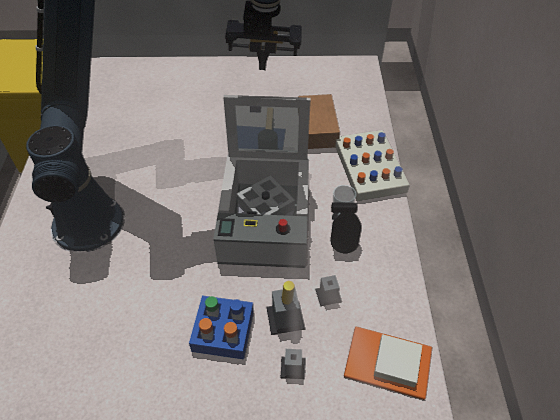

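View pics/lc0t.png

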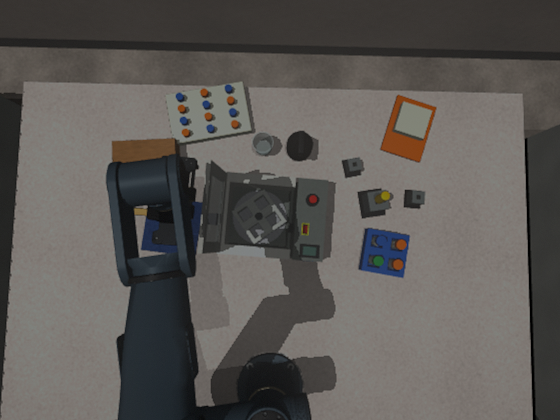

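View pics/lc0w.png

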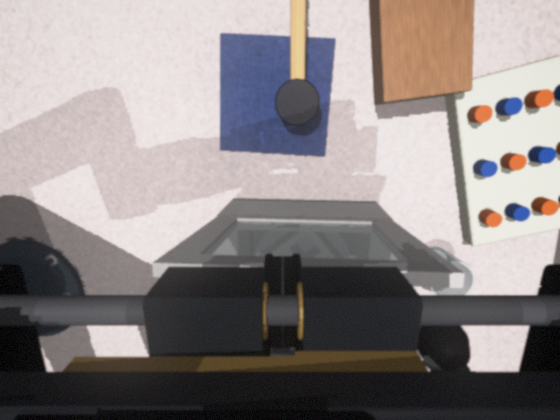

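Run:
```python
from h import *
c=cam("wrist"); 
print(proj(c,[robot.get_obs()["position"]]))
for y in (.13,.15,.17,.19,.21): print(y,proj(c,[[.547,y,.336]]))
s=cam("side"); print(onz(c,(297,100),.059),onz(c,(278,95),.003)) 
print([np.round(onz(c,p,.003)[:2],3) for p in ((221,35),(334,39),(325,156),(221,150))], np.round(onz(c,(297,8),.043),3))
st()
```

```text
[[281.32256139 257.40376586]]
0.13 [[302.81092171 321.90332851]]
0.15 [[301.8038716  299.63495969]]
0.17 [[300.75416669 276.42338793]]
0.19 [[299.65903832 252.20739095]]
0.21 [[298.51547289 226.9203308 ]]
[0.54614494 0.31808599 0.059     ] [0.51512729 0.33153363 0.003     ]
[array([0.432, 0.425]), array([0.606, 0.407]), array([0.588, 0.23 ]), array([0.413, 0.25 ])] [0.551 0.441 0.043]
t81.5 pos [537.4 207.  387.1] xax yaw 1.5128 tilt [-0.0586  0.0137] F [ 0.3  0.2 -0.1] M [-0.06  0.01 -0.01] w 0.2 q [0.16 0.33 1.25 0.02 1.62 0.22]
```

Request:
{"api": "play_rows", "payload": {"commands": [{"x": 5, "y": 6, "z": 8, "spin": 0}, {"x": 5, "y": 6, "z": 16, "spin": 0}, {"x": 2, "y": 2, "z": 24, "spin": 0}, {"x": 2, "y": 0, "z": 24, "spin": 0}, {"x": 0, "y": 0, "z": 16, "spin": 0}, {"x": 0, "y": 0, "z": 6, "spin": 0}]}}

```text
time: 82.1
position: [0.5511, 0.2182, 0.2899]
tool_rot: [0.73, 0.683, -0.014, -0.023]
ft_force: [0.1, 0.0, 0.8]
grip_width: 0.0005
```

Run:
```python
from h import *
for i in range(2): c=cam("side")
st(); to(0.547,0.14,0.29,1.507)
```

```text
t82.2 pos [551.3 218.4 290.8] xax yaw 1.5045 tilt [-0.0507  0.0151] F [0.7 0.  0.3] M [0.   0.02 0.  ] w 0.6 q [0.18 0.42 1.37 0.02 1.4  0.24]
shift tool [-78.5   0.9  -0.1] spin -0.002 (cw about tool z = -yaw)
```

Request:
{"api": "play_rows", "payload": {"commands": [{"x": -8, "y": 0, "z": 0, "spin": 0}, {"x": -14, "y": 0, "z": -2, "spin": 0}, {"x": -16, "y": 0, "z": -2, "spin": 0}, {"x": -16, "y": 0, "z": -2, "spin": 0}, {"x": -16, "y": 0, "z": -2, "spin": 0}, {"x": -12, "y": 0, "z": -2, "spin": 0}, {"x": -8, "y": 0, "z": 0, "spin": 0}]}}

```text
time: 82.9
position: [0.5475, 0.122, 0.3047]
tool_rot: [0.73, 0.683, -0.008, -0.022]
ft_force: [1.4, 1.4, -0.2]
grip_width: 0.0006
```

Run:
```python
from h import *
c=cam("side");save(c,"lc1",(150,0,250,260),2.3)
st(); to(0.542,0.064,0.287,1.507)
```

```text
t83.0 pos [547.4 120.8 304.6] xax yaw 1.5026 tilt [-0.0424  0.0183] F [ 0.1 -0.1  0.5] M [ 0.02  0.04 -0.04] w 0.4 q [0.01 0.35 1.43 0.02 1.4  0.07]
shift tool [-57.3  -0.8  16.7] spin -0.004 (cw about tool z = -yaw)
```

View pics/lc1.png

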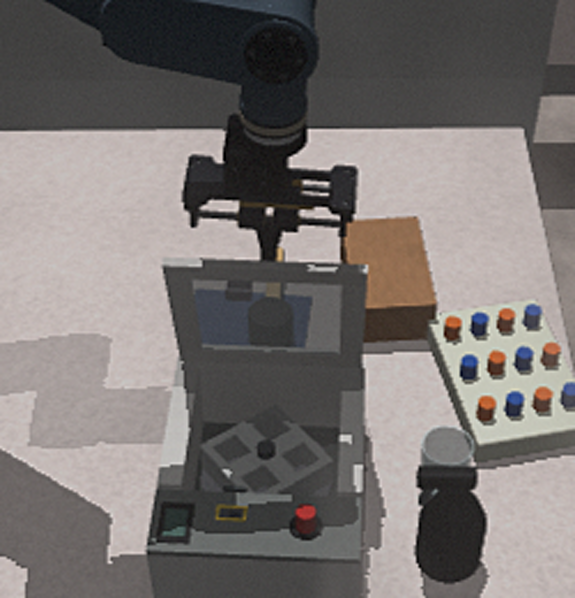

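Request:
{"api": "play_rows", "payload": {"commands": [{"x": -8, "y": 0, "z": 1, "spin": 0}, {"x": -14, "y": 0, "z": 4, "spin": 0}, {"x": -16, "y": 0, "z": 5, "spin": 0}, {"x": -15, "y": 0, "z": 7, "spin": 0}, {"x": -14, "y": 0, "z": 10, "spin": 0}, {"x": -13, "y": 0, "z": 11, "spin": 0}, {"x": -10, "y": 0, "z": 9, "spin": 0}, {"x": -5, "y": 0, "z": 5, "spin": 0}]}}

```text
time: 83.75
position: [0.5406, 0.0186, 0.2497]
tool_rot: [0.73, 0.683, -0.007, -0.018]
ft_force: [1.0, 0.8, 2.1]
grip_width: 0.0001
```

Run:
```python
from h import *
c=cam("side");save(c,"lc2",(150,0,250,260),2.3)
st(); to(0.536,-0.009,0.205,1.507)
```

```text
t83.8 pos [540.2  18.2 249. ] xax yaw 1.5042 tilt [-0.0364  0.0153] F [ 0.  -0.2  1.1] M [-0.07 -0.05 -0.02] w 0.8 q [-0.18  0.38  1.56  0.01  1.24 -0.12]
shift tool [-27.9  -0.7  43.7] spin -0.003 (cw about tool z = -yaw)
```

View pics/lc2.png

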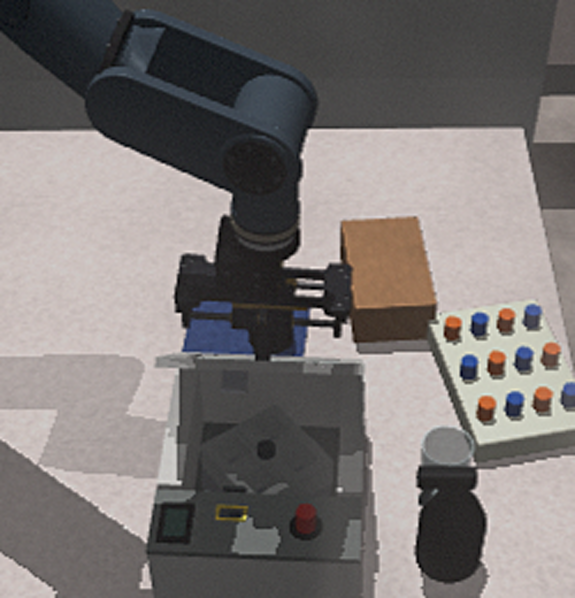

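Request:
{"api": "play_rows", "payload": {"commands": [{"x": -5, "y": 0, "z": 6, "spin": 0}, {"x": -9, "y": 0, "z": 12, "spin": 0}, {"x": -9, "y": 0, "z": 14, "spin": 0}, {"x": -7, "y": 0, "z": 14, "spin": 0}, {"x": -6, "y": 0, "z": 14, "spin": 0}, {"x": -6, "y": 0, "z": 12, "spin": 0}, {"x": -4, "y": 0, "z": 6, "spin": 0}]}}

```text
time: 84.5
position: [0.5369, -0.0291, 0.1694]
tool_rot: [0.728, 0.685, -0.007, -0.014]
ft_force: [-0.3, 2.1, 1.7]
grip_width: 0.0005
```

Run:
```python
from h import *
c=cam("side");save(c,"lc3",(150,0,250,260),2.3)
st(); to(0.534,-0.05,0.14,1.507)
```

```text
t84.5 pos [536.4 -29.6 168.7] xax yaw 1.5089 tilt [-0.0306  0.0112] F [ 1.3 -0.1  1.9] M [ 0.02 -0.12  0.02] w 0.7 q [-0.26  0.47  1.66  0.    1.04 -0.2 ]
shift tool [-20.8  -0.3  28.5] spin 0.002 (cw about tool z = -yaw)
```

View pics/lc3.png

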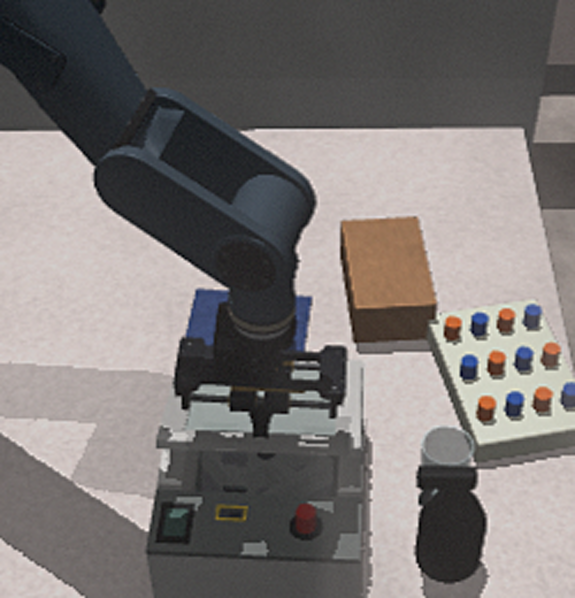

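Request:
{"api": "play_rows", "payload": {"commands": [{"x": -2, "y": 0, "z": 6, "spin": 0}, {"x": -4, "y": 0, "z": 10, "spin": 0}, {"x": -3, "y": 0, "z": 8, "spin": 0}, {"x": -1, "y": 0, "z": 6, "spin": 0}, {"x": 0, "y": 0, "z": 4, "spin": 0}]}}

```text
time: 85.05
position: [0.5358, -0.0398, 0.1337]
tool_rot: [0.728, 0.686, -0.007, -0.013]
ft_force: [-0.7, -1.5, 7.7]
grip_width: 0.0005
```

Run:
```python
from h import *
st()
c=cam("side");st()
```

```text
t85.0 pos [535.8 -39.8 133.7] xax yaw 1.5109 tilt [-0.0276  0.0096] F [-0.7 -1.5  7.7] M [-0.32  0.28 -0.02] w 0.5 q [-0.28  0.52  1.7   0.    0.96 -0.22]
t85.1 pos [535.8 -39.8 133.3] xax yaw 1.5110 tilt [-0.0278  0.0095] F [ 0.8 -0.   3.1] M [-0.26  0.04  0.04] w 0.5 q [-0.28  0.52  1.7   0.    0.96 -0.22]
```

Request:
{"api": "play_rows", "payload": {"commands": [{"x": 0, "y": 0, "z": 3, "spin": 0}, {"x": 0, "y": 0, "z": 3, "spin": 0}]}}

```text
time: 85.3
position: [0.5358, -0.0406, 0.1287]
tool_rot: [0.728, 0.686, -0.007, -0.012]
ft_force: [-2.8, 1.2, 12.2]
grip_width: 0.0005
```

Run:
```python
from h import *
st()
c=cam("side");st()
```

```text
t85.3 pos [535.8 -40.6 128.7] xax yaw 1.5116 tilt [-0.0274  0.0078] F [-2.8  1.2 12.2] M [ 0.05  0.47 -0.04] w 0.5 q [-0.28  0.52  1.7  -0.    0.95 -0.22]
t85.3 pos [535.8 -40.6 128.5] xax yaw 1.5116 tilt [-0.0274  0.0078] F [-1.5  0.6  8.2] M [-0.06  0.26 -0.03] w 0.5 q [-0.28  0.52  1.7  -0.    0.94 -0.22]
```

Request:
{"api": "play_rows", "payload": {"commands": [{"x": 0, "y": 0, "z": 4, "spin": 0}, {"x": 0, "y": 0, "z": 4, "spin": 0}]}}

```text
time: 85.55
position: [0.5357, -0.0414, 0.123]
tool_rot: [0.727, 0.686, -0.008, -0.011]
ft_force: [-0.6, 0.7, 3.9]
grip_width: 0.0006
```

Run:
```python
from h import *
st()
c=cam("side");st();save(c,"lc4",(180,120,180,150),3.2)
```

```text
t85.5 pos [535.7 -41.4 123. ] xax yaw 1.5127 tilt [-0.0262  0.0054] F [-0.6  0.7  3.9] M [-0.21  0.14  0.01] w 0.6 q [-0.28  0.53  1.71 -0.    0.93 -0.22]
t85.6 pos [535.7 -41.5 122.3] xax yaw 1.5127 tilt [-0.0264  0.0054] F [ 1.2 -0.3  1.2] M [-0.3  -0.05 -0.03] w 0.7 q [-0.28  0.53  1.71 -0.    0.93 -0.22]
```

View pics/lc4.png

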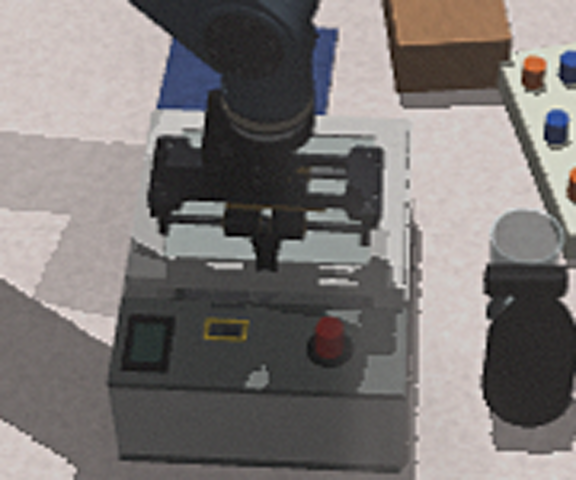

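Request:
{"api": "play_rows", "payload": {"commands": [{"x": 0, "y": 0, "z": 4, "spin": 0}, {"x": 0, "y": 0, "z": 4, "spin": 0}]}}

```text
time: 85.8
position: [0.5357, -0.0423, 0.115]
tool_rot: [0.727, 0.686, -0.008, -0.01]
ft_force: [-0.4, 0.0, 2.4]
grip_width: 0.0004
```

Run:
```python
from h import *
st()
c=cam("side");st()
```

```text
t85.8 pos [535.7 -42.3 115. ] xax yaw 1.5133 tilt [-0.0254  0.0036] F [-0.4  0.   2.4] M [-0.2   0.11 -0.02] w 0.4 q [-0.28  0.54  1.71 -0.    0.91 -0.22]
t85.8 pos [535.6 -42.3 114.3] xax yaw 1.5133 tilt [-0.0257  0.0036] F [-0.1 -1.   2.8] M [-0.23 -0.02 -0.02] w 0.6 q [-0.28  0.54  1.72 -0.    0.91 -0.22]
```

Run:
```python
from h import *
c=cam("wrist");save(c,"lc5w");s=cam("side");save(s,"lc5",(210,150,110,80),5.5)
print(proj(s,[robot.get_obs()["position"],[.535,-.0665,.132],[.415,-.06,.132],[.655,-.075,.132]]))
```

```text
[[263.31598576 207.74696339]
 [262.81615625 210.57029284]
 [219.57684904 209.06811759]
 [306.30704976 212.64598756]]
```

View pics/lc5.png

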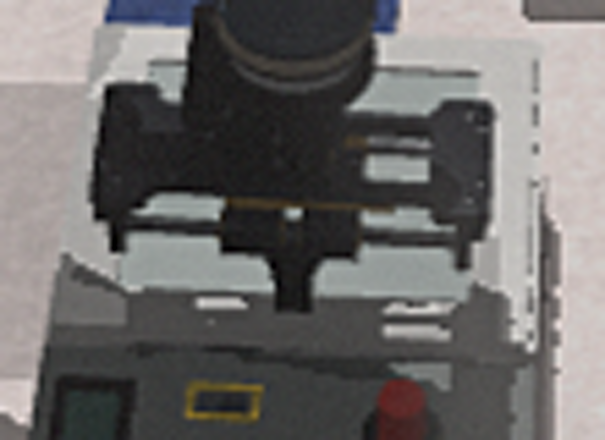

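View pics/lc5w.png

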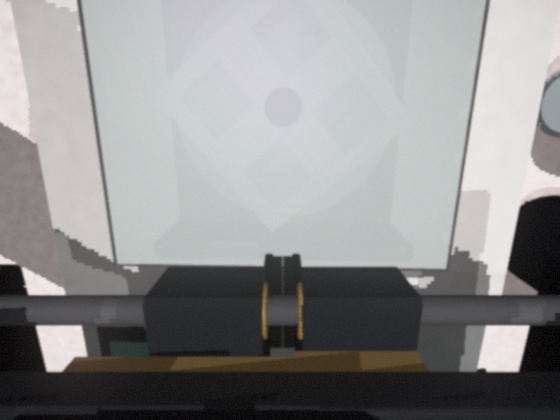

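Request:
{"api": "play_rows", "payload": {"commands": [{"x": 0, "y": 0, "z": -6, "spin": 0}, {"x": 0, "y": 0, "z": -10, "spin": 0}, {"x": 0, "y": 0, "z": -10, "spin": 0}, {"x": 0, "y": 0, "z": -5, "spin": 0}]}}

```text
time: 86.35
position: [0.5349, -0.0418, 0.1463]
tool_rot: [0.727, 0.686, -0.009, -0.013]
ft_force: [0.4, 0.4, 0.0]
grip_width: 0.0002
```

Run:
```python
from h import *
st()
c=cam("wrist");save(c,"lc6w");s=cam("side");save(s,"lc6",(210,150,110,80),5.5);st()
```

```text
t86.3 pos [534.9 -41.8 146.3] xax yaw 1.5131 tilt [-0.0308  0.0055] F [0.4 0.4 0. ] M [-0.08  0.01 -0.01] w 0.2 q [-0.28  0.5   1.69 -0.    0.99 -0.22]
t86.5 pos [535.2 -41.9 146.3] xax yaw 1.5131 tilt [-0.0297  0.0051] F [-0.2  0.1 -1. ] M [-0.05  0.02 -0.01] w 0.4 q [-0.28  0.5   1.69 -0.    0.99 -0.22]
```

View pics/lc6.png

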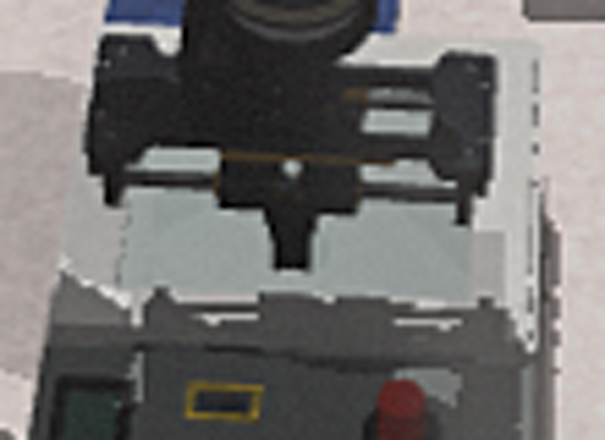

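View pics/lc6w.png

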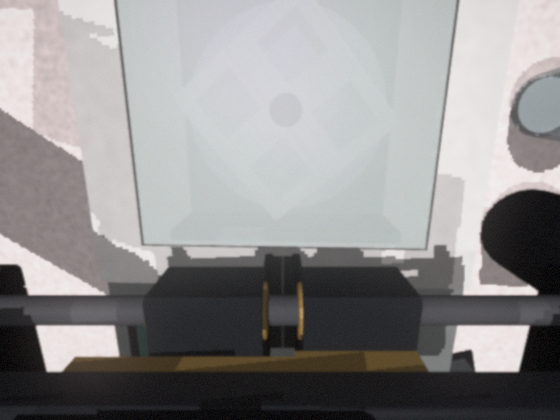

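Request:
{"api": "play_rows", "payload": {"commands": [{"x": 0, "y": 0, "z": -10, "spin": 0}, {"x": 6, "y": 0, "z": -20, "spin": 0}, {"x": 16, "y": 0, "z": -25, "spin": 0}, {"x": 26, "y": 1, "z": -25, "spin": 0}, {"x": 36, "y": 2, "z": -15, "spin": 0}, {"x": 40, "y": 2, "z": -5, "spin": 0}, {"x": 40, "y": 2, "z": 0, "spin": 0}, {"x": 40, "y": 2, "z": 0, "spin": 0}], "grip": 0.6}}

```text
time: 87.25
position: [0.5606, 0.1625, 0.2551]
tool_rot: [0.731, 0.683, -0.008, -0.012]
ft_force: [-0.7, -1.3, 0.3]
grip_width: 0.0503
```

Run:
```python
from h import *
st();to(.548,.35,.25,1.53); print(robot.tcp_to_grasp)
```

```text
t87.2 pos [560.6 162.5 255.1] xax yaw 1.5027 tilt [-0.028   0.0057] F [-0.7 -1.3  0.3] M [-0.06 -0.03  0.01] w 50.3 q [0.09 0.43 1.45 0.01 1.29 0.15]
shift tool [186.2 -25.1   6.5] spin -0.027 (cw about tool z = -yaw)
0.0187
```

Request:
{"api": "play_rows", "payload": {"commands": [{"x": 40, "y": -4, "z": 0, "spin": -0.01}, {"x": 40, "y": -5, "z": 0, "spin": -0.01}, {"x": 36, "y": -5, "z": 0, "spin": -0.01}, {"x": 26, "y": -4, "z": 0, "spin": 0}, {"x": 14, "y": -2, "z": 0, "spin": 0}, {"x": 6, "y": 0, "z": 0, "spin": 0}]}}

```text
time: 87.85
position: [0.5471, 0.3365, 0.2591]
tool_rot: [0.718, 0.696, -0.007, -0.012]
ft_force: [1.7, -0.1, 0.8]
grip_width: 0.0522
```

Run:
```python
from h import *
for i in range(2):t=cam("top")
save(t,"m1t",(100,130,260,180),3);c=cam("wrist");save(c,"m1w");s=cam("side");save(s,"m1",(180,60,180,220),2.7);st();to(.548,.37,.25,1.53)
```

```text
t88.0 pos [547.9 334.1 258.9] xax yaw 1.5370 tilt [-0.0262  0.0061] F [ 0.8 -0.   0. ] M [-0.06  0.05 -0.04] w 52.3 q [0.37 0.51 1.3  0.02 1.35 0.4 ]
shift tool [35.9 -0.9  9.2] spin 0.007 (cw about tool z = -yaw)
```

View pics/m1w.png

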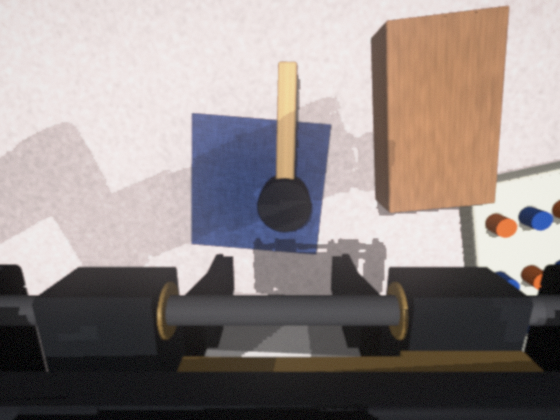

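View pics/m1.png

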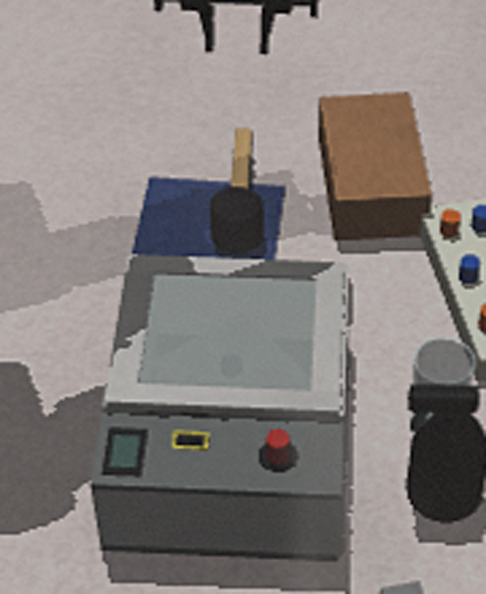

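View pics/m1t.png

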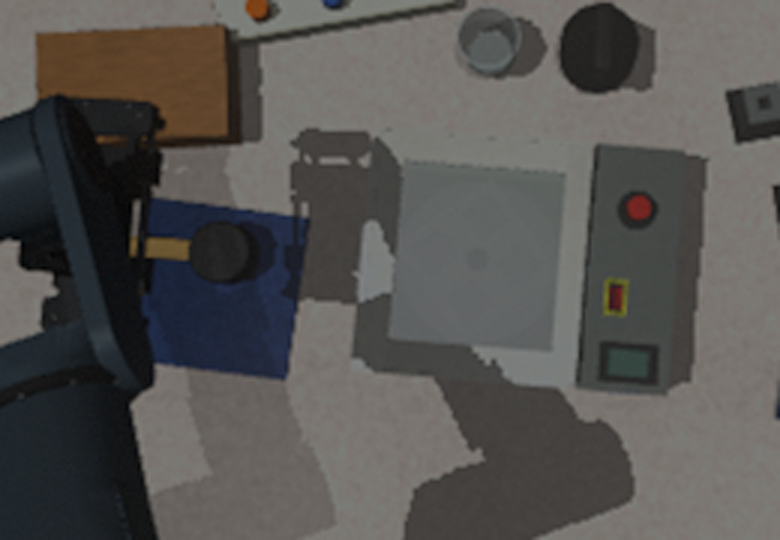

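Run:
```python
from h import *
c=cam("wrist");t=cam("top");s=cam("side")
# wooden mask wrist
hsv=cv2.cvtColor(c["img"],cv2.COLOR_RGB2HSV)
m=cv2.inRange(hsv,(12,90,110),(28,255,255)); m[:, :260]=0;m[:,310:]=0;m[190:]=0
ys,xs=np.nonzero(m); 
P=np.array([onz(c,(x,y),.043)[:2] for x,y in zip(xs,ys)])
mu=P.mean(0);u,sv,v=np.linalg.svd(P-mu,full_matrices=False);d=v[0]*np.sign(v[0][1])
pr=(P-mu)@d; print("handle top centre",mu,"dir yaw",np.arctan2(d[1],d[0]),"range",pr.min(),pr.max(),"end",mu+d*pr.max(),"head centre est",mu+d*(pr.max()-.162))
# width
q=(P-mu)@np.array([-d[1],d[0]]);print("w",np.percentile(q,[1,99]))
for n,k in (("w",c),("t",t),("s",s)):
    for nm in ("mallet_head","mat"):
        r=nets.outline_of(k,nm)
        if r: print(n,nm,r[0]["conf"],r[0]["pixel"],r[0]["region"].sum(), onz(k,r[0]["pixel"],.035 if nm!="mat" else .003))
```

```text
handle top centre [0.54858886 0.39170721] dir yaw 1.5067100524715846 range -0.04353932030944715 0.07392200836571815 end [0.553323   0.46547747] head centre est [0.54294813 0.30381003]
w [-0.00942534  0.009633  ]
w mallet_head 0.87 [281.9, 182.8] 4653 [0.54263914 0.34012596 0.035     ]
w mat 0.82 [243.3, 172.5] 14286 [0.4906104  0.34996638 0.003     ]
t mallet_head 0.86 [171.1, 215.1] 458 [0.53930095 0.32756741 0.035     ]
t mat 0.84 [175.9, 232.4] 2186 [0.4846052  0.31731308 0.003     ]
s mallet_head 0.7 [268.8, 138.9] 574 [0.54789409 0.32209133 0.035     ]
s mat 0.67 [250.7, 142.2] 1045 [0.48499868 0.3402127  0.003     ]
```

Run:
```python
from h import *
c=cam("wrist");t=cam("top");s=cam("side")
print(onz(c,(284.5,205),.059),onz(t,(173.7,213.3),.059),onz(s,(180+238/2.7,60+203/2.7),.059))
print([np.round(onz(c,p,.003)[:2],3) for p in ((192,113),(330,125),(316,254),(192,243))])
print("carton",[np.round(onz(c,p,.07)[:2],3) for p in ((386,22),(388,212))]);st();to(.5457,.356,.25,1.507)
```

```text
[0.54552869 0.31855413 0.059     ] [0.54381681 0.31380628 0.059     ] [0.54619301 0.3145481  0.059     ]
[array([0.43 , 0.429]), array([0.605, 0.408]), array([0.587, 0.232]), array([0.411, 0.253])]
carton [array([0.652, 0.505]), array([0.665, 0.31 ])]
t88.7 pos [547.7 335.3 259. ] xax yaw 1.5379 tilt [-0.0259  0.0071] F [ 0.3  0.8 -0. ] M [-0.11 -0.02 -0.02] w 52.4 q [0.37 0.51 1.3  0.02 1.35 0.4 ]
shift tool [20.6 -2.4  9.2] spin 0.031 (cw about tool z = -yaw)
```

Request:
{"api": "play_rows", "payload": {"commands": [{"x": 6, "y": -1, "z": 8, "spin": 0.01}, {"x": 8, "y": -1, "z": 18, "spin": 0.01}, {"x": 5, "y": -1, "z": 30, "spin": 0.01}, {"x": 2, "y": -1, "z": 35, "spin": 0}, {"x": 0, "y": -1, "z": 32, "spin": 0}, {"x": 0, "y": 0, "z": 24, "spin": 0}, {"x": 0, "y": 0, "z": 14, "spin": 0}, {"x": 0, "y": 0, "z": 5, "spin": 0}], "grip": 0.6}}

```text
time: 89.45
position: [0.5395, 0.3631, 0.086]
tool_rot: [0.73, 0.683, -0.005, -0.011]
ft_force: [0.1, 0.2, -0.1]
grip_width: 0.0522
```

Run:
```python
from h import *
for i in range(2):s=cam("side")
c=cam("wrist");save(c,"m2w",(100,0,380,300),2);st();to(.5468,.364,.0125,1.507)
print(onz(c,(281,30),.043))
```

```text
t89.6 pos [541.1 363.5  88.4] xax yaw 1.5052 tilt [-0.0185  0.0115] F [-0.4  0.3  0.6] M [-0.09  0.03 -0.02] w 52.2 q [0.41 0.7  1.45 0.02 1.01 0.47]
shift tool [ 0.1  7.1 75.7] spin -0.002 (cw about tool z = -yaw)
[0.54761565 0.4947696  0.043     ]
```

View pics/m2w.png

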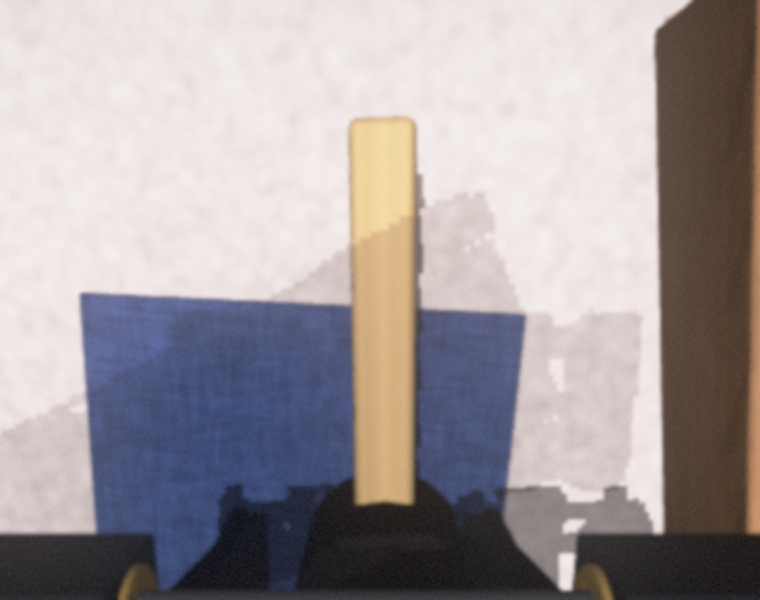

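Run:
```python
from h import *
c=cam("wrist")
e=onz(c,(291.5,60),.043); b=onz(c,(292,240),.043); print(e,b,np.arctan2(*(e-b)[[1,0]]))
print("tcp px",proj(c,[robot.get_obs()["position"]])); st()
d=(e-b)/np.linalg.norm(e-b); print("head",e-d*.162,"grip",e-d*.112)
```

```text
[0.55428027 0.47812784 0.043     ] [0.54769973 0.35782401 0.043     ] 1.5161514097578428
tcp px [[282.29556324 257.28606754]]
t89.7 pos [541.8 363.7  89.3] xax yaw 1.5051 tilt [-0.0167  0.0123] F [-0.2 -0.1 -0.8] M [-0.07  0.    0.01] w 52.2 q [0.41 0.7  1.45 0.02 1.01 0.47]
head [0.5454322  0.31636965 0.043     ] grip [0.54816309 0.36629502 0.043     ]
```

Request:
{"api": "play_rows", "payload": {"commands": [{"x": 1, "y": 3, "z": 10, "spin": 0}, {"x": 0, "y": 2, "z": 20, "spin": 0}, {"x": 0, "y": 0, "z": 20, "spin": 0}, {"x": 0, "y": 0, "z": 14, "spin": 0}, {"x": 0, "y": 0, "z": 7, "spin": 0}, {"x": 0, "y": 0, "z": 3, "spin": 0}]}}

```text
time: 90.25
position: [0.5531, 0.3682, 0.0184]
tool_rot: [0.73, 0.683, 0.006, -0.007]
ft_force: [0.9, -0.5, -0.2]
grip_width: 0.0518
```

Run:
```python
from h import *
for i in range(3):s=cam("side")
st();to(.548,.3655,.0125,1.51)
```

```text
t90.4 pos [553.3 368.4  19.2] xax yaw 1.5045 tilt [-0.0006  0.0194] F [ 1.2 -0.4  0.4] M [-0.12  0.   -0.01] w 51.8 q [0.41 0.8  1.46 0.02 0.87 0.46]
shift tool [-3.4 -5.1  6.7] spin -0.005 (cw about tool z = -yaw)
```

Request:
{"api": "play_rows", "payload": {"commands": [{"x": -2, "y": -3, "z": 4, "spin": 0}, {"x": 0, "y": -2, "z": 3, "spin": 0}, {"x": 0, "y": 0, "z": 0, "spin": 0}]}}

```text
time: 90.7
position: [0.5489, 0.3673, 0.0136]
tool_rot: [0.73, 0.683, 0.008, -0.007]
ft_force: [0.5, -0.5, -0.5]
grip_width: 0.0521
```

Run:
```python
from h import *
for i in range(2):s=cam("side")
st();to(.548,.3655,.0125,1.51)
```

```text
t90.8 pos [549.4 367.4  13.9] xax yaw 1.5046 tilt [0.0032 0.021 ] F [-0.1  1.1  0.5] M [-0.11  0.06  0.04] w 52.3 q [0.41 0.81 1.47 0.02 0.85 0.46]
shift tool [-2.  -1.3  1.3] spin -0.005 (cw about tool z = -yaw)
```

Close on the handle.

Request:
{"api": "play_rows", "payload": {"commands": [{"x": 0, "y": 0, "z": 0, "spin": 0}, {"x": 0, "y": 0, "z": 0, "spin": 0}, {"x": 0, "y": 0, "z": 0, "spin": 0}, {"x": 0, "y": 0, "z": 0, "spin": 0}, {"x": 0, "y": 0, "z": 0, "spin": 0}, {"x": 0, "y": 0, "z": 0, "spin": 0}], "grip": 0.0, "newtons": 60}}

```text
time: 91.4
position: [0.5494, 0.3678, 0.0144]
tool_rot: [0.73, 0.683, 0.009, -0.007]
ft_force: [-0.1, 0.1, 0.0]
grip_width: 0.0213
```

Request:
{"api": "play_rows", "payload": {"commands": [{"x": 0, "y": 0, "z": -4, "spin": 0}, {"x": 0, "y": 0, "z": -10, "spin": 0}, {"x": 0, "y": 0, "z": -18, "spin": 0}, {"x": 0, "y": 0, "z": -18, "spin": 0}, {"x": 0, "y": 0, "z": -8, "spin": 0}]}}

```text
time: 91.9
position: [0.5465, 0.3651, 0.0716]
tool_rot: [0.73, 0.683, 0.005, -0.008]
ft_force: [0.2, -0.3, -2.9]
grip_width: 0.0214
```

Run:
```python
from h import *
for i in range(3):s=cam("side")
save(s,"m3",(180,60,180,120),4);c=cam("wrist");save(c,"m3w");st()
```

```text
t92.1 pos [545.4 364.6  69.6] xax yaw 1.5038 tilt [-0.0069  0.0173] F [ 0.1 -0.1 -3.7] M [0.05 0.13 0.05] w 21.2 q [0.41 0.73 1.46 0.02 0.96 0.46]
```

View pics/m3.png

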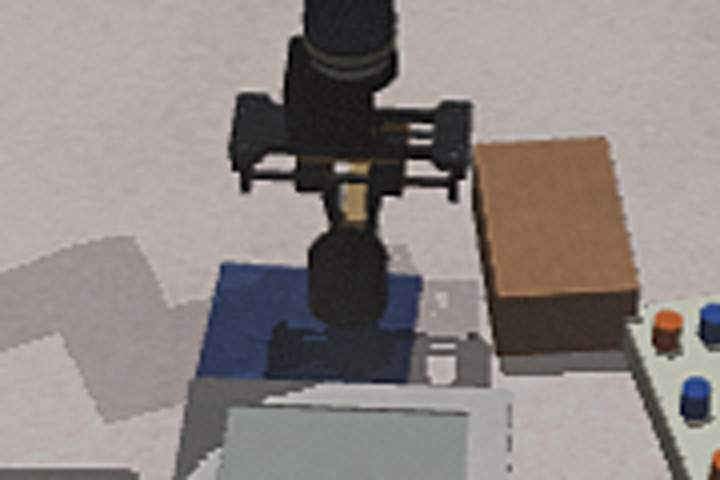

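View pics/m3w.png

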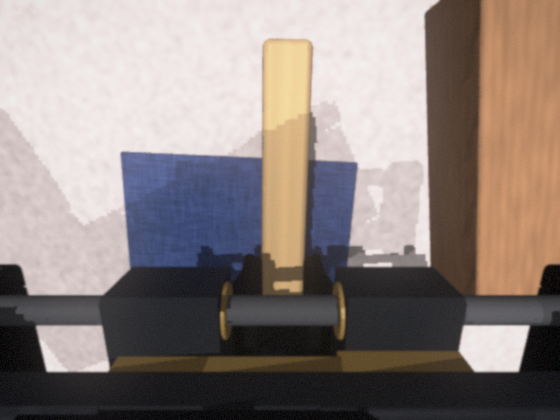

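Request:
{"api": "play_rows", "payload": {"commands": [{"x": 0, "y": 0, "z": -10, "spin": 0}, {"x": 0, "y": 1, "z": -22, "spin": 0}, {"x": 0, "y": 1, "z": -30, "spin": 0}, {"x": -4, "y": 1, "z": -34, "spin": 0}, {"x": -10, "y": 1, "z": -34, "spin": 0}, {"x": -18, "y": 0, "z": -26, "spin": 0}, {"x": -26, "y": 0, "z": -14, "spin": 0}, {"x": -32, "y": 2, "z": -4, "spin": 0}]}}

```text
time: 92.9
position: [0.5428, 0.2715, 0.2435]
tool_rot: [0.728, 0.685, -0.003, -0.012]
ft_force: [1.5, -0.3, -3.8]
grip_width: 0.0214
```

Run:
```python
from h import *
st();to(.593,-.068,.25,1.507)
```

```text
t92.9 pos [542.8 271.5 243.5] xax yaw 1.5096 tilt [-0.0207  0.0128] F [ 1.5 -0.3 -3.8] M [ 0.03 -0.07  0.01] w 21.4 q [0.27 0.47 1.42 0.02 1.27 0.33]
shift tool [-335.7   70.6  -11.9] spin 0.003 (cw about tool z = -yaw)
```

Request:
{"api": "play_rows", "payload": {"commands": [{"x": -36, "y": 7, "z": -2, "spin": 0}, {"x": -38, "y": 8, "z": -1, "spin": 0}, {"x": -38, "y": 8, "z": 0, "spin": 0}, {"x": -38, "y": 8, "z": 0, "spin": 0}, {"x": -38, "y": 8, "z": 0, "spin": 0}, {"x": -38, "y": 8, "z": 0, "spin": 0}, {"x": -34, "y": 8, "z": 0, "spin": 0}, {"x": -26, "y": 6, "z": 0, "spin": 0}]}}

```text
time: 93.7
position: [0.5829, -0.0282, 0.2426]
tool_rot: [0.727, 0.686, -0.004, -0.014]
ft_force: [0.5, 0.4, -3.4]
grip_width: 0.021
```

Run:
```python
from h import *
st();to(.593,-.068,.22,1.507)
```

```text
t93.7 pos [582.9 -28.2 242.6] xax yaw 1.5120 tilt [-0.0256  0.0145] F [ 0.5  0.4 -3.4] M [ 0.09 -0.01  0.03] w 21.0 q [-0.24  0.44  1.47  0.01  1.26 -0.19]
shift tool [-39.5  13.   21.8] spin 0.005 (cw about tool z = -yaw)
```

Request:
{"api": "play_rows", "payload": {"commands": [{"x": -16, "y": 4, "z": 4, "spin": 0}, {"x": -10, "y": 4, "z": 10, "spin": 0}, {"x": -5, "y": 3, "z": 12, "spin": 0}, {"x": -2, "y": 1, "z": 10, "spin": 0}, {"x": 0, "y": 0, "z": 5, "spin": 0}]}}

```text
time: 94.2
position: [0.5912, -0.0637, 0.1964]
tool_rot: [0.729, 0.685, -0.005, -0.016]
ft_force: [-0.6, 0.0, -3.1]
grip_width: 0.021
```

Run:
```python
from h import *
for i in range(3):s=cam("side")
save(s,"m4",(190,110,180,140),4.2);c=cam("wrist");save(c,"m4w");st();to(.593,-.069,.165,1.507)
```

```text
t94.4 pos [592.2 -63.9 198.3] xax yaw 1.5090 tilt [-0.0261  0.0159] F [ 0.3 -1.  -3.2] M [0.08 0.02 0.03] w 21.1 q [-0.3   0.5   1.49  0.01  1.18 -0.24]
shift tool [-5.6  2.1 33.2] spin 0.002 (cw about tool z = -yaw)
```

View pics/m4.png

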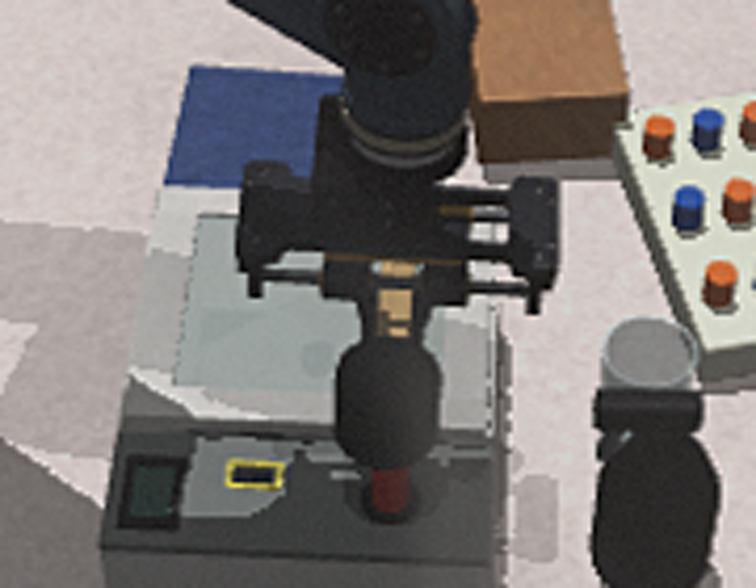

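View pics/m4w.png

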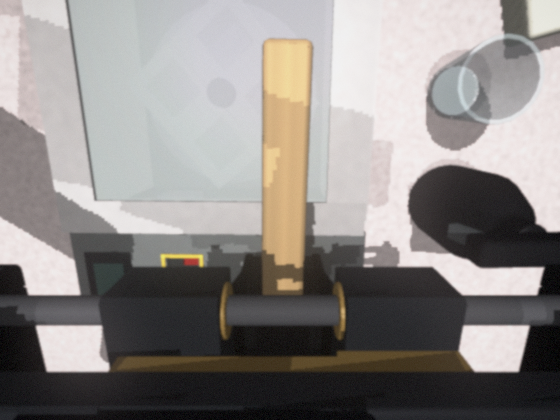

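Request:
{"api": "play_rows", "payload": {"commands": [{"x": -2, "y": 0, "z": 6, "spin": 0}, {"x": -2, "y": 0, "z": 10, "spin": 0}, {"x": 0, "y": 0, "z": 10, "spin": 0}, {"x": 0, "y": 0, "z": 6, "spin": 0}]}}

```text
time: 94.8
position: [0.5928, -0.0668, 0.1665]
tool_rot: [0.728, 0.686, -0.003, -0.012]
ft_force: [0.0, 0.2, -5.1]
grip_width: 0.0207
```

Run:
```python
from h import *
for i in range(2):s=cam("side")
st();to(.593,-.069,.1414,1.507);save(s,"m5",(220,160,110,80),6)
```

```text
t94.9 pos [592.3 -66.6 166.1] xax yaw 1.5112 tilt [-0.0223  0.0148] F [-0.2  0.1 -3.7] M [0.06 0.07 0.01] w 21.1 q [-0.3   0.54  1.52  0.01  1.1  -0.25]
shift tool [-2.7  1.5 24.7] spin 0.004 (cw about tool z = -yaw)
```

View pics/m5.png

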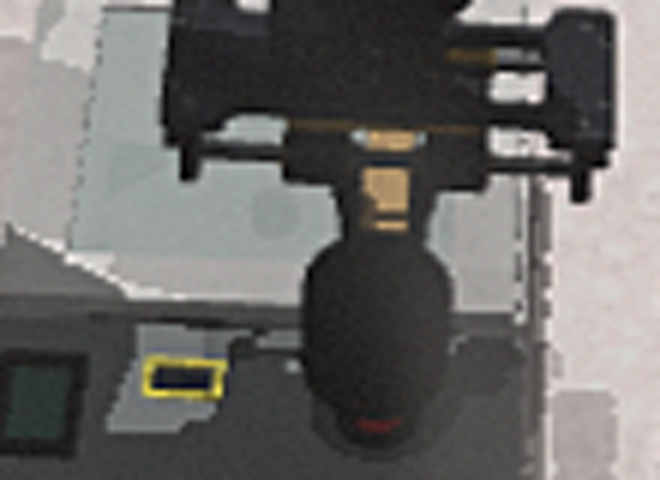

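Request:
{"api": "play_rows", "payload": {"commands": [{"x": -1, "y": 0, "z": 4, "spin": 0}, {"x": 0, "y": 0, "z": 6, "spin": 0}, {"x": 0, "y": 0, "z": 6, "spin": 0}, {"x": 0, "y": 0, "z": 6, "spin": 0}]}}

```text
time: 95.3
position: [0.593, -0.0672, 0.1462]
tool_rot: [0.728, 0.686, -0.002, -0.012]
ft_force: [-2.1, 1.6, 4.8]
grip_width: 0.021
```

Run:
```python
from h import *
st()
s=cam("side")
st()
```

```text
t95.3 pos [593.  -67.2 146.2] xax yaw 1.5110 tilt [-0.0185  0.0142] F [-2.1  1.6  4.8] M [ 0.05  0.47 -0.05] w 21.0 q [-0.3   0.57  1.54  0.01  1.06 -0.25]
t95.3 pos [592.8 -67.3 145.2] xax yaw 1.5111 tilt [-0.0192  0.0142] F [-0.3  0.5  3.2] M [-0.06  0.12 -0.05] w 21.4 q [-0.3   0.57  1.54  0.01  1.05 -0.25]
```

Request:
{"api": "play_rows", "payload": {"commands": [{"x": 0, "y": 0, "z": 4, "spin": 0}, {"x": 0, "y": 0, "z": 4, "spin": 0}]}}

```text
time: 95.55
position: [0.5932, -0.0662, 0.1386]
tool_rot: [0.728, 0.685, -0.001, -0.012]
ft_force: [-3.8, 7.6, 16.3]
grip_width: 0.021
```

Run:
```python
from h import *
st()
s=cam("side")
st();save(s,"m6",(220,160,110,80),6)
```

```text
t95.5 pos [593.2 -66.2 138.6] xax yaw 1.5103 tilt [-0.0172  0.0158] F [-3.8  7.6 16.3] M [ 0.68  0.91 -0.19] w 21.0 q [-0.3   0.57  1.55  0.01  1.04 -0.25]
t95.6 pos [593.  -66.  138.6] xax yaw 1.5106 tilt [-0.0178  0.0157] F [-3.6  3.3 12.6] M [ 0.12  0.73 -0.19] w 20.9 q [-0.3   0.57  1.55  0.01  1.04 -0.25]
```

View pics/m6.png

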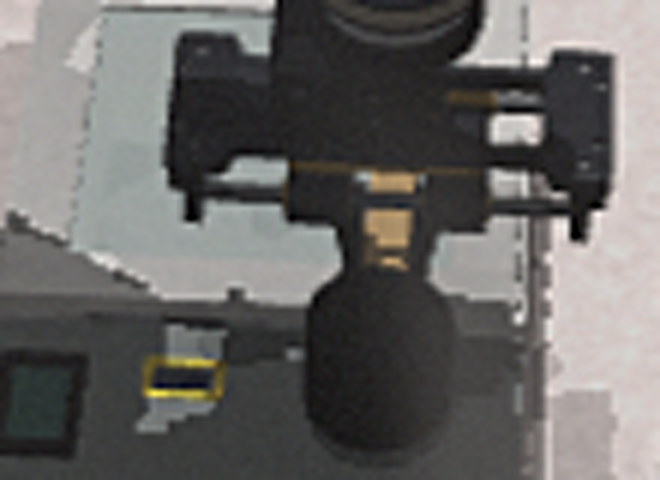

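Request:
{"api": "play_rows", "payload": {"commands": [{"x": 0, "y": 0, "z": -4, "spin": 0}, {"x": 0, "y": 0, "z": -10, "spin": 0}, {"x": 0, "y": 0, "z": -16, "spin": 0}, {"x": 0, "y": 0, "z": -20, "spin": 0}, {"x": 0, "y": 0, "z": -10, "spin": 0}, {"x": 0, "y": 0, "z": -4, "spin": 0}]}}

```text
time: 96.2
position: [0.5935, -0.0678, 0.2005]
tool_rot: [0.728, 0.686, -0.002, -0.013]
ft_force: [0.8, 0.1, -3.6]
grip_width: 0.0211
```

Run:
```python
from h import *
for i in range(2): s=cam("side")
t=cam("top");save(t,"m7t",(100,130,260,180),3)
st();save(s,"m7",(200,120,140,130),5)
```

```text
t96.3 pos [592.9 -67.5 199.6] xax yaw 1.5106 tilt [-0.0232  0.0166] F [ 0.5  0.4 -3.7] M [0.08 0.04 0.  ] w 21.3 q [-0.31  0.5   1.49  0.01  1.18 -0.25]
```

View pics/m7.png

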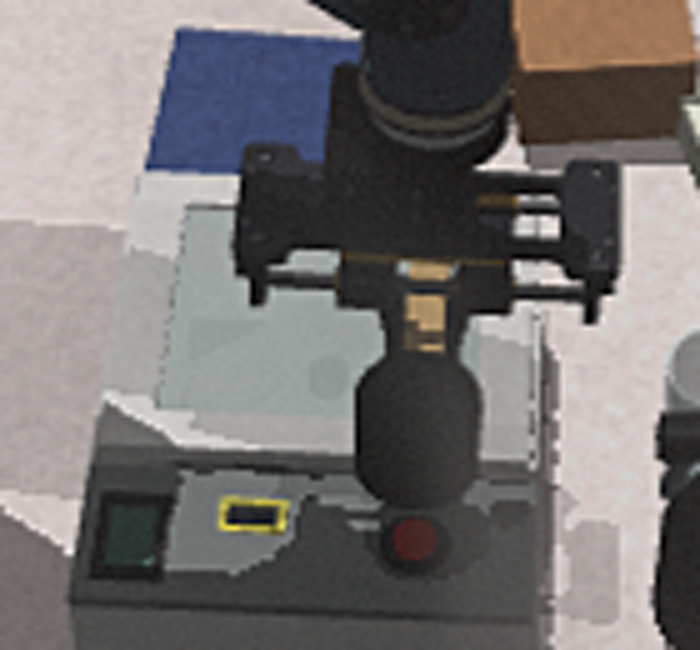

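View pics/m7t.png

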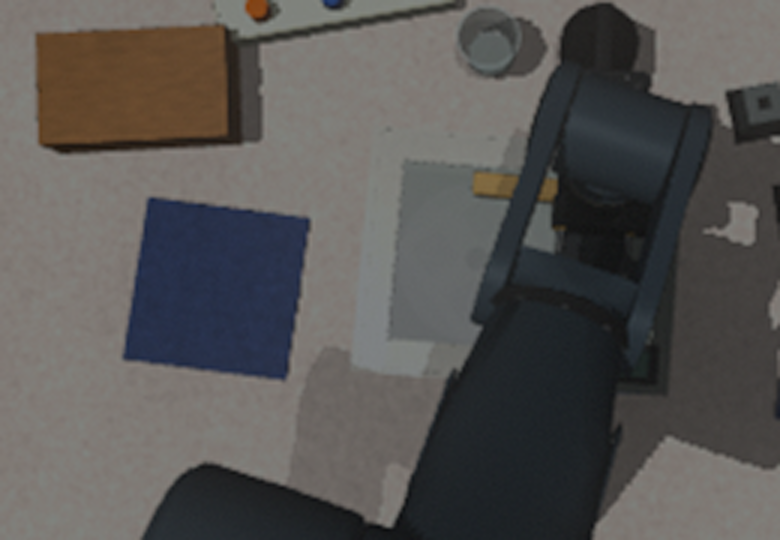

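Run:
```python
from h import *
s=cam("side");save(s,"m8",(265,212,36,32),16)
for z in (.126,.130,.133,.136,.14,.15): print(z,proj(s,[[.589,-.120,z],[.5915,-.1205,z]]).round(1).tolist())
hsv=cv2.cvtColor(s["img"],cv2.COLOR_RGB2HSV);m=cv2.inRange(hsv,(0,110,50),(8,255,255))|cv2.inRange(hsv,(172,110,50),(180,255,255));m[:212]=0;m[245:]=0;m[:,:265]=0;m[:,301:]=0
ys,xs=np.nonzero(m);print(xs.min(),xs.max(),ys.min(),ys.max(),xs.mean(),ys.mean())
```

```text
0.126 [[282.5, 227.2], [283.5, 227.3]]
0.13 [[282.6, 226.3], [283.5, 226.4]]
0.133 [[282.6, 225.6], [283.5, 225.7]]
0.136 [[282.6, 224.9], [283.5, 225.1]]
0.14 [[282.6, 224.0], [283.5, 224.2]]
0.15 [[282.6, 221.7], [283.5, 221.9]]
279 285 224 231 281.8095238095238 227.5952380952381
```

View pics/m8.png

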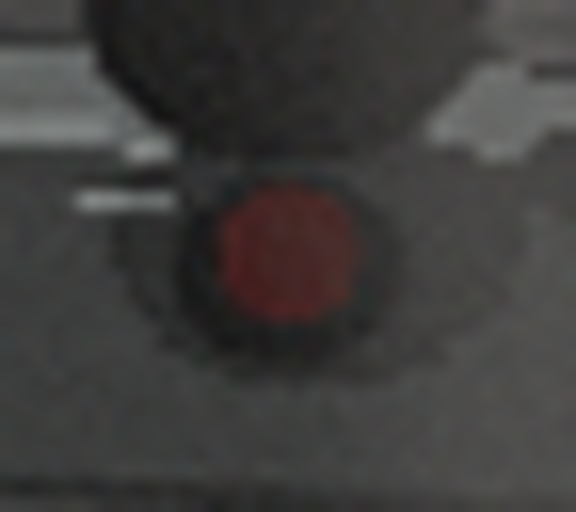

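Request:
{"api": "play_rows", "payload": {"commands": [{"x": -5, "y": 0, "z": 4, "spin": 0}, {"x": -6, "y": 0, "z": 10, "spin": 0}, {"x": -3, "y": 0, "z": 12, "spin": 0}, {"x": 0, "y": 0, "z": 10, "spin": 0}, {"x": 0, "y": 0, "z": 6, "spin": 0}, {"x": 0, "y": 0, "z": 2, "spin": 0}]}}

```text
time: 97.0
position: [0.5878, -0.0816, 0.1472]
tool_rot: [0.728, 0.685, -0.005, -0.018]
ft_force: [0.9, -0.3, -3.3]
grip_width: 0.0211
```

Run:
```python
from h import *
for i in range(2): s=cam("side")
st();to(.593,-.084,.1414,1.507)
```

```text
t97.1 pos [588.1 -81.5 147.8] xax yaw 1.5100 tilt [-0.0306  0.019 ] F [ 0.4 -0.5 -2.7] M [0.05 0.07 0.04] w 21.3 q [-0.33  0.56  1.54  0.01  1.07 -0.27]
shift tool [-2.3  5.2  6.2] spin 0.003 (cw about tool z = -yaw)
```

Request:
{"api": "play_rows", "payload": {"commands": [{"x": 0, "y": 3, "z": 4, "spin": 0}, {"x": 0, "y": 0, "z": 4, "spin": 0}, {"x": 0, "y": 0, "z": 3, "spin": 0}]}}

```text
time: 97.4
position: [0.5931, -0.0804, 0.14]
tool_rot: [0.728, 0.685, -0.003, -0.016]
ft_force: [-4.8, 5.0, 16.7]
grip_width: 0.0211
```

Run:
```python
from h import *
st();s=cam("side");st()
```

```text
t97.4 pos [593.1 -80.4 140. ] xax yaw 1.5098 tilt [-0.0258  0.02  ] F [-4.8  5.  16.7] M [ 0.46  1.08 -0.2 ] w 21.1 q [-0.33  0.58  1.54  0.01  1.06 -0.27]
t97.5 pos [592.9 -80.4 140.2] xax yaw 1.5102 tilt [-0.0259  0.0194] F [-3.1  2.4 11.1] M [ 0.07  0.77 -0.08] w 21.2 q [-0.33  0.58  1.54  0.01  1.06 -0.27]
```

Request:
{"api": "play_rows", "payload": {"commands": [{"x": 0, "y": 0, "z": -6, "spin": 0}, {"x": 0, "y": 0, "z": -16, "spin": 0}, {"x": 0, "y": 0, "z": -28, "spin": 0}, {"x": 4, "y": 0, "z": -32, "spin": 0}, {"x": 12, "y": -2, "z": -20, "spin": 0}, {"x": 24, "y": -5, "z": -8, "spin": 0}, {"x": 34, "y": -7, "z": 0, "spin": 0}, {"x": 38, "y": -8, "z": 0, "spin": 0}]}}

```text
time: 98.25
position: [0.5843, 0.0281, 0.2597]
tool_rot: [0.731, 0.683, -0.001, -0.011]
ft_force: [1.5, 0.1, -3.1]
grip_width: 0.021
```

Run:
```python
from h import *
st();to(.519,.372,.24,1.507)
```

```text
t98.2 pos [584.3  28.1 259.7] xax yaw 1.5031 tilt [-0.016   0.0153] F [ 1.5  0.1 -3.1] M [ 0.09  0.02 -0.03] w 21.0 q [-0.15  0.42  1.45  0.01  1.29 -0.09]
shift tool [338.4 -87.9  26. ] spin -0.004 (cw about tool z = -yaw)
```

Request:
{"api": "play_rows", "payload": {"commands": [{"x": 40, "y": -10, "z": 0, "spin": 0}, {"x": 40, "y": -10, "z": 0, "spin": 0}, {"x": 40, "y": -10, "z": 0, "spin": 0}, {"x": 40, "y": -10, "z": 0, "spin": 0}, {"x": 40, "y": -10, "z": 0, "spin": 0}, {"x": 40, "y": -10, "z": 0, "spin": 0}, {"x": 34, "y": -9, "z": 0, "spin": 0}, {"x": 22, "y": -6, "z": 0, "spin": 0}]}}

```text
time: 99.05
position: [0.5276, 0.3424, 0.2678]
tool_rot: [0.73, 0.683, 0.004, -0.009]
ft_force: [-0.4, -0.1, -3.8]
grip_width: 0.021
```

Run:
```python
from h import *
st();to(.519,.372,.1,1.507)
```

```text
t99.0 pos [527.6 342.4 267.8] xax yaw 1.5035 tilt [-0.0065  0.0178] F [-0.4 -0.1 -3.8] M [-0.04  0.02 -0.04] w 21.0 q [0.39 0.47 1.35 0.02 1.33 0.45]
shift tool [ 26.   -9.3 168.3] spin -0.003 (cw about tool z = -yaw)
```

Request:
{"api": "play_rows", "payload": {"commands": [{"x": 10, "y": -4, "z": 8, "spin": 0}, {"x": 7, "y": -3, "z": 18, "spin": 0}, {"x": 3, "y": -2, "z": 30, "spin": 0}, {"x": 1, "y": -1, "z": 34, "spin": 0}, {"x": 0, "y": -1, "z": 34, "spin": 0}, {"x": 0, "y": -1, "z": 28, "spin": 0}, {"x": 0, "y": 0, "z": 16, "spin": 0}, {"x": 0, "y": 0, "z": 6, "spin": 0}]}}

```text
time: 99.85
position: [0.5176, 0.3691, 0.0878]
tool_rot: [0.729, 0.685, 0.007, -0.006]
ft_force: [0.3, -0.2, -4.5]
grip_width: 0.0211
```

Run:
```python
from h import *
for i in range(3): s=cam("side")
save(s,"m9",(180,60,180,120),4);c=cam("wrist");save(c,"m9w");t=cam("top");save(t,"m9t",(100,130,260,180),3)
st();to(.519,.372,.0145,1.507)
```

```text
t100.1 pos [520.1 370.9  91.8] xax yaw 1.5086 tilt [0.008  0.0214] F [ 0.4  0.2 -2.8] M [0.02 0.01 0.01] w 21.0 q [0.44 0.67 1.5  0.02 0.95 0.49]
shift tool [-0.7 -1.7 77.3] spin 0.002 (cw about tool z = -yaw)
```

View pics/m9.png

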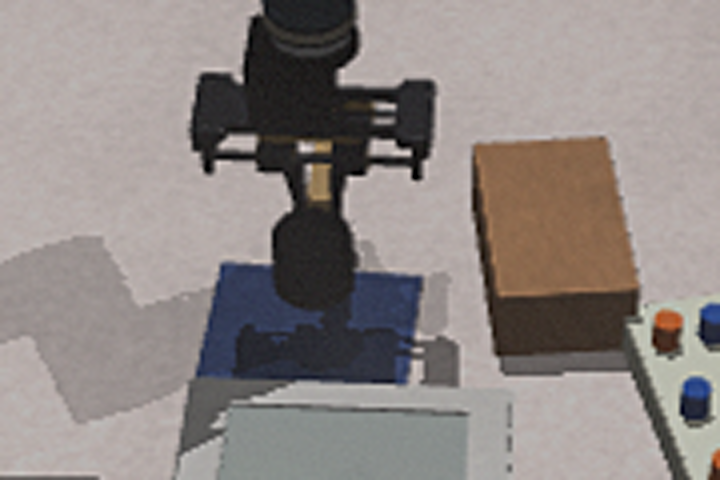

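View pics/m9w.png

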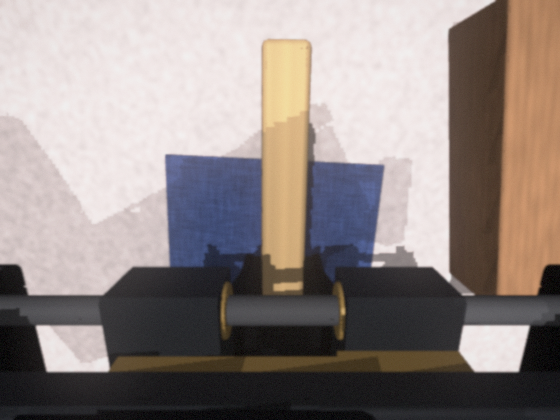

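Request:
{"api": "play_rows", "payload": {"commands": [{"x": 0, "y": -2, "z": 10, "spin": 0}, {"x": 0, "y": -1, "z": 18, "spin": 0}, {"x": 0, "y": -1, "z": 18, "spin": 0}, {"x": 0, "y": 0, "z": 12, "spin": 0}, {"x": 0, "y": 0, "z": 6, "spin": 0}, {"x": 0, "y": 0, "z": 2, "spin": 0}]}}

```text
time: 100.7
position: [0.5217, 0.3753, 0.0291]
tool_rot: [0.728, 0.685, 0.017, -0.003]
ft_force: [0.2, 0.2, -2.2]
grip_width: 0.0213
```

Run:
```python
from h import *
for i in range(3): s=cam("side")
st();to(.519,.372,.0145,1.507)
```

```text
t100.8 pos [522.3 375.5  30. ] xax yaw 1.5092 tilt [0.0227 0.0281] F [-0.2  0.3 -2.6] M [ 0.02  0.08 -0.04] w 21.3 q [0.44 0.76 1.54 0.02 0.81 0.49]
shift tool [-4.1 -3.4 15.3] spin 0.002 (cw about tool z = -yaw)
```

Request:
{"api": "play_rows", "payload": {"commands": [{"x": 0, "y": 0, "z": 5, "spin": 0}, {"x": 0, "y": 0, "z": 5, "spin": 0}, {"x": 0, "y": 0, "z": 3, "spin": 0}]}}

```text
time: 101.15
position: [0.5243, 0.3767, 0.0183]
tool_rot: [0.728, 0.685, 0.02, -0.002]
ft_force: [0.2, -1.3, -3.4]
grip_width: 0.0211
```

Run:
```python
from h import *
for i in range(2): s=cam("side")
st()
```

```text
t101.2 pos [523.9 376.5  18. ] xax yaw 1.5094 tilt [0.0259 0.0296] F [-0.3 -0.1 -3.3] M [ 0.06  0.09 -0.03] w 21.1 q [0.44 0.78 1.54 0.02 0.79 0.49]
```

Request:
{"api": "play_rows", "payload": {"commands": [{"x": 0, "y": 0, "z": 2, "spin": 0}, {"x": 0, "y": 0, "z": 2, "spin": 0}]}}

```text
time: 101.45
position: [0.5247, 0.3773, 0.0146]
tool_rot: [0.729, 0.685, 0.021, -0.002]
ft_force: [-1.0, 2.1, 3.7]
grip_width: 0.021
```

Run:
```python
from h import *
for i in range(2): s=cam("side")
st()
```

```text
t101.5 pos [524.5 377.2  14.8] xax yaw 1.5091 tilt [0.027  0.0306] F [-0.9  0.1  2.5] M [-0.01  0.4  -0.07] w 20.7 q [0.44 0.78 1.54 0.02 0.78 0.49]
```

Request:
{"api": "play_rows", "payload": {"commands": [{"x": 0, "y": 0, "z": 0, "spin": 0}, {"x": 0, "y": 0, "z": 0, "spin": 0}, {"x": 0, "y": 0, "z": 0, "spin": 0}, {"x": 0, "y": 0, "z": 0, "spin": 0}, {"x": 0, "y": 0, "z": 0, "spin": 0}, {"x": 0, "y": 0, "z": -6, "spin": 0}, {"x": 0, "y": 0, "z": -14, "spin": 0}, {"x": 0, "y": 0, "z": -25, "spin": 0}], "grip": 0.6, "newtons": 25}}

```text
time: 102.35
position: [0.5222, 0.3742, 0.0597]
tool_rot: [0.728, 0.685, 0.018, -0.002]
ft_force: [0.9, 1.1, 0.2]
grip_width: 0.0521
```

Request:
{"api": "play_rows", "payload": {"commands": [{"x": 0, "y": 0, "z": -32, "spin": 0}, {"x": 0, "y": 0, "z": -40, "spin": 0}, {"x": 0, "y": 0, "z": -40, "spin": 0}, {"x": 0, "y": -4, "z": -40, "spin": 0}, {"x": 4, "y": -10, "z": -40, "spin": 0}, {"x": 8, "y": -20, "z": -20, "spin": 0}, {"x": 4, "y": -10, "z": -10, "spin": 0}, {"x": 0, "y": 0, "z": 0, "spin": 0}]}}

```text
time: 103.15
position: [0.4736, 0.387, 0.303]
tool_rot: [0.728, 0.685, 0.026, 0.001]
ft_force: [1.0, 0.1, -0.1]
grip_width: 0.0523
```

Run:
```python
from h import *
for i in range(2): s=cam("side")
save(s,"f1",(160,60,290,320),1.85);c=cam("wrist");save(c,"f1w");t=cam("top");save(t,"f1t",(100,70,340,230),2.3)
st()
```

```text
t103.3 pos [473.8 385.3 298.5] xax yaw 1.5074 tilt [0.0317 0.0301] F [-0.5  0.8 -0.2] M [-0.04  0.06  0.05] w 52.4 q [0.49 0.4  1.38 0.01 1.32 0.55]
```

View pics/f1.png

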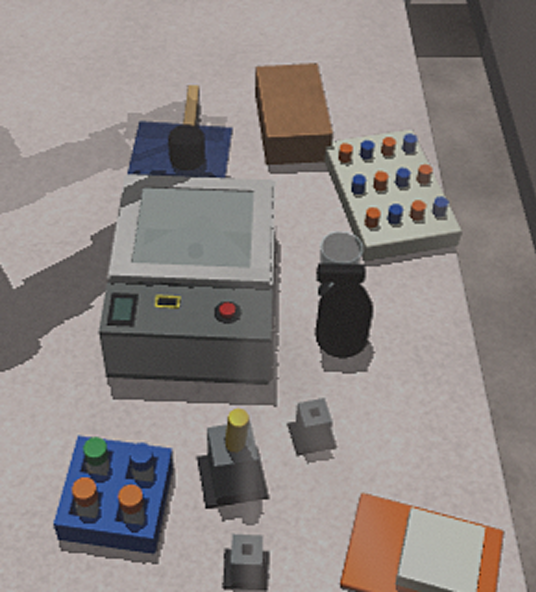

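View pics/f1w.png

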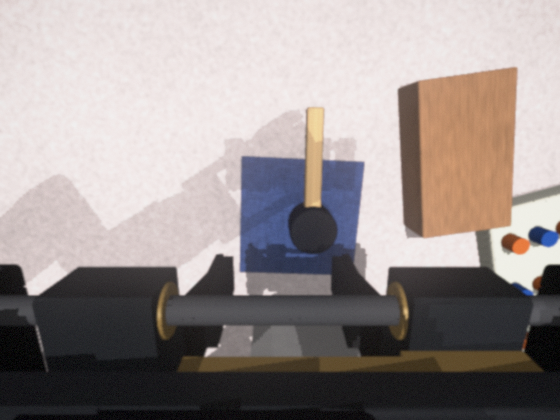

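View pics/f1t.png

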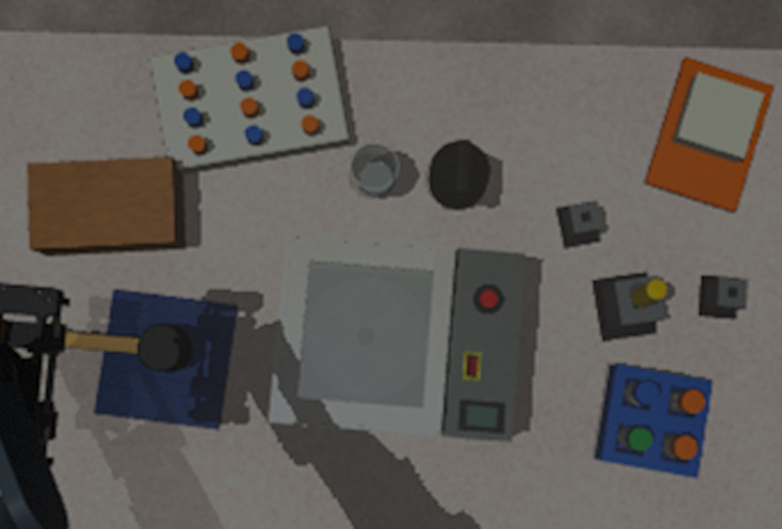

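Run:
```python
from h import *
s=cam("side");t=cam("top")
a=cv2.resize(s["img"][212:244,265:301,::-1],(540,480),interpolation=cv2.INTER_CUBIC)
hs=[]
for k,(x,y,w,h) in ((s,(265,200,36,45)),(t,(295,185,40,35))):
    hsv=cv2.cvtColor(k["img"],cv2.COLOR_RGB2HSV);m=cv2.inRange(hsv,(0,120,60),(8,255,255))|cv2.inRange(hsv,(172,120,60),(180,255,255))
    z=np.zeros_like(m);z[y:y+h,x:x+w]=m[y:y+h,x:x+w];n,l,q,ce=cv2.connectedComponentsWithStats(z);i=1+np.argmax(q[1:,4]);print(q[i],ce[i]);hs.append((k,ce[i]))
print(tri(hs))
save(s,"f2",(185,285,120,80),6)
```

```text
[278 223   9   8  52] [282.19230769 226.75      ]
[308 196   9   8  53] [312.0754717  199.35849057]
(array([ 0.58925814, -0.11874411,  0.12648438]), [array([ 0.4, -0.1]), array([0. , 0.4])])
```

View pics/f2.png

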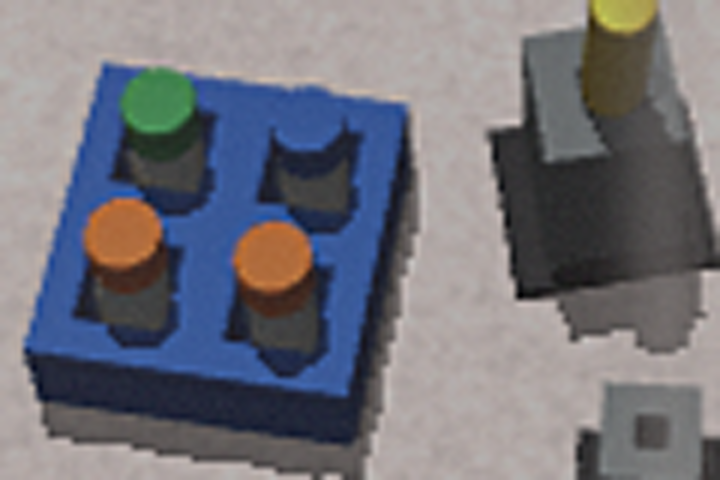

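Run:
```python
from h import *
st();print(robot.hand_in())
```

```text
t103.5 pos [474.  385.3 298.2] xax yaw 1.5070 tilt [0.0311 0.03  ] F [ 0.6 -0.1  0.1] M [-0.15  0.05  0.03] w 52.1 q [0.49 0.4  1.38 0.01 1.32 0.55]
the job is handed in; nothing more can be done
None
```

I handed the job in at 103.5 s with every step done in the order asked. I tripped the latch with the rod and put the rod back in its stand, then moved all four tubes to the blue rack. After that I closed the lid, drove the pin down with the mallet and put the mallet back on its mat.

- **Last pictures:** the lid was still shut about 18 s after I let go of it. All four tubes were upright in the rack and the rod was in its stand. The mallet stood on the mat with the arm clear of everything, and the spray bottle, carton and beaker were untouched.
- **Pin:** two camera views put its top at about 127 mm, against 130 mm expected when fully down, which is within measuring error. It also stopped firmly under about 20 N from the mallet.
- **Disagreements:**
  - **Lid:** while I pressed the lid shut, the fingertip reading went down to 114–115 mm, below the lid's 132 mm outer face, with only 2–3 N. I don't have an explanation for that. The lid stayed shut after I lifted off.
  - **First pin press:** this one showed a sideways force of about 8 N, possibly a finger touching the lid's edge. I pressed the pin a second time further from the lid, and it stopped at the same depth to within about 1.5 mm.

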